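# Make up the press board for a round cut

## Task

Make up the press board for a cut with the round die: lay the square fibreboard blank in the middle of the board's white cutting plate, stand the round die on the middle of the blank, and stand one of the two tall stop blocks at the middle of each steel strip, lengthwise along the strip, so that the press will come down level. Then lay the aluminium pressure plate centred and level on top of the die, along the board, its ends reaching out over both stop blocks. The heel die and the low stop block are for another job: leave them where they are.

Things in the scene. Friction and masses are not known exactly. Their poses are not given: they have to be found in the camera images.
- press_board: Plywood board 240 x 120 x 20 mm, fixed to the bench for the run. Origin: centre of its underside; the top is at z = +20 mm in its own frame. Its long side runs along its y axis. Let in flush with the top: a white plastic cutting plate 90 x 90 mm in the middle, and two bright steel strips, 36 mm wide, running across the board along its x axis (108 mm long), their middles at y = +78 mm and y = -78 mm. A dark hand slot is drawn near the +y end (flat, no step).
- blank: Square brown fibreboard blank 66 x 66 x 6 mm lying flat. Like both dies and all stop blocks it starts on a large white cutting pad whose top is 28 mm above the bench; just behind that pad stands the press, whose platen overhangs the bench from about x = 0.61 m on, 120 to 140 mm up, for y above 0.12 m. Origin: centre of its underside; z up; x and y along its edges. 30 g.
- die_round: Round steel cutting die, an open ring of about 40 mm outside diameter and 35 mm high, standing upright; it feels solid to the fingers. Origin: on its axis at its underside; z up. About 120 g.
- tall_stop_a: Tall stop block, plain steel, 46 mm (its x) x 30 mm (its y) x 36 mm high, with a screw in its top. Origin: centre of its underside; z up. About 260 g. Interchangeable with tall_stop_b. It is a little lower than blank plus die, so on the finished board there is a gap of about 5 mm between it and the pressure plate.
- tall_stop_b: The second tall stop block, the same as tall_stop_a.
- low_stop: Low stop block, steel, square 38 x 38 mm and only 20 mm high, with a screw in its top; not used here. Origin: centre of its underside; z up. Loose.
- die_heel: Heel-shaped (D-shaped) steel cutting die 74 x 64 x 31 mm; not used here. Origin: centre of its underside; z up. Loose.
- pressure_plate: Aluminium pressure plate, 64 mm (its x) x 200 mm (its y) x 8 mm thick, lying flat on the bench, with a dark mark near each end. Origin: centre of its underside; z up. About 280 g. Its ends are free: it rests on the die alone and balances there when its middle is over the die.

How it is judged:
By the outcome, as a careful person would: the job done as asked, in the order asked, and still so for the second after the job is handed in, with the robot touching nothing.
It also fails if it takes over 138 s, if anything falls off the work surface, if the arm or the gripper's body presses on something with over 40 N, if the wrist force passes 120 N, or if a joint passes its speed limit or range.

## Robot

A 6-joint arm with a two-finger parallel gripper is mounted at the origin on a cart in front of the work surface, level with it; the furniture and walls round the work are solid. World frame = base frame: x ahead of the robot, y to its left, z up, the work surface at z = 0. Lengths are in m, angles in rad, forces in N, time in s.
With the tool pointing down it reaches from about 0.25 to 0.725 m from the base axis. Payload 4 kg.
Tool frame: the origin (TCP) lies at the very end of the fingers, on their centre line; the grasp point (between the pads) lies 19 mm behind it; x points along the fingers, y is the direction in which the jaws open and shut, and the axes are right-handed (so a half turn about x gives the same grasp; the last joint's range is limited). The gripper opens to 85 mm and grips with 20 to 120 N. Pads are 22 mm wide; open, the fingers measure 114 mm over their backs; the gripper's body (76 mm by 85 mm) begins 54 mm behind the grasp point. The pads swing forward as they close: fully open they stand 13 mm farther back than shut.
Start: joints at [1.207, 0.241, 0.005, 1.335, 0, 1.571], TCP at [0.178, 0.467, 0.231] pointing down, gripper open.
Joint ranges: [-2.72, 2.72], [-1.05, 1.87], [-1.09, 1.28], [-1.99, 2.15], [-1.42, 1.44], [-3.14, 3.14]. Speed limits (rad/s): [2.79, 2.79, 3.14, 3.14, 3.14, 3.14].

## Interface

Orientations are given as a unit quaternion [x, y, z, w].
In Python, from workcell import get_obs, camera, job_done gives the robot as it stands. The module is installed in compiled form; this text tells all that it offers.
- The arm moves only by the tool arm_command, never from a script. Its argument "motion" is a list of rows, each an object of numbers: "x", "y", "z": the shift along the tool's x, y, z in m; "roll": the turn about the tool's x in rad; "fingers": the opening, from 0 (shut) to 1 (fully open). A call has 1 to 20 rows; each row shifts and turns the pose as measured when the row begins, along the tool's axes as they then stand; what a row does not reach is not made up. A row lasts 1/12 s, in which the tool goes at most 41.7 mm and 7.16 degrees, less where a joint would pass 70% of its speed; a pose out of reach is approached as far as the arm can. A call is refused whole if a number of a shift passes 0.0417 or a number of a turn 0.125, either way. A call with a gripper value outside its range is refused whole. The fingers move at their own pace and stop on an object; the grip force is fixed at half the most. Time passes only in rows, so rows that do not move let the fingers close. It gives the time, the measured TCP pose, the force and the opening at its end, in the units of the state.
- get_obs(): the state, without advancing time (a new reading comes with each control period).
- camera(name): name is "scene" or "top"; returns a dict with "frame" (420x560x3 uint8, red, green, blue), "intrinsics" (3x3 intrinsics, pixels), "k1" (the pictures are not rectified: a ray, as slopes to the right and down, at radius r is drawn at 1 + k1 r^2 times it, then the intrinsics apply), "rvec" (rotation vector, rad) and "tvec" (3), from world to camera coordinates, as OpenCV has them. Camera axes: x right, y down, z forward; pixel columns grow to the right and rows downward; lengths in m; the calibration is good to about 2 mm. A picture is of the moment at which its call begins. There is no depth.
- job_done(): hands the job in, once; it reports no verdict.
The state is a dict: "clock": time; "joint_pos": joint angles; "joint_vel": joint speeds; "tau": joint torques, N m; "eef_pos": TCP position; "tool_rot": TCP orientation; "ft_force": force on the tool from outside, world axes, zero at the start; "ft_torque": the same for the moment, N m; "grip_width": finger opening in m.
Only numpy, scipy, OpenCV 4.12 (cv2) and the standard library are available. Lean on these libraries where they do the work, as an engineer would, in place of code of your own. Each camera call takes 0.05 s, during which the arm holds its last target.

## Working session

There is one attempt and no reset: what is moved stays moved. The work goes in short steps, Python scripts to look and compute and a tool call to move; the robot and the scene stay as the last step left them, time stands still between calls to the robot, and variables do not carry over. Pictures are saved under pics/ and viewed, and the job is handed in when it is done.

Besides the shell and the picture viewer there is one more tool, called after ">>>" as name([rows], argument=value, ...), one row to a line, values as JSON. arm_command: Moves the arm, as the interface text tells. Its arguments: {"type":"object","properties":{"motion":{"type":"array","items":{"type":"object","properties":{"x":{"type":"number"},"y":{"type":"number"},"z":{"type":"number"},"roll":{"type":"number"},"fingers":{"type":"number"}}}}},"required":["motion"]}

```bash
mkdir -p pics; cat > h.py <<'E'
import numpy as np, cv2
from workcell import get_obs, camera
def cam(n):
    c=camera(n); c['K']=np.array(c['intrinsics'],float);R,_=cv2.Rodrigues(np.array(c['rvec'],float));c['R']=R;c['t']=np.array(c['tvec'],float).ravel();return c
def save(c,fn): cv2.imwrite('pics/'+fn,c['frame'][:,:,::-1])
def ray(c,u,v):
    K=c['K'];d=np.array([(u-K[0,2])/K[0,0],(v-K[1,2])/K[1,1]]);s=d.copy()
    for _ in range(50): s=d/(1+c['k1']*(s@s))
    r=c['R'].T@np.array([s[0],s[1],1.]);o=-c['R'].T@c['t'];return o,r
def onz(c,u,v,z):
    o,r=ray(c,u,v);return o+r*(z-o[2])/r[2]
def proj(c,P):
    p=c['R']@np.asarray(P,float)+c['t'];s=p[:2]/p[2];s=s*(1+c['k1']*(s@s));return c['K'][:2,:2]@s+c['K'][:2,2]
E
python3 - <<'E'
from h import *
for n in('top','scene'):
    c=cam(n);save(c,n+'0.png');print(n,c['K'].tolist(),c['k1'],(-c['R'].T@c['t']).round(3),c['R'].round(2).tolist())
o=get_obs();print(o)
E
```

```text
top [[403.79139293822124, 0.0, 281.95851153919955], [0.0, 403.79139293822124, 206.145960322432], [0.0, 0.0, 1.0]] -0.04858922115191554 [0.409 0.145 0.895] [[-0.02, -1.0, -0.03], [-0.98, 0.02, -0.18], [0.18, 0.02, -0.98]]
scene [[401.0663036829163, 0.0, 278.19708544691474], [0.0, 401.0663036829163, 215.05464858056857], [0.0, 0.0, 1.0]] -0.027961861247594623 [ 0.11  -0.301  0.595] [[0.69, -0.72, -0.02], [-0.49, -0.45, -0.75], [0.53, 0.53, -0.66]]
{'clock': 0.1, 'joint_pos': array([1.20700682e+00, 2.41375628e-01, 3.86288595e-03, 1.33518124e+00,
       1.48671203e-05, 1.57080142e+00]), 'joint_vel': array([ 0.00030735, -0.00111013,  0.0033247 , -0.00049183, -0.00054533,
        0.0003565 ]), 'tau': array([-7.37868540e-04, -3.73137152e+01,  2.53010327e+01,  1.08824781e-02,
       -7.52634878e-05,  3.46411838e-06]), 'eef_pos': array([0.17770687, 0.46675901, 0.23048449]), 'tool_rot': array([ 0.12725376,  0.69556733, -0.12857157,  0.69531426]), 'ft_force': array([-0.63378017, -0.76045403, -0.2348151 ]), 'ft_torque': array([-0.00818004, -0.01330889,  0.02530236]), 'grip_width': 0.08557908488299815}
```

View pics/top0.png

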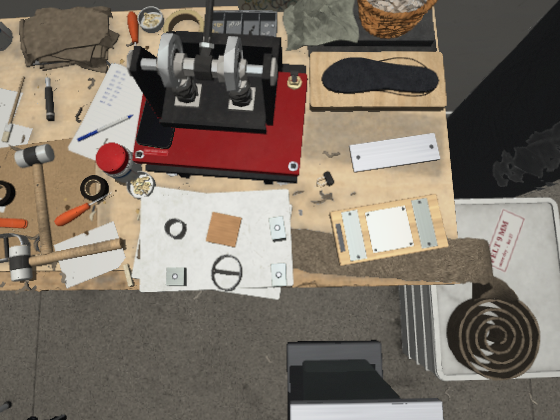

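View pics/scene0.png

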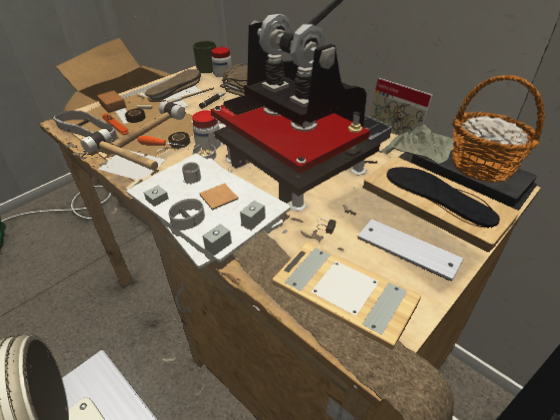

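Top view: the pad is at (215,243), with the round die at (175,228), blank (224,229), heel die (227,272) and three stops at (278,228), (278,272), (176,275). The board is at (390,230) and the plate at (394,152). I'll zoom in to measure.

```bash
python3 - <<'E'
from h import *
c=cam('top');f=c['frame'][:,:,::-1]
cv2.imwrite('pics/topA.png',cv2.resize(f[180:310,130:310],None,fx=4.4,fy=4.4,interpolation=cv2.INTER_CUBIC))
cv2.imwrite('pics/topB.png',cv2.resize(f[125:275,300:470],None,fx=4,fy=4,interpolation=cv2.INTER_CUBIC))
s=cam('scene');f=s['frame'][:,:,::-1]
cv2.imwrite('pics/scA.png',cv2.resize(f[145:270,120:310],None,fx=4,fy=4,interpolation=cv2.INTER_CUBIC))
print(proj(c,get_obs()['eef_pos']),proj(s,get_obs()['eef_pos']),proj(c,[.3,0,0]))
E
```

```text
[ 92.33927945 429.38970482] [ -8.59387486 155.11984567] [362.44671653 329.46025334]
```

View pics/topA.png

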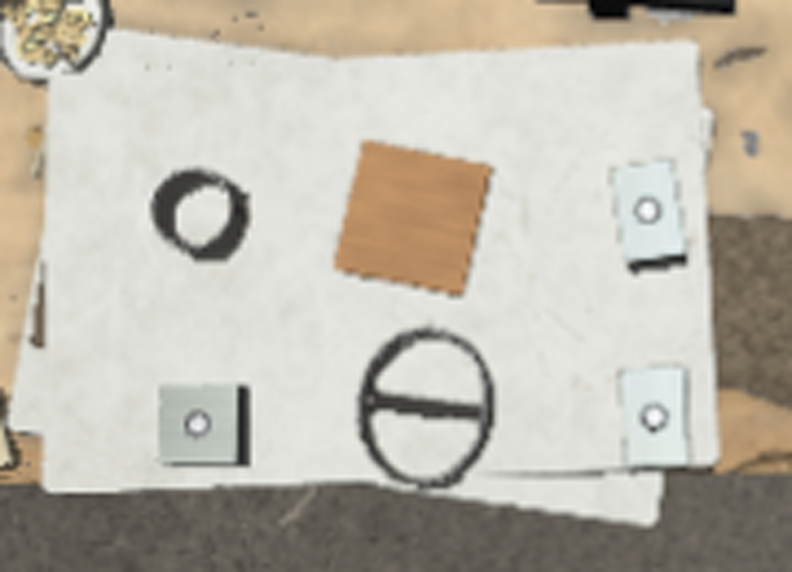

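View pics/topB.png

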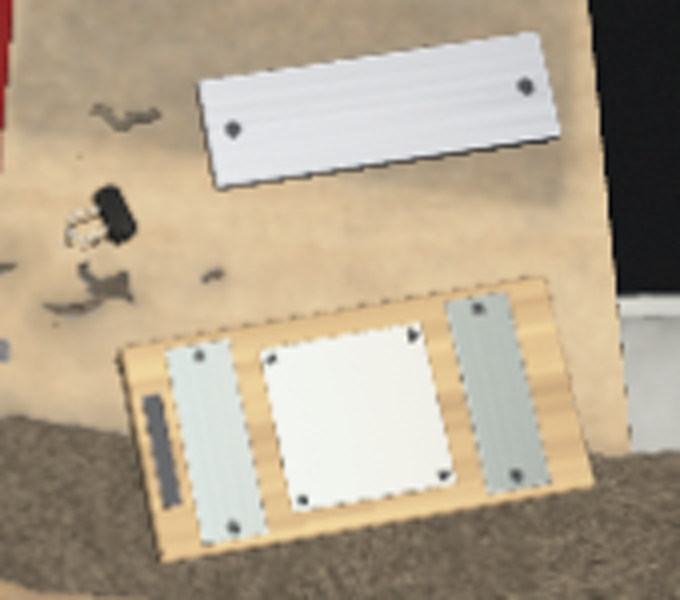

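View pics/scA.png

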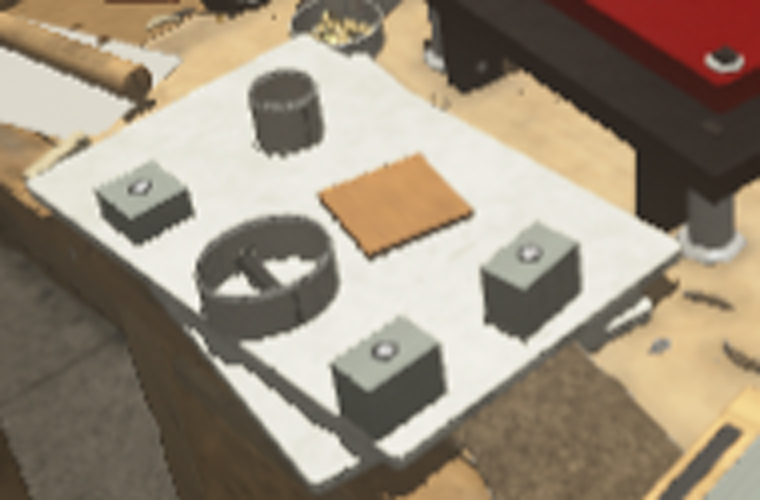

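```bash
cat > m.py <<'E'
from h import *
def rectw(P):
    P=np.array(P)[:,:2]*1000
    (cx,cy),(w,h),a=cv2.minAreaRect(P.astype(np.float32));return (round(cx,1),round(cy,1)),(round(w,1),round(h,1)),round(a,1)
def maskrect(c,mask,z,roi):
    m=np.zeros(mask.shape,np.uint8);u0,u1,v0,v1=roi;m[v0:v1,u0:u1]=mask[v0:v1,u0:u1]
    # supersample
    k=cv2.findContours(m,cv2.RETR_EXTERNAL,cv2.CHAIN_APPROX_NONE)[0];k=max(k,key=cv2.contourArea)
    hull=cv2.convexHull(k)[:,0]
    r=rectw([onz(c,u,v,z) for u,v in k[:,0]]);M=cv2.moments(m,True)
    return r,(M['m10']/M['m00'],M['m01']/M['m00']),onz(c,M['m10']/M['m00'],M['m01']/M['m00'],z).round(4),len(k)
E
python3 - <<'E'
from m import *
c=cam('top');f=c['frame'].astype(int);hsv=cv2.cvtColor(c['frame'],cv2.COLOR_RGB2HSV)
H,S,V=[hsv[:,:,i].astype(int) for i in range(3)]
print('blank',maskrect(c,((S>100)).astype(np.uint8),.034,(200,250,205,252)))
print('wplate',maskrect(c,((S<25)&(V>235)).astype(np.uint8),.020,(363,416,203,256)))
print('pplate',maskrect(c,((S<40)&(V>170)).astype(np.uint8),.008,(345,445,128,175)))
def pts(L,s,o,z): return np.array([onz(c,o[0]+(U+.5)/s-.5,o[1]+(W+.5)/s-.5,z) for U,W in L])
for nm,L,z,s,o in [('board',[(122,348),(545,278),(593,484),(165,560)],.02,4,(300,125)),
 ('wplate',[(262,352),(418,324),(456,483),(297,510)],.02,4,(300,125)),
 ('stripL',[(166,349),(229,341),(268,534),(205,544)],.02,4,(300,125)),
 ('stripR',[(446,303),(508,294),(550,483),(488,494)],.02,4,(300,125)),
 ('pplate',[(198,84),(540,33),(560,136),(218,188)],.008,4,(300,125)),
 ('stopFar',[(612,168),(675,160),(687,255),(624,264)],.064,4.4,(130,180)),
 ('stopNear',[(622,370),(688,366),(688,463),(624,466)],.064,4.4,(130,180)),
 ('low',[(160,385),(238,385),(238,463),(160,464)],.048,4.4,(130,180)),
 ('blank',[(363,141),(493,167),(463,296),(335,269)],.034,4.4,(130,180))]:
    p=pts(L,s,o,z);print(nm,(p.mean(0)*1000).round(1),rectw(p),[round(float(np.linalg.norm(p[i]-p[i-1])*1000)) for i in range(4)], [round(float(np.degrees(np.arctan2(*(p[(i+1)%4]-p[i])[[1,0]]))),1) for i in range(4)])
# die: fitted by dark mask
m=((V<110)).astype(np.uint8)
u0,u1,v0,v1=160,192,214,244
mm=np.zeros_like(m);mm[v0:v1,u0:u1]=m[v0:v1,u0:u1]
k=max(cv2.findContours(mm,0,1)[0],key=cv2.contourArea);print('die bbox',cv2.boundingRect(k))
E
```

```text
blank (((517.4, 294.1), (63.4, 64.3), 76.9), (223.4217289719626, 229.17406542056074), array([0.5174, 0.294 , 0.034 ]), 109)
wplate (((513.6, -64.0), (86.8, 89.4), 8.3), (388.6102564102564, 228.70064102564103), array([ 0.5131, -0.0637,  0.02  ]), 157)
pplate (((691.9, -91.0), (64.3, 199.3), 7.5), (394.02970729576236, 151.6592398427261), array([ 0.6909, -0.0902,  0.008 ]), 221)
board [513.1 -64.4  20. ] ((512.6, -64.0), (117.0, 237.3), 8.3) [117, 237, 115, 235] [-81.7, -171.7, 98.8, 9.3]
wplate [512.9 -64.9  20. ] ((512.7, -65.0), (89.3, 87.4), 9.5) [88, 87, 89, 87] [-80.9, -170.5, 98.4, 9.5]
stripL [501.2  12.4  20. ] ((501.4, 12.6), (108.1, 34.8), 8.6) [108, 35, 107, 34] [-83.9, -171.4, 97.8, 8.8]
stripR [ 524.5 -141.8   20. ] ((524.6, -141.9), (106.3, 34.8), 8.2) [106, 35, 105, 34] [-82.9, -172.0, 98.7, 8.2]
pplate [689.9 -91.3   8. ] ((690.0, -91.9), (62.3, 200.2), 7.6) [62, 200, 62, 198] [-82.4, -174.5, 97.7, 7.7]
stopFar [514.6 176.7  64. ] ((514.5, 176.7), (45.9, 30.1), 6.5) [46, 30, 45, 30] [-83.8, -173.8, 97.1, 6.5]
stopNear [419.3 175.3  64. ] ((419.4, 175.0), (44.9, 30.7), 0.5) [44, 31, 44, 29] [-87.5, 179.0, 91.8, 0.5]
low [418.8 393.2  48. ] ((418.9, 393.3), (37.2, 38.6), 0.1) [37, 38, 37, 37] [-90.7, -178.6, 90.1, 1.8]
blank [517.5 293.7  34. ] ((517.4, 293.8), (66.2, 64.8), 77.5) [64, 66, 65, 65] [-102.5, 167.0, 77.3, -11.5]
die bbox (165, 219, 21, 20)
```

```bash
python3 - <<'E'
from m import *
c=cam('scene');f=c['frame'][:,:,::-1]
cv2.imwrite('pics/scB.png',cv2.resize(f[210:350,260:470],None,fx=3.7,fy=3.7,interpolation=cv2.INTER_CUBIC))
def pts(L,s,o,z): return np.array([onz(c,o[0]+(U+.5)/s-.5,o[1]+(W+.5)/s-.5,z) for U,W in L])
for nm,L,z in [('blank',[(320,190),(422,153),(473,209),(372,249)],.034),('stopFar',[(482,263),(537,223),(581,243),(524,285)],.064),
 ('stopNear',[(331,362),(400,318),(445,347),(375,392)],.064),('low',[(96,190),(147,163),(192,189),(140,218)],.048),('diesil',[(287,112)],.0455),('dietop',[(286,90)],.063)]:
    p=pts(L,4,(120,145),z);print(nm,(p.mean(0)*1000).round(1),rectw(p),[round(float(np.linalg.norm(p[i]-p[i-1])*1000)) for i in range(len(p))])
t=cam('top')
print('die top view',onz(t,175,228.5,.0455),'heel',onz(t,130+427/4.4,180+407/4.4,.059))
s=np.array([1,1])
E
```

```text
blank [518.3 296.3  34. ] ((517.8, 296.7), (64.1, 64.6), 76.2) [64, 64, 63, 62]
stopFar [514.6 178.9  64. ] ((514.9, 178.8), (43.4, 28.8), 3.6) [28, 41, 29, 42]
stopNear [416.9 175.2  64. ] ((416.9, 175.0), (31.9, 44.2), 89.4) [31, 42, 32, 42]
low [417.7 393.6  48. ] ((417.9, 393.7), (34.2, 42.3), 4.2) [40, 34, 40, 34]
diesil [519.3 397.4  45.5] ((519.3, 397.4), (0.0, 0.0), 0.0) [0]
dietop [519.3 393.6  63. ] ((519.3, 393.6), (0.0, 0.0), 0.0) [0]
die top view [0.51927551 0.39644667 0.0455    ] heel [0.42439536 0.28142095 0.059     ]
```

View pics/scB.png

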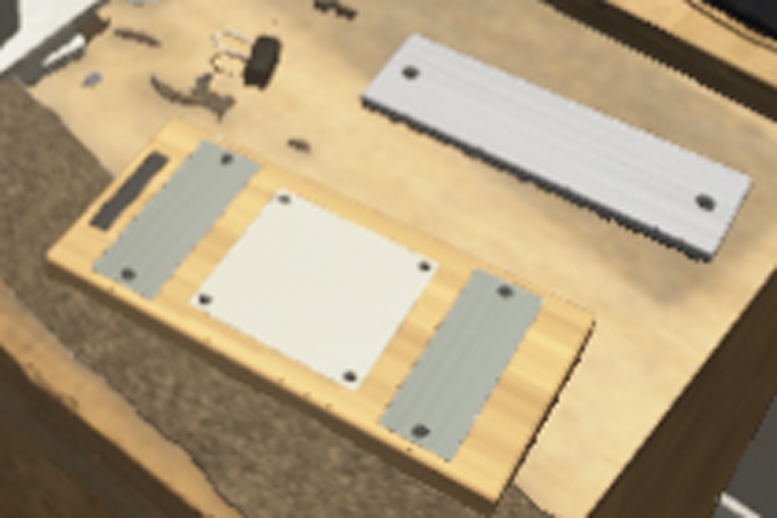

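```bash
cat >> m.py <<'E'
def board_yaw(): return 8.6
def fr(c,L,z,s,o): return np.array([onz(c,o[0]+(U+.5)/s-.5,o[1]+(W+.5)/s-.5,z) for U,W in L])
def go(x,y,z,jaw=None):
    """print remaining tool-frame shift to TCP target (m), jaw=world angle deg of tool y (mod 180)"""
    from scipy.spatial.transform import Rotation as R
    o=get_obs();Rm=R.from_quat(o['tool_rot']).as_matrix();p=o['eef_pos']
    jy=np.degrees(np.arctan2(Rm[1,1],Rm[0,1]))
    d=np.array([x,y,z])-p
    print('t %.2f'%o['clock'],'tcp',(p*1000).round(1),'jaw %.1f'%jy,'xax',Rm[:,0].round(3),'F',np.round(o['ft_force'],1),'w %.1f'%(o['grip_width']*1000))
    roll=0
    if jaw is not None:
        roll=-((jaw-jy+90)%180-90)  # x down: +roll turns yaw negative
        Rm2=Rm@R.from_euler('x',roll,degrees=True).as_matrix()
        print('roll rad %.3f'%np.radians(roll),'alt %.3f'%np.radians(roll-180*np.sign(roll)),'j6 %.2f'%o['joint_pos'][5],'shift after roll mm',(Rm2.T@d*1000).round(1))
    print('shift now mm',(Rm.T@d*1000).round(1))
E
python3 - <<'E'
from m import *
c=cam('scene')
for nm,L,z in [('board',[(172,118),(594,318),(496,502),(48,255)],.02),('wp',[(283,190),(438,265),(360,390),(193,303)],.02),('pp',[(413,34),(750,180),(710,254),(362,99)],.008)]:
    p=fr(c,L,z,3.7,(260,210));print(nm,(p.mean(0)*1000).round(1),rectw(p))
go(.5177,.295,.120,77)
E
```

```text
board [509.6 -63.6  20. ] ((509.3, -63.7), (116.5, 238.4), 8.4)
wp [512.  -63.7  20. ] ((512.3, -63.7), (87.9, 88.8), 9.1)
pp [687.2 -90.8   8. ] ((686.5, -90.4), (65.5, 197.7), 7.0)
t 0.40 tcp [177.9 467.2 231.1] jaw 69.2 xax [-0. -0. -1.] F [ 0.1  1.1 -0.2] w 85.7
roll rad -0.137 alt 3.005 j6 1.57 shift after roll mm [111.2 -91.3 369.9]
shift now mm [111.2 -39.9 378.9]
```

>>> arm_command([
  {"roll": -0.07,"x": 0,"y": 0,"z": 0.02,"fingers": 1},
  {"roll": -0.067,"z": 0.035,"fingers": 1},
  {"z": 0.038,"y": -0.01},
  {"z": 0.038,"y": -0.01},
  {"z": 0.038,"y": -0.01},
  {"z": 0.038,"y": -0.01},
  {"z": 0.038,"y": -0.01},
  {"z": 0.038,"y": -0.01,"x": 0.01},
  {"z": 0.038,"y": -0.01,"x": 0.015},
  {"z": 0.025,"y": -0.01,"x": 0.015},
])

```text
schema error: expected keys x, y, z, roll, fingers
```

```bash
python3 -c "
from m import *
go(.5177,.2948,.0225,77)"
```

```text
t 0.40 tcp [177.9 467.2 231.1] jaw 69.2 xax [-0. -0. -1.] F [ 0.1  1.1 -0.2] w 85.7
roll rad -0.137 alt 3.005 j6 1.57 shift after roll mm [208.7 -91.4 369.9]
shift now mm [208.7 -40.1 378.9]
```

All keys are needed in each row.

>>> arm_command([
  {"x": 0,"y": 0,"z": 0.02,"roll": -0.07,"fingers": 1},
  {"x": 0,"y": -0.01,"z": 0.035,"roll": -0.067,"fingers": 1},
  {"x": 0,"y": -0.01,"z": 0.038,"roll": 0,"fingers": 1},
  {"x": 0,"y": -0.01,"z": 0.038,"roll": 0,"fingers": 1},
  {"x": 0,"y": -0.01,"z": 0.038,"roll": 0,"fingers": 1},
  {"x": 0.01,"y": -0.01,"z": 0.038,"roll": 0,"fingers": 1},
  {"x": 0.015,"y": -0.01,"z": 0.038,"roll": 0,"fingers": 1},
  {"x": 0.015,"y": -0.01,"z": 0.038,"roll": 0,"fingers": 1},
  {"x": 0.015,"y": -0.01,"z": 0.038,"roll": 0,"fingers": 1},
  {"x": 0.015,"y": -0.01,"z": 0.025,"roll": 0,"fingers": 1},
])

```text
clock: 1.23
eef_pos: [0.5008, 0.3034, 0.1655]
tool_rot: [0.076, 0.701, -0.068, 0.706]
ft_force: [-0.5, 0.5, -0.1]
grip_width: 0.0854
```

```bash
python3 -c "
from m import *
go(.5177,.2948,.0225,77)"
```

```text
t 1.23 tcp [500.8 303.4 165.5] jaw 78.3 xax [ 0.009  0.011 -1.   ] F [-0.5  0.5 -0.1] w 85.4
roll rad 0.023 alt -3.119 j6 0.75 shift after roll mm [143.   -6.3  17.6]
shift now mm [143.   -6.7  17.4]
```

>>> arm_command([
  {"x": 0.02,"y": -0.004,"z": 0.01,"roll": 0.023,"fingers": 0.93},
  {"x": 0.02,"y": -0.0027,"z": 0.0074,"roll": 0,"fingers": 0.93},
  {"x": 0.03,"y": 0,"z": 0,"roll": 0,"fingers": 0.93},
  {"x": 0.025,"y": 0,"z": 0,"roll": 0,"fingers": 0.93},
  {"x": 0.01,"y": 0,"z": 0,"roll": 0,"fingers": 0.93},
  {"x": 0,"y": 0,"z": 0,"roll": 0,"fingers": 0.93},
])

```text
clock: 1.73
eef_pos: [0.5253, 0.2864, 0.0527]
tool_rot: [0.089, 0.699, -0.082, 0.705]
ft_force: [0.8, 0.4, 0.2]
grip_width: 0.0795
```

```bash
python3 -c "
from m import *
go(.5177,.2948,.0225,77)
s=cam('scene');cv2.imwrite('pics/a1.png',cv2.resize(s['frame'][120:300,100:340,::-1],None,fx=3,fy=3))"
```

```text
t 1.73 tcp [525.3 286.4  52.7] jaw 76.2 xax [ 0.009  0.009 -1.   ] F [0.8 0.4 0.2] w 79.5
roll rad -0.015 alt 3.127 j6 0.74 shift after roll mm [30.2  6.2 -9.5]
shift now mm [30.2  6.  -9.6]
```

View pics/a1.png

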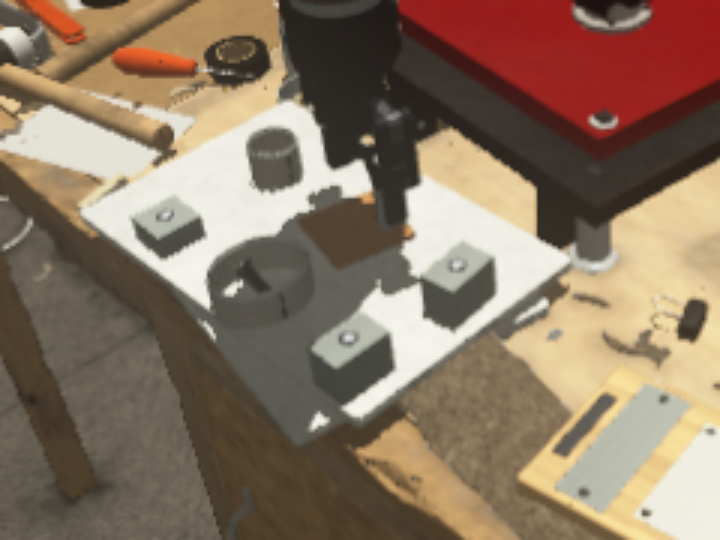

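>>> arm_command([
  {"x": 0,"y": 0.005,"z": -0.008,"roll": -0.015,"fingers": 0.93},
  {"x": 0,"y": 0.0005,"z": -0.001,"roll": 0,"fingers": 0.93},
  {"x": 0,"y": 0,"z": 0,"roll": 0,"fingers": 0.93},
])

```text
clock: 2.03
eef_pos: [0.519, 0.2967, 0.0576]
tool_rot: [0.084, 0.698, -0.074, 0.707]
ft_force: [-0.4, 0.7, 0.2]
grip_width: 0.0796
```

```bash
python3 -c "
from m import *
go(.5177,.2948,.0225,77)"
```

```text
t 2.03 tcp [519.  296.7  57.6] jaw 77.2 xax [ 0.014  0.012 -1.   ] F [-0.4  0.7  0.2] w 79.6
roll rad 0.003 alt -3.139 j6 0.74 shift after roll mm [35.  -2.6 -1.2]
shift now mm [35.  -2.6 -1.2]
```

>>> arm_command([
  {"x": 0.01,"y": -0.001,"z": -0.0005,"roll": 0,"fingers": 0.93},
  {"x": 0.01,"y": -0.001,"z": 0,"roll": 0,"fingers": 0.93},
  {"x": 0.008,"y": 0,"z": 0,"roll": 0,"fingers": 0.93},
  {"x": 0,"y": 0,"z": 0,"roll": 0,"fingers": 0.93},
  {"x": 0,"y": 0,"z": 0,"roll": 0,"fingers": 0.93},
])

```text
clock: 2.45
eef_pos: [0.5203, 0.2979, 0.0313]
tool_rot: [0.085, 0.696, -0.072, 0.71]
ft_force: [0.0, 0.2, 0.4]
grip_width: 0.0795
```

```bash
python3 -c "
from m import *
go(.5177,.2948,.0225,77)"
```

```text
t 2.45 tcp [520.3 297.9  31.3] jaw 77.3 xax [ 0.022  0.016 -1.   ] F [0.  0.2 0.4] w 79.5
roll rad 0.006 alt -3.136 j6 0.74 shift after roll mm [ 8.7 -3.8 -2. ]
shift now mm [ 8.7 -3.8 -2. ]
```

>>> arm_command([
  {"x": 0,"y": 0,"z": 0,"roll": 0,"fingers": 0.93},
  {"x": 0,"y": 0,"z": 0,"roll": 0,"fingers": 0.93},
  {"x": 0,"y": 0,"z": 0,"roll": 0,"fingers": 0.93},
])

```text
clock: 2.7
eef_pos: [0.52, 0.2974, 0.0306]
tool_rot: [0.084, 0.696, -0.072, 0.709]
ft_force: [0.4, -0.9, 0.1]
grip_width: 0.0793
```

```bash
python3 -c "
from m import *
go(.5177,.2948,.0225,77);print(get_obs()['joint_pos'],get_obs()['joint_vel'],get_obs()['tool_rot'])"
```

```text
t 2.70 tcp [520.  297.4  30.6] jaw 77.3 xax [ 0.02   0.015 -1.   ] F [ 0.4 -0.9  0.1] w 79.3
roll rad 0.005 alt -3.136 j6 0.74 shift after roll mm [ 8.  -3.2 -1.8]
shift now mm [ 8.  -3.2 -1.8]
[ 0.51782659  0.56864182 -0.05161813  0.92517637  0.00324891  0.73964197] [-0.00122352  0.00095147  0.00427576  0.00095554  0.00018854 -0.00014287] [ 0.08444398  0.69613069 -0.07204008  0.70928238]
```

>>> arm_command([
  {"x": 0.0045,"y": -0.0017,"z": -0.001,"roll": 0.003,"fingers": 0.93},
  {"x": 0.0035,"y": -0.0015,"z": -0.0008,"roll": 0,"fingers": 0.93},
  {"x": 0,"y": 0,"z": 0,"roll": 0,"fingers": 0.93},
])

```text
clock: 2.95
eef_pos: [0.5182, 0.2947, 0.0225]
tool_rot: [0.086, 0.696, -0.073, 0.71]
ft_force: [-0.3, -0.3, 0.3]
grip_width: 0.0796
```

```bash
python3 -c "
from m import *
go(.5177,.2948,.0225,77)
s=cam('scene');cv2.imwrite('pics/a2.png',cv2.resize(s['frame'][120:300,100:340,::-1],None,fx=3,fy=3))"
```

```text
t 2.95 tcp [518.2 294.7  22.5] jaw 77.1 xax [ 0.022  0.016 -1.   ] F [-0.3 -0.3  0.3] w 79.6
roll rad 0.002 alt -3.140 j6 0.74 shift after roll mm [-0.  -0.  -0.5]
shift now mm [-0.  -0.  -0.5]
```

View pics/a2.png

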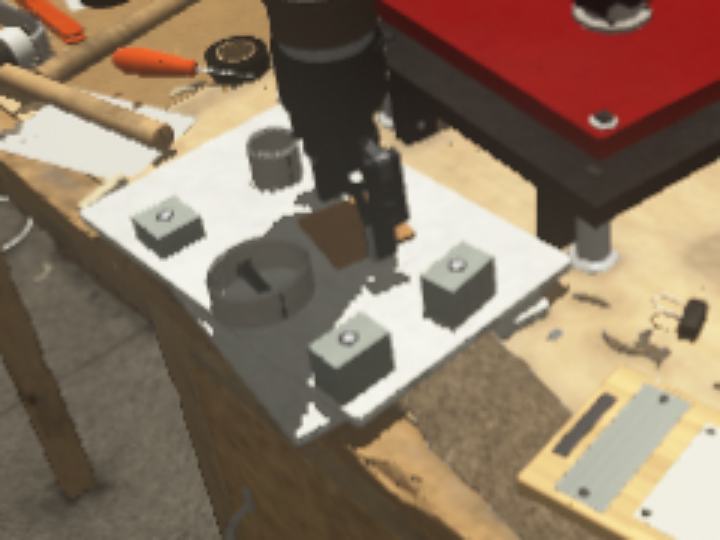

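Fingers straddle the blank, as expected ((320–400,180–240) in the crop). Now closing.

>>> arm_command([
  {"x": 0,"y": 0,"z": 0,"roll": 0,"fingers": 0.8},
  {"x": 0,"y": 0,"z": 0,"roll": 0,"fingers": 0.7},
  {"x": 0,"y": 0,"z": 0,"roll": 0,"fingers": 0.5},
  {"x": 0,"y": 0,"z": 0,"roll": 0,"fingers": 0},
  {"x": 0,"y": 0,"z": 0,"roll": 0,"fingers": 0},
  {"x": 0,"y": 0,"z": 0,"roll": 0,"fingers": 0},
  {"x": 0,"y": 0,"z": 0,"roll": 0,"fingers": 0},
])

```text
clock: 3.58
eef_pos: [0.5189, 0.2951, 0.0239]
tool_rot: [0.086, 0.695, -0.073, 0.71]
ft_force: [0.8, 0.8, -1.1]
grip_width: 0.0637
```

```bash
python3 -c "
from m import *
go(.5177,.2948,.1,77)"
```

```text
t 3.58 tcp [518.9 295.1  23.9] jaw 77.1 xax [ 0.023  0.017 -1.   ] F [ 0.8  0.8 -1.1] w 63.7
roll rad 0.002 alt -3.140 j6 0.74 shift after roll mm [-76.1   1.1   0.4]
shift now mm [-76.1   1.1   0.4]
```

>>> arm_command([
  {"x": -0.01,"y": 0,"z": 0,"roll": 0,"fingers": 0},
  {"x": -0.02,"y": 0,"z": 0,"roll": 0,"fingers": 0},
  {"x": -0.03,"y": 0,"z": 0,"roll": 0,"fingers": 0},
  {"x": -0.03,"y": 0,"z": 0,"roll": 0,"fingers": 0},
  {"x": -0.02,"y": 0,"z": 0,"roll": 0,"fingers": 0},
  {"x": -0.01,"y": 0,"z": 0,"roll": 0,"fingers": 0},
  {"x": 0,"y": 0,"z": 0,"roll": 0,"fingers": 0},
])

```text
clock: 4.17
eef_pos: [0.514, 0.292, 0.1502]
tool_rot: [0.085, 0.697, -0.074, 0.709]
ft_force: [0.4, 0.8, 0.1]
grip_width: 0.0633
```

```bash
python3 -c "
from m import *
go(.5127,-.0642,.12,98.6)
s=cam('scene');save(s,'a3.png')"
```

```text
t 4.17 tcp [514.  292.  150.2] jaw 77.1 xax [ 0.018  0.014 -1.   ] F [0.4 0.8 0.1] w 63.3
roll rad -0.375 alt 2.766 j6 0.74 shift after roll mm [  25.1 -352.3  -55.1]
shift now mm [  25.1 -348.    77.8]
```

View pics/a3.png

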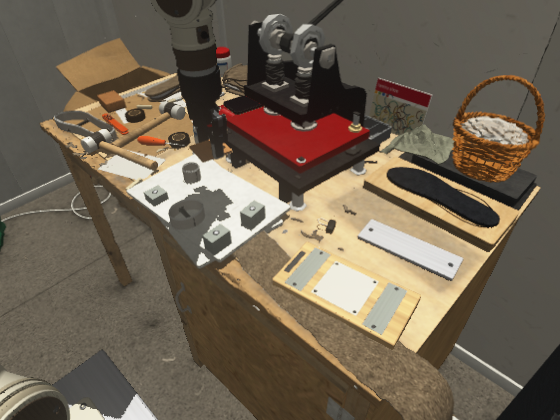

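>>> arm_command([
  {"x": 0,"y": -0.01,"z": 0,"roll": -0.09,"fingers": 0},
  {"x": 0,"y": -0.025,"z": 0,"roll": -0.1,"fingers": 0},
  {"x": 0,"y": -0.035,"z": 0,"roll": -0.1,"fingers": 0},
  {"x": 0,"y": -0.04,"z": -0.005,"roll": -0.085,"fingers": 0},
  {"x": 0,"y": -0.04,"z": -0.005,"roll": 0,"fingers": 0},
  {"x": 0,"y": -0.04,"z": -0.005,"roll": 0,"fingers": 0},
  {"x": 0,"y": -0.04,"z": -0.005,"roll": 0,"fingers": 0},
  {"x": 0,"y": -0.04,"z": -0.005,"roll": 0,"fingers": 0},
  {"x": 0,"y": -0.035,"z": -0.005,"roll": 0,"fingers": 0},
  {"x": 0,"y": -0.025,"z": 0,"roll": 0,"fingers": 0},
  {"x": 0,"y": -0.012,"z": 0,"roll": 0,"fingers": 0},
  {"x": 0,"y": 0,"z": 0,"roll": 0,"fingers": 0},
  {"x": 0,"y": 0,"z": 0,"roll": 0,"fingers": 0},
])

```text
clock: 5.3
eef_pos: [0.5119, -0.0639, 0.1307]
tool_rot: [-0.056, 0.704, 0.067, 0.704]
ft_force: [-0.0, 0.5, -0.0]
grip_width: 0.0638
```

```bash
python3 -c "
from m import *
go(.5137,-.0642,.075,98.6)"
```

```text
t 5.30 tcp [511.9 -63.9 130.7] jaw 100.0 xax [-0.001  0.014 -1.   ] F [-0.   0.5 -0. ] w 63.8
roll rad 0.024 alt -3.118 j6 -0.31 shift after roll mm [55.7 -1.3  1.7]
shift now mm [55.7 -1.4  1.6]
```

>>> arm_command([
  {"x": 0.012,"y": -0.001,"z": 0.001,"roll": 0.012,"fingers": 0},
  {"x": 0.02,"y": 0,"z": 0.0005,"roll": 0.012,"fingers": 0},
  {"x": 0.02,"y": 0,"z": 0,"roll": 0,"fingers": 0},
  {"x": 0.015,"y": 0,"z": 0,"roll": 0,"fingers": 0},
  {"x": 0.006,"y": 0,"z": 0,"roll": 0,"fingers": 0},
  {"x": 0,"y": 0,"z": 0,"roll": 0,"fingers": 0},
  {"x": 0,"y": 0,"z": 0,"roll": 0,"fingers": 0},
])

```text
clock: 5.88
eef_pos: [0.511, -0.0568, 0.0526]
tool_rot: [-0.049, 0.707, 0.062, 0.703]
ft_force: [0.5, -0.3, -0.4]
grip_width: 0.0637
```

```bash
python3 -c "
from m import *
go(.5137,-.0642,.017,98.6)
s=cam('scene');cv2.imwrite('pics/a4.png',cv2.resize(s['frame'][190:350,240:480,::-1],None,fx=3.3,fy=3.3,interpolation=2))
s=cam('top');cv2.imwrite('pics/a5.png',cv2.resize(s['frame'][170:280,310:470,::-1],None,fx=4,fy=4,interpolation=2))"
```

```text
t 5.88 tcp [511.  -56.8  52.6] jaw 99.0 xax [-0.006  0.017 -1.   ] F [ 0.5 -0.3 -0.4] w 63.7
roll rad 0.007 alt -3.135 j6 -0.28 shift after roll mm [35.5 -8.4  1.7]
shift now mm [35.5 -8.4  1.6]
```

View pics/a4.png

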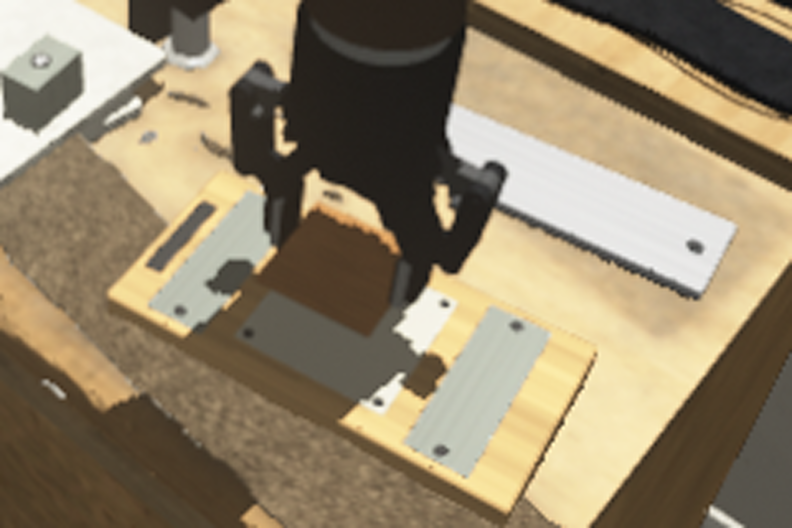

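View pics/a5.png

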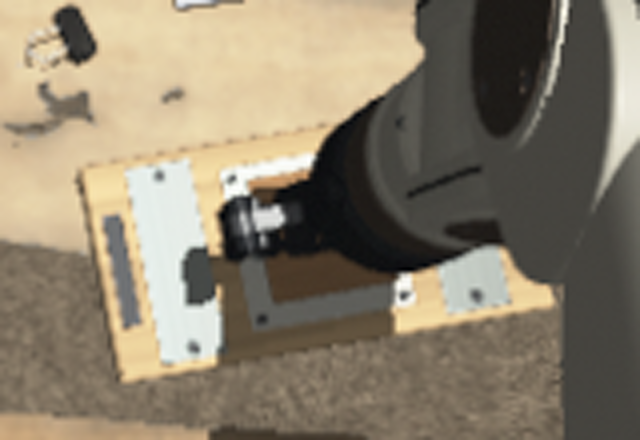

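>>> arm_command([
  {"x": 0.006,"y": -0.003,"z": 0.0005,"roll": 0.007,"fingers": 0},
  {"x": 0.008,"y": -0.003,"z": 0.0005,"roll": 0,"fingers": 0},
  {"x": 0.006,"y": -0.002,"z": 0.0005,"roll": 0,"fingers": 0},
  {"x": 0.003,"y": 0,"z": 0,"roll": 0,"fingers": 0},
  {"x": 0,"y": 0,"z": 0,"roll": 0,"fingers": 0},
  {"x": 0,"y": 0,"z": 0,"roll": 0,"fingers": 0},
])

```text
clock: 6.48
eef_pos: [0.5176, -0.0657, 0.031]
tool_rot: [-0.047, 0.704, 0.058, 0.706]
ft_force: [1.7, 0.3, -0.8]
grip_width: 0.0633
```

```bash
python3 -c "
from m import *
go(.5137,-.0642,.017,98.6)"
```

```text
t 6.48 tcp [517.6 -65.7  31. ] jaw 98.5 xax [ 0.002  0.016 -1.   ] F [ 1.7  0.3 -0.8] w 63.3
roll rad -0.002 alt 3.140 j6 -0.28 shift after roll mm [14.   1.9 -3.7]
shift now mm [14.   1.9 -3.7]
```

>>> arm_command([
  {"x": 0.004,"y": 0.001,"z": -0.002,"roll": 0,"fingers": 0},
  {"x": 0.004,"y": 0.0009,"z": -0.0015,"roll": 0,"fingers": 0},
  {"x": 0.002,"y": 0,"z": 0,"roll": 0,"fingers": 0},
  {"x": 0,"y": 0,"z": 0,"roll": 0,"fingers": 0},
  {"x": 0,"y": 0,"z": 0,"roll": 0,"fingers": 0},
  {"x": 0,"y": 0,"z": 0,"roll": 0,"fingers": 0},
])

```text
clock: 6.98
eef_pos: [0.5131, -0.064, 0.02]
tool_rot: [-0.047, 0.704, 0.058, 0.706]
ft_force: [0.3, 0.2, 0.1]
grip_width: 0.0632
```

```bash
python3 -c "
from m import *
go(.5137,-.0642,.0165,98.6)"
```

```text
t 6.98 tcp [513.1 -64.   20. ] jaw 98.5 xax [ 0.002  0.016 -1.   ] F [0.3 0.2 0.1] w 63.2
roll rad -0.002 alt 3.140 j6 -0.28 shift after roll mm [ 3.5 -0.3  0.5]
shift now mm [ 3.5 -0.3  0.5]
```

```bash
python3 -c "
from m import *
s=cam('scene');cv2.imwrite('pics/a6.png',cv2.resize(s['frame'][230:330,260:440,::-1],None,fx=4.4,fy=4.4,interpolation=2))"
```

```text
(no output)
```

View pics/a6.png

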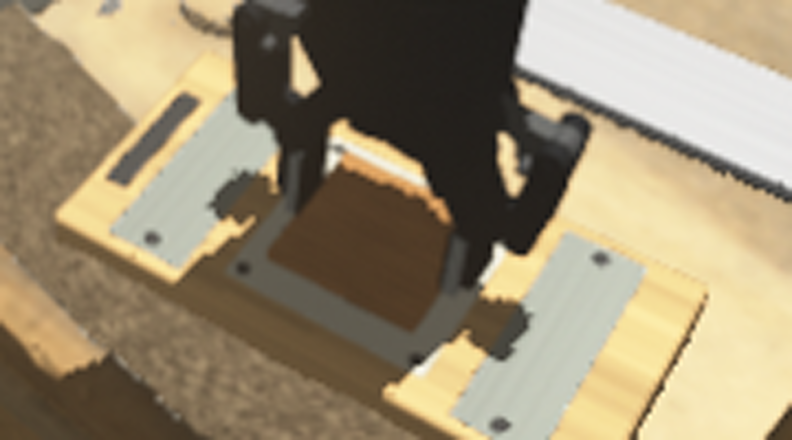

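The blank looks centred on the white plate, a few mm up. I'll lower 3 mm and release.

>>> arm_command([
  {"x": 0.002,"y": 0,"z": 0.0002,"roll": 0,"fingers": 0},
  {"x": 0.0015,"y": 0,"z": 0,"roll": 0,"fingers": 0},
  {"x": 0,"y": 0,"z": 0,"roll": 0,"fingers": 0},
  {"x": 0,"y": 0,"z": 0,"roll": 0,"fingers": 0},
])

```text
clock: 7.37
eef_pos: [0.5141, -0.064, 0.0167]
tool_rot: [-0.047, 0.704, 0.058, 0.707]
ft_force: [0.2, 0.2, -0.0]
grip_width: 0.0633
```

```bash
python3 -c "
from m import *
go(.5127,-.0642,.0165,98.6)"
```

```text
t 7.37 tcp [514.1 -64.   16.7] jaw 98.5 xax [ 0.003  0.016 -1.   ] F [ 0.2  0.2 -0. ] w 63.3
roll rad -0.002 alt 3.140 j6 -0.28 shift after roll mm [ 0.2 -0.  -1.4]
shift now mm [ 0.2 -0.  -1.4]
```

>>> arm_command([
  {"x": 0.001,"y": 0,"z": -0.0003,"roll": 0,"fingers": 0},
  {"x": 0,"y": 0,"z": 0,"roll": 0,"fingers": 0},
  {"x": 0,"y": 0,"z": 0,"roll": 0,"fingers": 0.85},
  {"x": 0,"y": 0,"z": 0,"roll": 0,"fingers": 0.93},
  {"x": 0,"y": 0,"z": 0,"roll": 0,"fingers": 0.93},
  {"x": 0,"y": 0,"z": 0,"roll": 0,"fingers": 0.93},
  {"x": -0.005,"y": 0,"z": 0,"roll": 0,"fingers": 0.93},
  {"x": -0.02,"y": 0,"z": 0,"roll": 0,"fingers": 0.93},
  {"x": -0.035,"y": 0,"z": 0,"roll": 0,"fingers": 0.93},
  {"x": -0.04,"y": 0,"z": 0,"roll": 0,"fingers": 0.93},
  {"x": -0.03,"y": 0,"z": 0,"roll": 0,"fingers": 0.93},
  {"x": -0.01,"y": 0,"z": 0,"roll": 0,"fingers": 0.93},
  {"x": 0,"y": 0,"z": 0,"roll": 0,"fingers": 0.93},
  {"x": 0,"y": 0,"z": 0,"roll": 0,"fingers": 0.93},
])

```text
clock: 8.53
eef_pos: [0.5117, -0.0662, 0.1629]
tool_rot: [-0.047, 0.705, 0.058, 0.706]
ft_force: [-0.7, -0.3, 0.6]
grip_width: 0.0794
```

```bash
python3 -c "
from m import *
go(.519,.396,.15,90)
s=cam('scene');cv2.imwrite('pics/a7.png',cv2.resize(s['frame'][230:330,260:440,::-1],None,fx=4.4,fy=4.4,interpolation=2))"
```

```text
t 8.53 tcp [511.7 -66.2 162.9] jaw 98.5 xax [ 0.     0.016 -1.   ] F [-0.7 -0.3  0.6] w 79.4
roll rad 0.148 alt -2.993 j6 -0.29 shift after roll mm [ 20.5 461.9   7.3]
shift now mm [ 20.5 455.7  75.5]
```

View pics/a7.png

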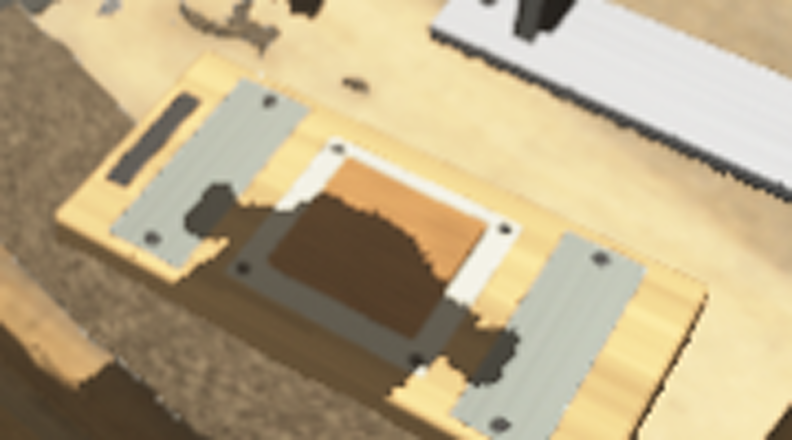

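>>> arm_command([
  {"x": 0,"y": 0.015,"z": 0.002,"roll": 0,"fingers": 0.65},
  {"x": 0,"y": 0.03,"z": 0.005,"roll": 0,"fingers": 0.65},
  {"x": 0,"y": 0.04,"z": 0.007,"roll": 0,"fingers": 0.65},
  {"x": 0,"y": 0.041,"z": 0.007,"roll": 0,"fingers": 0.65},
  {"x": 0,"y": 0.041,"z": 0.007,"roll": 0,"fingers": 0.65},
  {"x": 0,"y": 0.041,"z": 0.007,"roll": 0,"fingers": 0.65},
  {"x": 0,"y": 0.041,"z": 0.007,"roll": 0,"fingers": 0.65},
  {"x": 0,"y": 0.041,"z": 0.007,"roll": 0,"fingers": 0.65},
  {"x": 0,"y": 0.041,"z": 0.007,"roll": 0,"fingers": 0.65},
  {"x": 0,"y": 0.041,"z": 0.007,"roll": 0,"fingers": 0.65},
  {"x": 0,"y": 0.035,"z": 0.006,"roll": 0,"fingers": 0.65},
  {"x": 0,"y": 0.022,"z": 0.003,"roll": 0,"fingers": 0.65},
  {"x": 0,"y": 0.01,"z": 0.002,"roll": 0,"fingers": 0.65},
  {"x": 0,"y": 0,"z": 0,"roll": 0,"fingers": 0.65},
  {"x": 0,"y": 0,"z": 0,"roll": 0,"fingers": 0.65},
  {"x": 0,"y": 0,"z": 0,"roll": 0,"fingers": 0.65},
])

```text
clock: 9.92
eef_pos: [0.5073, 0.3845, 0.1357]
tool_rot: [-0.051, 0.721, 0.049, 0.689]
ft_force: [0.3, -0.5, 0.7]
grip_width: 0.0555
```

```bash
python3 -c "
from m import *
go(.519,.396,.09,98.6)
for n in('top','scene'):
    s=cam(n);save(s,'b1'+n+'.png')
s=cam('top');cv2.imwrite('pics/b1.png',cv2.resize(s['frame'][170:280,310:470,::-1],None,fx=5,fy=5,interpolation=2))
s=cam('scene');cv2.imwrite('pics/b2.png',cv2.resize(s['frame'][230:330,260:440,::-1],None,fx=4.4,fy=4.4,interpolation=2))"
```

```text
t 9.92 tcp [507.3 384.5 135.7] jaw 98.1 xax [-0.045 -0.006 -0.999] F [ 0.3 -0.5  0.7] w 55.5
roll rad -0.009 alt 3.132 j6 0.50 shift after roll mm [45.   9.6 15.4]
shift now mm [45.   9.8 15.3]
```

View pics/b1.png

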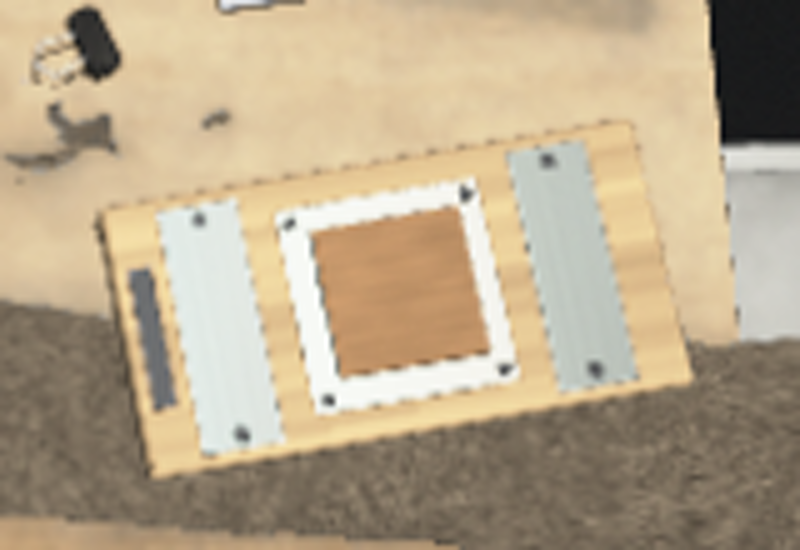

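View pics/b2.png

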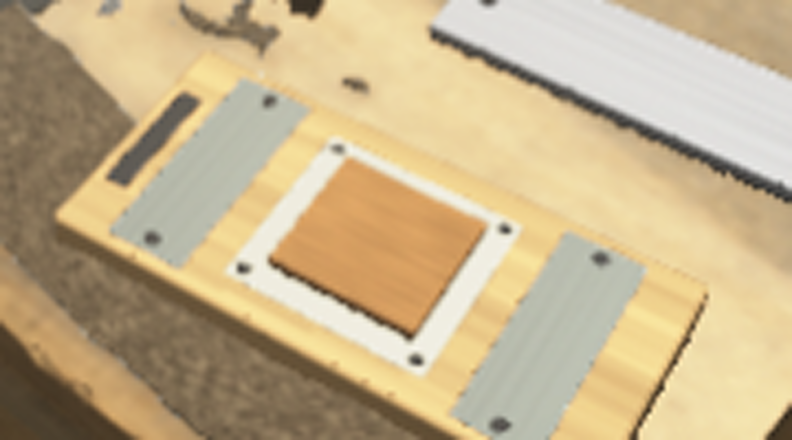

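View pics/b1scene.png

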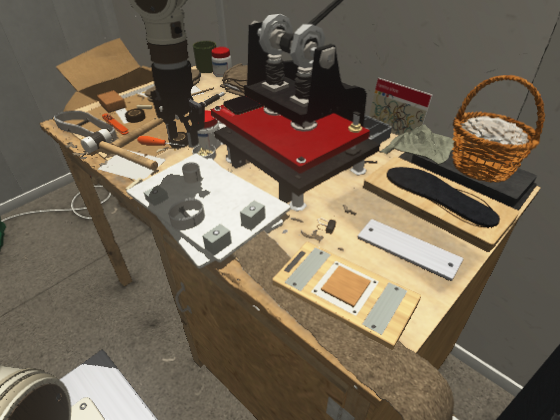

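>>> arm_command([
  {"x": 0.01,"y": 0.005,"z": 0.008,"roll": 0,"fingers": 0.65},
  {"x": 0.01,"y": 0.0048,"z": 0.0075,"roll": 0,"fingers": 0.65},
  {"x": 0.01,"y": 0,"z": 0,"roll": 0,"fingers": 0.65},
  {"x": 0,"y": 0,"z": 0,"roll": 0,"fingers": 0.65},
])

```text
clock: 10.45
eef_pos: [0.5246, 0.3949, 0.106]
tool_rot: [-0.047, 0.719, 0.048, 0.692]
ft_force: [-1.6, -0.8, -1.3]
grip_width: 0.0554
```

```bash
python3 -c "
from m import *
go(.519,.396,.09,98.6)
t=cam('top')
for nm,L,z in [('blank',[(312,233),(460,208),(490,350),(340,377)],.026),('wp',[(276,214),(477,181),(518,380),(318,413)],.02)]:
    p=fr(t,L,z,5,(310,170));print(nm,(p.mean(0)*1000).round(1),rectw(p))
t=cam('scene')
for nm,L,z in [('blank',[(349,155),(487,225),(414,337),(270,260)],.026),('wp',[(335,139),(521,229),(424,375),(227,270)],.02)]:
    p=fr(t,L,z,4.4,(260,230));print(nm,(p.mean(0)*1000).round(1),rectw(p))
"
```

```text
t 10.45 tcp [524.6 394.9 106. ] jaw 97.7 xax [-0.039 -0.002 -0.999] F [-1.6 -0.8 -1.3] w 55.4
roll rad -0.015 alt 3.126 j6 0.50 shift after roll mm [16.2  1.9 -4.8]
shift now mm [16.2  1.8 -4.8]
blank [514.  -64.7  26. ] ((513.9, -64.7), (63.2, 66.3), 8.4)
wp [512.8 -64.6  20. ] ((512.7, -64.6), (88.3, 89.9), 8.2)
blank [511.3 -64.3  26. ] ((511.5, -64.2), (68.8, 65.0), 9.4)
wp [511.4 -63.1  20. ] ((511.5, -62.8), (86.6, 88.8), 8.5)
```

>>> arm_command([
  {"x": 0.008,"y": 0.001,"z": -0.0025,"roll": -0.01,"fingers": 0.65},
  {"x": 0.01,"y": 0.001,"z": -0.0025,"roll": 0,"fingers": 0.65},
  {"x": 0.01,"y": 0,"z": 0,"roll": 0,"fingers": 0.65},
  {"x": 0.006,"y": 0,"z": 0,"roll": 0,"fingers": 0.65},
  {"x": 0,"y": 0,"z": 0,"roll": 0,"fingers": 0.65},
  {"x": 0,"y": 0,"z": 0,"roll": 0,"fingers": 0.65},
])

```text
clock: 11.05
eef_pos: [0.5168, 0.3969, 0.0704]
tool_rot: [-0.051, 0.718, 0.053, 0.692]
ft_force: [-0.2, -0.1, 0.3]
grip_width: 0.0553
```

```bash
python3 -c "
from m import *
go(.519,.396,.036,98.6)
s=cam('scene');cv2.imwrite('pics/b3.png',cv2.resize(s['frame'][120:240,110:270,::-1],None,fx=4.4,fy=4.4,interpolation=2))
s=cam('top');cv2.imwrite('pics/b4.png',cv2.resize(s['frame'][180:310,130:310,::-1],None,fx=4.4,fy=4.4,interpolation=2))
"
```

```text
t 11.05 tcp [516.8 396.9  70.4] jaw 98.4 xax [-0.038 -0.001 -0.999] F [-0.2 -0.1  0.3] w 55.3
roll rad -0.003 alt 3.139 j6 0.50 shift after roll mm [34.3 -1.4  3.3]
shift now mm [34.3 -1.3  3.3]
```

View pics/b3.png

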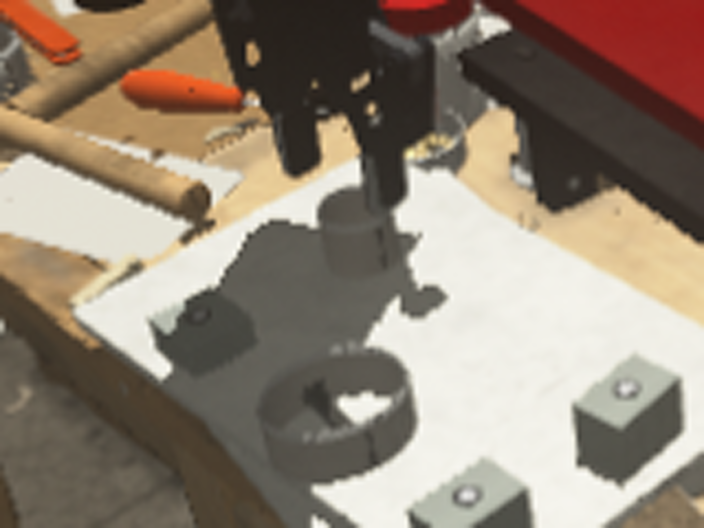

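View pics/b4.png

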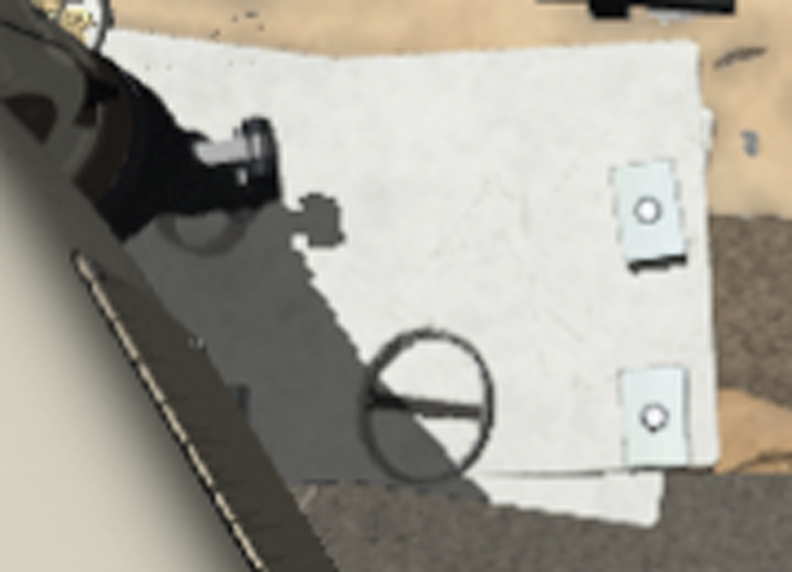

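>>> arm_command([
  {"x": 0.008,"y": -0.001,"z": 0.002,"roll": 0,"fingers": 0.65},
  {"x": 0.01,"y": 0,"z": 0.001,"roll": 0,"fingers": 0.65},
  {"x": 0.008,"y": 0,"z": 0,"roll": 0,"fingers": 0.65},
  {"x": 0.003,"y": 0,"z": 0,"roll": 0,"fingers": 0.65},
  {"x": 0,"y": 0,"z": 0,"roll": 0,"fingers": 0.65},
  {"x": 0,"y": 0,"z": 0,"roll": 0,"fingers": 0.65},
])

```text
clock: 11.65
eef_pos: [0.5204, 0.3967, 0.0395]
tool_rot: [-0.05, 0.718, 0.053, 0.693]
ft_force: [-0.1, -0.2, -0.2]
grip_width: 0.0553
```

```bash
python3 -c "
from m import *
go(.519,.396,.036,98.6)
s=cam('scene');cv2.imwrite('pics/b5.png',cv2.resize(s['frame'][120:240,110:270,::-1],None,fx=4.4,fy=4.4,interpolation=2))
"
```

```text
t 11.65 tcp [520.4 396.7  39.5] jaw 98.4 xax [-0.035  0.001 -0.999] F [-0.1 -0.2 -0.2] w 55.3
roll rad -0.004 alt 3.138 j6 0.49 shift after roll mm [ 3.6 -0.5 -1.4]
shift now mm [ 3.6 -0.5 -1.4]
```

View pics/b5.png

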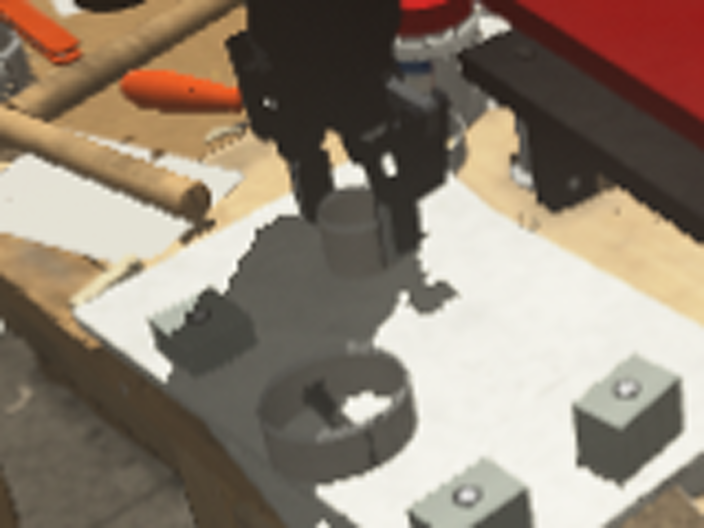

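Fingers straddle the die (320–420, 190–270). I'll drop 3 mm and close.

>>> arm_command([
  {"x": 0.003,"y": -0.0003,"z": -0.001,"roll": 0,"fingers": 0.65},
  {"x": 0,"y": 0,"z": 0,"roll": 0,"fingers": 0.6},
  {"x": 0,"y": 0,"z": 0,"roll": 0,"fingers": 0.4},
  {"x": 0,"y": 0,"z": 0,"roll": 0,"fingers": 0},
  {"x": 0,"y": 0,"z": 0,"roll": 0,"fingers": 0},
  {"x": 0,"y": 0,"z": 0,"roll": 0,"fingers": 0},
  {"x": 0,"y": 0,"z": 0,"roll": 0,"fingers": 0},
])

```text
clock: 12.28
eef_pos: [0.52, 0.397, 0.038]
tool_rot: [-0.05, 0.717, 0.054, 0.693]
ft_force: [-0.5, 0.1, -0.7]
grip_width: 0.0384
```

```bash
python3 -c "
from m import *
go(.519,.396,.036,98.6)
"
```

```text
t 12.28 tcp [520. 397.  38.] jaw 98.4 xax [-0.033  0.003 -0.999] F [-0.5  0.1 -0.7] w 38.4
roll rad -0.003 alt 3.138 j6 0.49 shift after roll mm [ 2.  -0.8 -1.1]
shift now mm [ 2.  -0.8 -1.1]
```

>>> arm_command([
  {"x": -0.008,"y": 0,"z": 0,"roll": 0,"fingers": 0},
  {"x": -0.015,"y": 0,"z": 0,"roll": 0,"fingers": 0},
  {"x": -0.02,"y": 0,"z": 0,"roll": 0,"fingers": 0},
  {"x": -0.02,"y": 0,"z": 0,"roll": 0,"fingers": 0},
  {"x": -0.02,"y": 0,"z": 0,"roll": 0,"fingers": 0},
  {"x": -0.01,"y": -0.01,"z": 0,"roll": 0,"fingers": 0},
  {"x": 0,"y": -0.02,"z": -0.003,"roll": 0,"fingers": 0},
  {"x": 0,"y": -0.025,"z": -0.004,"roll": 0,"fingers": 0},
  {"x": 0,"y": -0.025,"z": -0.004,"roll": 0,"fingers": 0},
  {"x": 0,"y": -0.025,"z": -0.004,"roll": 0,"fingers": 0},
  {"x": 0,"y": -0.025,"z": -0.004,"roll": 0,"fingers": 0},
  {"x": 0,"y": -0.025,"z": -0.004,"roll": 0,"fingers": 0},
  {"x": 0,"y": -0.025,"z": -0.004,"roll": 0,"fingers": 0},
  {"x": 0,"y": -0.025,"z": -0.004,"roll": 0,"fingers": 0},
  {"x": 0,"y": -0.025,"z": -0.004,"roll": 0,"fingers": 0},
  {"x": 0,"y": -0.025,"z": -0.004,"roll": 0,"fingers": 0},
])

```text
clock: 13.62
eef_pos: [0.52, 0.1259, 0.1369]
tool_rot: [-0.054, 0.717, 0.055, 0.693]
ft_force: [0.6, 0.6, -1.1]
grip_width: 0.0385
```

```bash
python3 -c "
from m import *
go(.5135,-.0644,.12,98.6)
"
```

```text
t 13.62 tcp [520.  125.9 136.9] jaw 98.9 xax [-0.033 -0.    -0.999] F [ 0.6  0.6 -1.1] w 38.5
roll rad 0.004 alt -3.137 j6 0.08 shift after roll mm [  17.1 -187.3  -34.3]
shift now mm [  17.1 -187.1  -35.1]
```

>>> arm_command([
  {"x": 0,"y": -0.023,"z": -0.0045,"roll": 0,"fingers": 0},
  {"x": 0,"y": -0.025,"z": -0.005,"roll": 0,"fingers": 0},
  {"x": 0,"y": -0.025,"z": -0.005,"roll": 0,"fingers": 0},
  {"x": 0,"y": -0.025,"z": -0.005,"roll": 0,"fingers": 0},
  {"x": 0,"y": -0.025,"z": -0.005,"roll": 0,"fingers": 0},
  {"x": 0,"y": -0.022,"z": -0.004,"roll": 0,"fingers": 0},
  {"x": 0,"y": -0.017,"z": -0.003,"roll": 0,"fingers": 0},
  {"x": 0.005,"y": -0.01,"z": -0.002,"roll": 0,"fingers": 0},
  {"x": 0.005,"y": -0.004,"z": -0.001,"roll": 0,"fingers": 0},
  {"x": 0.004,"y": 0,"z": 0,"roll": 0,"fingers": 0},
  {"x": 0,"y": 0,"z": 0,"roll": 0,"fingers": 0},
  {"x": 0,"y": 0,"z": 0,"roll": 0,"fingers": 0},
])

```text
clock: 14.62
eef_pos: [0.5049, -0.0726, 0.123]
tool_rot: [-0.051, 0.718, 0.05, 0.693]
ft_force: [0.0, 0.6, -1.0]
grip_width: 0.0384
```

```bash
python3 -c "
from m import *
go(.5135,-.0644,.06,98.6)
"
```

```text
t 14.62 tcp [504.9 -72.6 123. ] jaw 98.2 xax [-0.035 -0.003 -0.999] F [ 0.   0.6 -1. ] w 38.4
roll rad -0.007 alt 3.134 j6 -0.28 shift after roll mm [62.6  6.7 11.9]
shift now mm [62.6  6.8 11.9]
```

>>> arm_command([
  {"x": 0.005,"y": 0.003,"z": 0.006,"roll": -0.007,"fingers": 0},
  {"x": 0.01,"y": 0.003,"z": 0.005,"roll": 0,"fingers": 0},
  {"x": 0.014,"y": 0,"z": 0,"roll": 0,"fingers": 0},
  {"x": 0.014,"y": 0,"z": 0,"roll": 0,"fingers": 0},
  {"x": 0.008,"y": 0,"z": 0,"roll": 0,"fingers": 0},
  {"x": 0.004,"y": 0,"z": 0,"roll": 0,"fingers": 0},
  {"x": 0,"y": 0,"z": 0,"roll": 0,"fingers": 0},
  {"x": 0,"y": 0,"z": 0,"roll": 0,"fingers": 0},
])

```text
clock: 15.28
eef_pos: [0.5163, -0.0569, 0.0619]
tool_rot: [-0.057, 0.717, 0.058, 0.693]
ft_force: [-0.8, -0.3, -0.7]
grip_width: 0.0385
```

```bash
python3 -c "
from m import *
go(.5135,-.0644,.037,98.6)
s=cam('scene');cv2.imwrite('pics/b6.png',cv2.resize(s['frame'][220:330,260:440,::-1],None,fx=4.4,fy=4.4,interpolation=2))
s=cam('top');cv2.imwrite('pics/b7.png',cv2.resize(s['frame'][180:270,320:470,::-1],None,fx=4.4,fy=4.4,interpolation=2))
"
```

```text
t 15.28 tcp [516.3 -56.9  61.9] jaw 99.3 xax [-0.034 -0.001 -0.999] F [-0.8 -0.3 -0.7] w 38.5
roll rad 0.012 alt -3.129 j6 -0.27 shift after roll mm [25.  -7.1 -3.1]
shift now mm [25.  -7.1 -3.1]
```

View pics/b6.png

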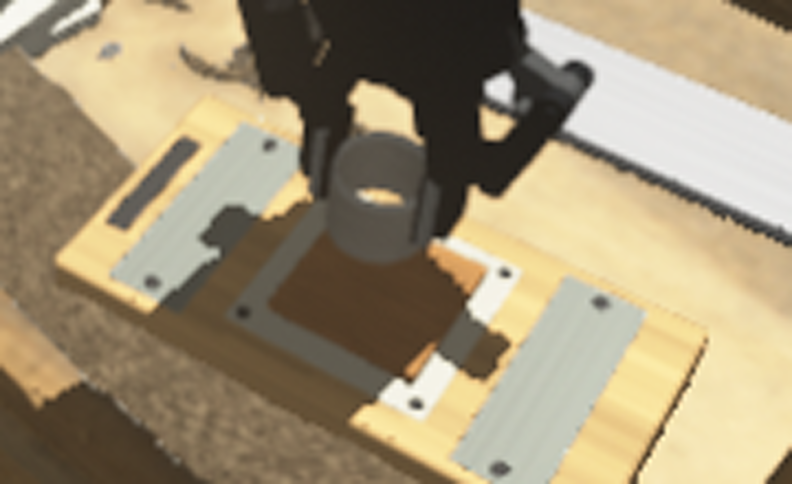

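View pics/b7.png

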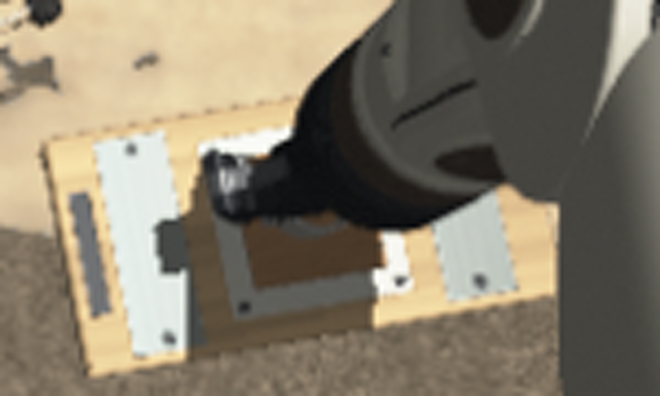

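>>> arm_command([
  {"x": 0.005,"y": -0.0035,"z": -0.0015,"roll": 0.012,"fingers": 0},
  {"x": 0.007,"y": -0.0025,"z": -0.0015,"roll": 0,"fingers": 0},
  {"x": 0.005,"y": 0,"z": 0,"roll": 0,"fingers": 0},
  {"x": 0,"y": 0,"z": 0,"roll": 0,"fingers": 0},
  {"x": 0,"y": 0,"z": 0,"roll": 0,"fingers": 0},
  {"x": 0,"y": 0,"z": 0,"roll": 0,"fingers": 0},
])

```text
clock: 15.88
eef_pos: [0.5153, -0.0652, 0.0458]
tool_rot: [-0.052, 0.715, 0.052, 0.695]
ft_force: [-0.4, -0.4, -1.0]
grip_width: 0.0388
```

```bash
python3 -c "
from m import *
go(.5135,-.0644,.037,98.6)
"
```

```text
t 15.88 tcp [515.3 -65.2  45.8] jaw 98.4 xax [-0.029 -0.002 -1.   ] F [-0.4 -0.4 -1. ] w 38.8
roll rad -0.003 alt 3.138 j6 -0.27 shift after roll mm [ 8.9  1.1 -1.4]
shift now mm [ 8.9  1.1 -1.4]
```

>>> arm_command([
  {"x": 0.004,"y": 0.0008,"z": -0.0013,"roll": 0,"fingers": 0},
  {"x": 0.002,"y": 0,"z": 0,"roll": 0,"fingers": 0},
  {"x": 0,"y": 0,"z": 0,"roll": 0,"fingers": 0},
  {"x": 0,"y": 0,"z": 0,"roll": 0,"fingers": 0},
  {"x": 0,"y": 0,"z": 0,"roll": 0,"fingers": 0},
])

```text
clock: 16.3
eef_pos: [0.5138, -0.0646, 0.0396]
tool_rot: [-0.052, 0.715, 0.052, 0.695]
ft_force: [-0.3, 0.1, -0.5]
grip_width: 0.039
```

```bash
python3 -c "
from m import *
go(.5135,-.0644,.037,98.6)
s=cam('scene');cv2.imwrite('pics/b8.png',cv2.resize(s['frame'][220:310,290:410,::-1],None,fx=6,fy=6,interpolation=2))
for P in [(.5125,-.0644,.073),(.5125,-.0644,.038),(.5125,-.0844,.073),(.5125,-.0444,.073)]:
  print((proj(s,P)-[290,220]+.5)*6-.5)
"
```

```text
t 16.30 tcp [513.8 -64.6  39.6] jaw 98.4 xax [-0.028 -0.002 -1.   ] F [-0.3  0.1 -0.5] w 39.0
roll rad -0.003 alt 3.138 j6 -0.27 shift after roll mm [ 2.6  0.2 -0.2]
shift now mm [ 2.6  0.2 -0.2]
[355.64396033 283.43761438]
[344.34697156 362.24778463]
[413.4834532  320.10941036]
[299.51425406 247.84803198]
```

View pics/b8.png

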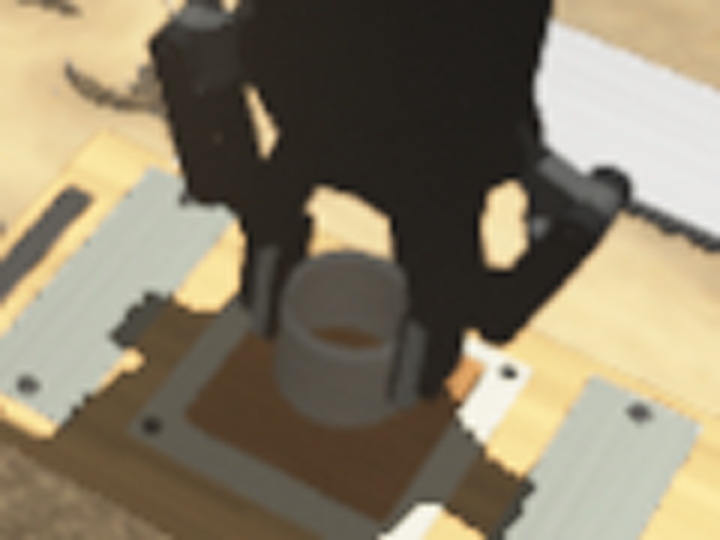

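>>> arm_command([
  {"x": 0.0015,"y": 0,"z": 0,"roll": 0,"fingers": 0},
  {"x": 0.001,"y": 0,"z": 0,"roll": 0,"fingers": 0},
  {"x": 0,"y": 0,"z": 0,"roll": 0,"fingers": 0},
  {"x": 0,"y": 0,"z": 0,"roll": 0,"fingers": 0},
])

```text
clock: 16.68
eef_pos: [0.5141, -0.0645, 0.0372]
tool_rot: [-0.052, 0.715, 0.052, 0.695]
ft_force: [-0.2, -0.1, -1.2]
grip_width: 0.0385
```

```bash
python3 -c "
from m import *
go(.5135,-.0644,.037,98.6)
"
```

```text
t 16.68 tcp [514.1 -64.5  37.2] jaw 98.4 xax [-0.027 -0.002 -1.   ] F [-0.2 -0.1 -1.2] w 38.5
roll rad -0.003 alt 3.139 j6 -0.27 shift after roll mm [ 0.2  0.2 -0.6]
shift now mm [ 0.2  0.2 -0.6]
```

>>> arm_command([
  {"x": 0.001,"y": 0,"z": -0.0005,"roll": 0,"fingers": 0},
  {"x": 0,"y": 0,"z": 0,"roll": 0,"fingers": 0},
  {"x": 0,"y": 0,"z": 0,"roll": 0,"fingers": 0},
])

```text
clock: 16.93
eef_pos: [0.5136, -0.0646, 0.0361]
tool_rot: [-0.052, 0.715, 0.052, 0.695]
ft_force: [0.1, -0.1, -1.0]
grip_width: 0.0387
```

>>> arm_command([
  {"x": 0.0008,"y": 0,"z": -0.0003,"roll": 0,"fingers": 0},
  {"x": 0,"y": 0,"z": 0,"roll": 0,"fingers": 0},
  {"x": 0,"y": 0,"z": 0,"roll": 0,"fingers": 0},
])

```text
clock: 17.18
eef_pos: [0.5135, -0.0647, 0.0354]
tool_rot: [-0.052, 0.715, 0.052, 0.696]
ft_force: [0.4, 0.6, -1.6]
grip_width: 0.0387
```

>>> arm_command([
  {"x": 0.0008,"y": 0,"z": 0,"roll": 0,"fingers": 0},
  {"x": 0,"y": 0,"z": 0,"roll": 0,"fingers": 0},
  {"x": 0,"y": 0,"z": 0,"roll": 0,"fingers": 0},
])

```text
clock: 17.43
eef_pos: [0.5138, -0.0647, 0.0356]
tool_rot: [-0.052, 0.714, 0.052, 0.696]
ft_force: [0.0, -0.2, -0.7]
grip_width: 0.0391
```

>>> arm_command([
  {"x": 0.0008,"y": 0,"z": 0,"roll": 0,"fingers": 0},
  {"x": 0,"y": 0,"z": 0,"roll": 0,"fingers": 0},
  {"x": 0,"y": 0,"z": 0,"roll": 0,"fingers": 0},
])

```text
clock: 17.68
eef_pos: [0.5139, -0.0647, 0.0354]
tool_rot: [-0.052, 0.714, 0.052, 0.696]
ft_force: [-0.4, 0.7, 0.4]
grip_width: 0.0386
```

Contact (z no longer falls, the force turns positive). Release and rise.

>>> arm_command([
  {"x": 0,"y": 0,"z": 0,"roll": 0,"fingers": 0.5},
  {"x": 0,"y": 0,"z": 0,"roll": 0,"fingers": 0.55},
  {"x": 0,"y": 0,"z": 0,"roll": 0,"fingers": 0.6},
  {"x": 0,"y": 0,"z": 0,"roll": 0,"fingers": 0.65},
  {"x": 0,"y": 0,"z": 0,"roll": 0,"fingers": 0.65},
  {"x": -0.006,"y": 0,"z": 0,"roll": 0,"fingers": 0.65},
  {"x": -0.015,"y": 0,"z": 0,"roll": 0,"fingers": 0.65},
  {"x": -0.025,"y": 0,"z": 0,"roll": 0,"fingers": 0.65},
  {"x": -0.03,"y": 0,"z": 0,"roll": 0,"fingers": 0.65},
  {"x": -0.02,"y": 0,"z": 0,"roll": 0,"fingers": 0.65},
  {"x": -0.01,"y": 0,"z": 0,"roll": 0,"fingers": 0.65},
  {"x": 0,"y": 0,"z": 0,"roll": 0,"fingers": 0.65},
  {"x": 0,"y": 0,"z": 0,"roll": 0,"fingers": 0.65},
])

```text
clock: 18.77
eef_pos: [0.5158, -0.0644, 0.1468]
tool_rot: [-0.052, 0.715, 0.052, 0.695]
ft_force: [-0.7, 0.3, -0.3]
grip_width: 0.0551
```

```bash
python3 -c "
from m import *
go(.5146,.1775,.14,96)
"
```

```text
t 18.77 tcp [515.8 -64.4 146.8] jaw 98.4 xax [-0.028 -0.002 -1.   ] F [-0.7  0.3 -0.3] w 55.1
roll rad 0.042 alt -3.099 j6 -0.27 shift after roll mm [  6.4 240.6  24.3]
shift now mm [  6.4 239.4  34.5]
```

>>> arm_command([
  {"x": 0,"y": 0.012,"z": 0.002,"roll": 0.02,"fingers": 0.65},
  {"x": 0,"y": 0.022,"z": 0.003,"roll": 0.02,"fingers": 0.65},
  {"x": 0,"y": 0.025,"z": 0.003,"roll": 0,"fingers": 0.65},
  {"x": 0,"y": 0.025,"z": 0.003,"roll": 0,"fingers": 0.65},
  {"x": 0,"y": 0.025,"z": 0.003,"roll": 0,"fingers": 0.65},
  {"x": 0,"y": 0.025,"z": 0.003,"roll": 0,"fingers": 0.65},
  {"x": 0,"y": 0.025,"z": 0.003,"roll": 0,"fingers": 0.65},
  {"x": 0,"y": 0.025,"z": 0.003,"roll": 0,"fingers": 0.65},
  {"x": 0,"y": 0.02,"z": 0.002,"roll": 0,"fingers": 0.65},
  {"x": 0,"y": 0.016,"z": 0,"roll": 0,"fingers": 0.65},
  {"x": 0,"y": 0.01,"z": 0,"roll": 0,"fingers": 0.65},
  {"x": 0,"y": 0.005,"z": 0,"roll": 0,"fingers": 0.65},
  {"x": 0,"y": 0,"z": 0,"roll": 0,"fingers": 0.65},
  {"x": 0,"y": 0,"z": 0,"roll": 0,"fingers": 0.65},
  {"x": 0,"y": 0,"z": 0,"roll": 0,"fingers": 0.65},
])

```text
clock: 20.02
eef_pos: [0.5069, 0.1784, 0.131]
tool_rot: [-0.037, 0.724, 0.033, 0.688]
ft_force: [0.2, -0.3, -0.3]
grip_width: 0.0555
```

```bash
python3 -c "
from m import *
go(.5146,.1775,.09,96)
s=cam('scene');cv2.imwrite('pics/c1.png',cv2.resize(s['frame'][220:330,260:440,::-1],None,fx=4.4,fy=4.4,interpolation=2))
s=cam('top');cv2.imwrite('pics/c2.png',cv2.resize(s['frame'][180:270,320:470,::-1],None,fx=5,fy=5,interpolation=2))
"
```

```text
t 20.02 tcp [506.9 178.4 131. ] jaw 95.7 xax [-0.051 -0.009 -0.999] F [ 0.2 -0.3 -0.3] w 55.5
roll rad -0.005 alt 3.137 j6 0.23 shift after roll mm [40.6 -1.6  9.6]
shift now mm [40.6 -1.5  9.6]
```

View pics/c1.png

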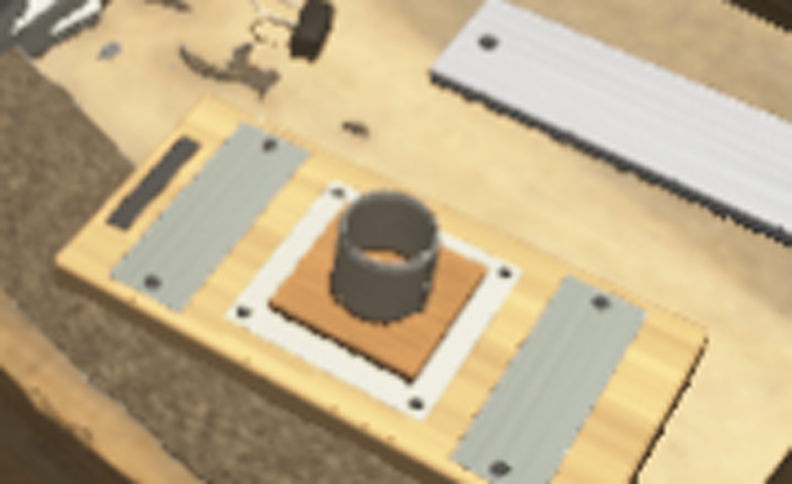

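View pics/c2.png

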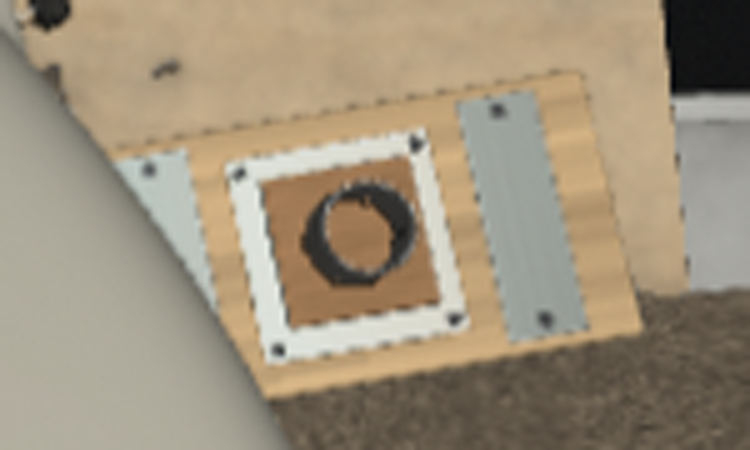

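>>> arm_command([
  {"x": 0.008,"y": 0,"z": 0.003,"roll": 0,"fingers": 0.65},
  {"x": 0.012,"y": 0,"z": 0.003,"roll": 0,"fingers": 0.65},
  {"x": 0.01,"y": 0,"z": 0.002,"roll": 0,"fingers": 0.65},
  {"x": 0.005,"y": 0,"z": 0,"roll": 0,"fingers": 0.65},
  {"x": 0,"y": 0,"z": 0,"roll": 0,"fingers": 0.65},
  {"x": 0,"y": 0,"z": 0,"roll": 0,"fingers": 0.65},
])

```text
clock: 20.62
eef_pos: [0.5151, 0.1754, 0.0934]
tool_rot: [-0.035, 0.724, 0.031, 0.689]
ft_force: [-0.1, 0.2, 0.1]
grip_width: 0.0554
```

```bash
python3 -c "
from m import *
go(.5146,.1775,.09,96)
t=cam('top');s=cam('scene')
print(fr(t,[(359,234)],.0435,5,(320,180)),fr(s,[(385,258)],.0435,4.4,(260,220)))
for n,z,L in [('bl t',.026,[(260,183),(409,154),(441,303),(287,327)])]:
  p=fr(t,L,z,5,(320,180));print(n,p.mean(0),rectw(p))
p=fr(t,[(227,161),(427,129),(468,328),(268,363)],.02,5,(320,180));print('wp',p.mean(0))
"
```

```text
t 20.62 tcp [515.1 175.4  93.4] jaw 95.4 xax [-0.049 -0.009 -0.999] F [-0.1  0.2  0.1] w 55.4
roll rad -0.011 alt 3.130 j6 0.23 shift after roll mm [ 3.4  2.2 -0.1]
shift now mm [ 3.4  2.2 -0.1]
[[ 0.51506705 -0.06425539  0.0435    ]] [[ 0.5117803 -0.0646129  0.0435   ]]
bl t [ 0.51417231 -0.06418511  0.026     ] ((514.4, -63.9), (65.8, 67.3), 8.2)
wp [ 0.51355978 -0.06480063  0.02      ]
```

>>> arm_command([
  {"x": 0.008,"y": 0.001,"z": 0,"roll": -0.01,"fingers": 0.65},
  {"x": 0.012,"y": 0.001,"z": 0,"roll": 0,"fingers": 0.65},
  {"x": 0.012,"y": 0,"z": 0.001,"roll": 0,"fingers": 0.65},
  {"x": 0.01,"y": 0,"z": 0.001,"roll": 0,"fingers": 0.65},
  {"x": 0.006,"y": 0,"z": 0,"roll": 0,"fingers": 0.65},
  {"x": 0,"y": 0,"z": 0,"roll": 0,"fingers": 0.65},
  {"x": 0,"y": 0,"z": 0,"roll": 0,"fingers": 0.65},
])

```text
clock: 21.3
eef_pos: [0.5165, 0.1789, 0.0448]
tool_rot: [-0.039, 0.721, 0.036, 0.691]
ft_force: [1.0, -0.4, 0.7]
grip_width: 0.0552
```

```bash
python3 -c "
from m import *
go(.5146,.1775,.036,96)
s=cam('scene');cv2.imwrite('pics/c3.png',cv2.resize(s['frame'][130:270,160:340,::-1],None,fx=4,fy=4,interpolation=2))
"
```

```text
t 21.30 tcp [516.5 178.9  44.8] jaw 96.1 xax [-0.043 -0.006 -0.999] F [ 1.  -0.4  0.7] w 55.2
roll rad 0.002 alt -3.139 j6 0.22 shift after roll mm [ 8.8 -1.2 -1.7]
shift now mm [ 8.8 -1.2 -1.7]
```

View pics/c3.png

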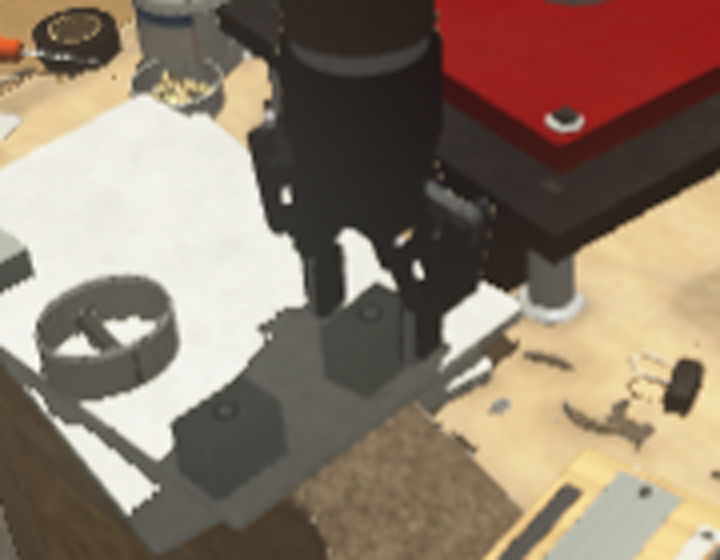

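>>> arm_command([
  {"x": 0.005,"y": -0.0008,"z": -0.0015,"roll": 0,"fingers": 0.65},
  {"x": 0.003,"y": -0.0004,"z": -0.001,"roll": 0,"fingers": 0.6},
  {"x": 0,"y": 0,"z": 0,"roll": 0,"fingers": 0.5},
  {"x": 0,"y": 0,"z": 0,"roll": 0,"fingers": 0.3},
  {"x": 0,"y": 0,"z": 0,"roll": 0,"fingers": 0},
  {"x": 0,"y": 0,"z": 0,"roll": 0,"fingers": 0},
  {"x": 0,"y": 0,"z": 0,"roll": 0,"fingers": 0},
  {"x": 0,"y": 0,"z": 0,"roll": 0,"fingers": 0},
])

```text
clock: 22.02
eef_pos: [0.5147, 0.1775, 0.038]
tool_rot: [-0.039, 0.72, 0.037, 0.692]
ft_force: [0.0, 0.1, -1.1]
grip_width: 0.0288
```

```bash
python3 -c "
from m import *
go(.5146,.1775,.036,96)
"
```

```text
t 22.02 tcp [514.7 177.5  38. ] jaw 96.1 xax [-0.04  -0.005 -0.999] F [ 0.   0.1 -1.1] w 28.8
roll rad 0.002 alt -3.139 j6 0.22 shift after roll mm [ 2.  -0.  -0.1]
shift now mm [ 2.  -0.  -0.1]
```

>>> arm_command([
  {"x": -0.008,"y": 0,"z": 0,"roll": 0,"fingers": 0},
  {"x": -0.016,"y": 0,"z": 0,"roll": 0,"fingers": 0},
  {"x": -0.024,"y": 0,"z": 0,"roll": 0,"fingers": 0},
  {"x": -0.026,"y": 0,"z": 0,"roll": 0,"fingers": 0},
  {"x": -0.024,"y": 0,"z": 0,"roll": 0,"fingers": 0},
  {"x": -0.018,"y": -0.01,"z": 0,"roll": -0.02,"fingers": 0},
  {"x": -0.01,"y": -0.02,"z": -0.001,"roll": -0.02,"fingers": 0},
  {"x": 0,"y": -0.025,"z": -0.001,"roll": 0,"fingers": 0},
  {"x": 0,"y": -0.025,"z": -0.001,"roll": 0,"fingers": 0},
  {"x": 0,"y": -0.025,"z": -0.001,"roll": 0,"fingers": 0},
  {"x": 0,"y": -0.025,"z": -0.001,"roll": 0,"fingers": 0},
  {"x": 0,"y": -0.025,"z": -0.001,"roll": 0,"fingers": 0},
  {"x": 0,"y": -0.025,"z": -0.001,"roll": 0,"fingers": 0},
])

```text
clock: 23.1
eef_pos: [0.5381, -0.003, 0.1751]
tool_rot: [-0.058, 0.719, 0.056, 0.69]
ft_force: [0.5, -0.8, -1.5]
grip_width: 0.0291
```

```bash
python3 -c "
from m import *
go(.5245,-.1414,.13,98.6)
"
```

```text
t 23.10 tcp [538.1  -3.  175.1] jaw 99.2 xax [-0.041 -0.006 -0.999] F [ 0.5 -0.8 -1.5] w 29.1
roll rad 0.011 alt -3.131 j6 -0.16 shift after roll mm [  46.5 -134.8  -32.2]
shift now mm [  46.5 -134.5  -33.7]
```

>>> arm_command([
  {"x": 0.004,"y": -0.022,"z": -0.006,"roll": 0.005,"fingers": 0},
  {"x": 0.004,"y": -0.025,"z": -0.006,"roll": 0.005,"fingers": 0},
  {"x": 0.004,"y": -0.025,"z": -0.006,"roll": 0,"fingers": 0},
  {"x": 0.004,"y": -0.022,"z": -0.005,"roll": 0,"fingers": 0},
  {"x": 0.004,"y": -0.016,"z": -0.004,"roll": 0,"fingers": 0},
  {"x": 0.004,"y": -0.01,"z": -0.003,"roll": 0,"fingers": 0},
  {"x": 0.004,"y": -0.005,"z": -0.002,"roll": 0,"fingers": 0},
  {"x": 0,"y": 0,"z": 0,"roll": 0,"fingers": 0},
  {"x": 0,"y": 0,"z": 0,"roll": 0,"fingers": 0},
  {"x": 0,"y": 0,"z": 0,"roll": 0,"fingers": 0},
])

```text
clock: 23.93
eef_pos: [0.5227, -0.1419, 0.1506]
tool_rot: [-0.052, 0.719, 0.05, 0.691]
ft_force: [-0.6, 1.0, -2.2]
grip_width: 0.0294
```

```bash
python3 -c "
from m import *
go(.5245,-.1414,.08,98.6)
"
```

```text
t 23.93 tcp [ 522.7 -141.9  150.6] jaw 98.2 xax [-0.04  -0.006 -0.999] F [-0.6  1.  -2.2] w 29.4
roll rad -0.006 alt 3.135 j6 -0.40 shift after roll mm [70.4  0.3  4.7]
shift now mm [70.4  0.3  4.7]
```

>>> arm_command([
  {"x": 0.006,"y": 0,"z": 0.0015,"roll": -0.005,"fingers": 0},
  {"x": 0.014,"y": 0,"z": 0.0015,"roll": 0,"fingers": 0},
  {"x": 0.018,"y": 0,"z": 0.001,"roll": 0,"fingers": 0},
  {"x": 0.016,"y": 0,"z": 0,"roll": 0,"fingers": 0},
  {"x": 0.008,"y": 0,"z": 0,"roll": 0,"fingers": 0},
  {"x": 0.003,"y": 0,"z": 0,"roll": 0,"fingers": 0},
  {"x": 0,"y": 0,"z": 0,"roll": 0,"fingers": 0},
  {"x": 0,"y": 0,"z": 0,"roll": 0,"fingers": 0},
])

```text
clock: 24.6
eef_pos: [0.5281, -0.1349, 0.0841]
tool_rot: [-0.058, 0.717, 0.056, 0.692]
ft_force: [1.1, 0.2, -1.8]
grip_width: 0.0292
```

```bash
python3 -c "
from m import *
go(.5245,-.1414,.032,98.6)
"
```

```text
t 24.60 tcp [ 528.1 -134.9   84.1] jaw 99.3 xax [-0.034 -0.006 -0.999] F [ 1.1  0.2 -1.8] w 29.2
roll rad 0.012 alt -3.130 j6 -0.40 shift after roll mm [52.2 -5.9 -2.7]
shift now mm [52.2 -5.9 -2.8]
```

>>> arm_command([
  {"x": 0.006,"y": -0.003,"z": -0.0015,"roll": 0.012,"fingers": 0},
  {"x": 0.012,"y": -0.002,"z": -0.001,"roll": 0,"fingers": 0},
  {"x": 0.012,"y": 0,"z": 0,"roll": 0,"fingers": 0},
  {"x": 0.006,"y": 0,"z": 0,"roll": 0,"fingers": 0},
  {"x": 0,"y": 0,"z": 0,"roll": 0,"fingers": 0},
  {"x": 0,"y": 0,"z": 0,"roll": 0,"fingers": 0},
  {"x": 0,"y": 0,"z": 0,"roll": 0,"fingers": 0},
])

```text
clock: 25.18
eef_pos: [0.5292, -0.1423, 0.0512]
tool_rot: [-0.054, 0.714, 0.049, 0.696]
ft_force: [-0.7, -0.1, -1.4]
grip_width: 0.029
```

```bash
python3 -c "
from m import *
go(.5245,-.1414,.032,98.6)
s=cam('scene');cv2.imwrite('pics/c4.png',cv2.resize(s['frame'][220:350,290:450,::-1],None,fx=4.4,fy=4.4,interpolation=2))
"
```

```text
t 25.18 tcp [ 529.2 -142.3   51.2] jaw 98.4 xax [-0.024 -0.009 -1.   ] F [-0.7 -0.1 -1.4] w 29.0
roll rad -0.003 alt 3.139 j6 -0.40 shift after roll mm [19.3  1.7 -4.1]
shift now mm [19.3  1.7 -4.1]
```

View pics/c4.png

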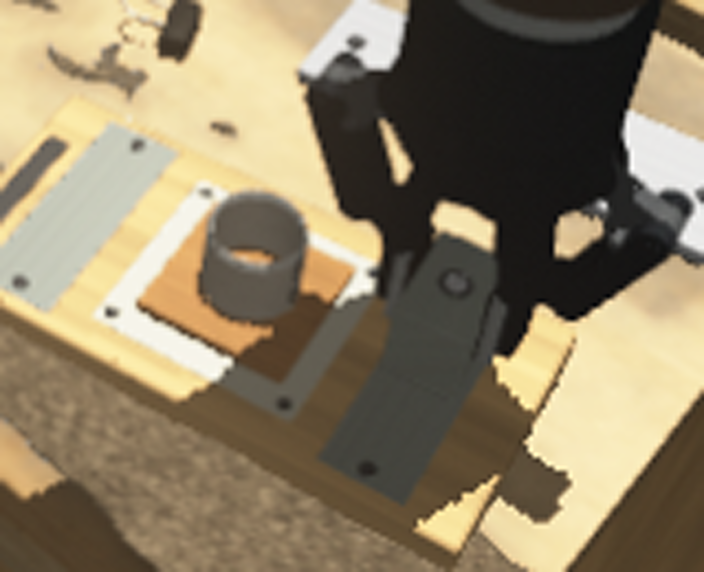

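>>> arm_command([
  {"x": 0.005,"y": 0.001,"z": -0.002,"roll": 0,"fingers": 0},
  {"x": 0.006,"y": 0.0007,"z": -0.002,"roll": 0,"fingers": 0},
  {"x": 0.003,"y": 0,"z": 0,"roll": 0,"fingers": 0},
  {"x": 0,"y": 0,"z": 0,"roll": 0,"fingers": 0},
  {"x": 0,"y": 0,"z": 0,"roll": 0,"fingers": 0},
  {"x": 0,"y": 0,"z": 0,"roll": 0,"fingers": 0},
])

```text
clock: 25.73
eef_pos: [0.5254, -0.1415, 0.0377]
tool_rot: [-0.055, 0.713, 0.049, 0.697]
ft_force: [-0.4, -0.1, -1.8]
grip_width: 0.0294
```

```bash
python3 -c "
from m import *
go(.5245,-.1414,.031,98.6)
s=cam('scene');cv2.imwrite('pics/c5.png',cv2.resize(s['frame'][220:350,290:450,::-1],None,fx=4.4,fy=4.4,interpolation=2))
"
```

```text
t 25.73 tcp [ 525.4 -141.5   37.7] jaw 98.4 xax [-0.021 -0.01  -1.   ] F [-0.4 -0.1 -1.8] w 29.4
roll rad -0.003 alt 3.139 j6 -0.40 shift after roll mm [ 6.7  0.3 -0.8]
shift now mm [ 6.7  0.3 -0.8]
```

View pics/c5.png

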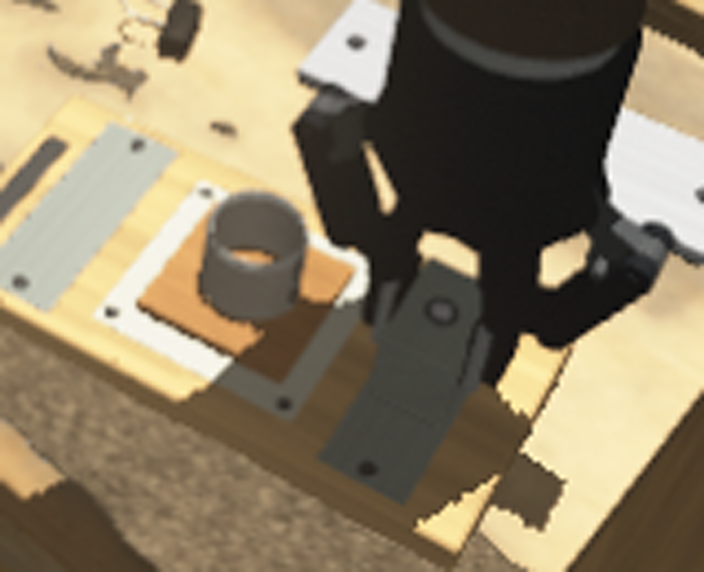

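>>> arm_command([
  {"x": 0.003,"y": 0,"z": -0.0008,"roll": 0,"fingers": 0},
  {"x": 0.0025,"y": 0,"z": 0,"roll": 0,"fingers": 0},
  {"x": 0,"y": 0,"z": 0,"roll": 0,"fingers": 0},
  {"x": 0,"y": 0,"z": 0,"roll": 0,"fingers": 0},
])

```text
clock: 26.12
eef_pos: [0.525, -0.1418, 0.032]
tool_rot: [-0.055, 0.712, 0.049, 0.698]
ft_force: [0.2, 0.1, -1.9]
grip_width: 0.0294
```

>>> arm_command([
  {"x": 0.001,"y": 0,"z": -0.0003,"roll": 0,"fingers": 0},
  {"x": 0,"y": 0,"z": 0,"roll": 0,"fingers": 0},
  {"x": 0,"y": 0,"z": 0,"roll": 0,"fingers": 0},
])

```text
clock: 26.37
eef_pos: [0.5247, -0.1418, 0.0309]
tool_rot: [-0.055, 0.712, 0.049, 0.698]
ft_force: [-0.3, 0.5, -1.8]
grip_width: 0.029
```

>>> arm_command([
  {"x": 0.001,"y": 0,"z": 0,"roll": 0,"fingers": 0},
  {"x": 0,"y": 0,"z": 0,"roll": 0,"fingers": 0},
  {"x": 0,"y": 0,"z": 0,"roll": 0,"fingers": 0},
])

```text
clock: 26.62
eef_pos: [0.525, -0.1419, 0.0306]
tool_rot: [-0.055, 0.712, 0.049, 0.698]
ft_force: [0.1, -0.2, -1.9]
grip_width: 0.0288
```

>>> arm_command([
  {"x": 0.001,"y": 0,"z": 0,"roll": 0,"fingers": 0},
  {"x": 0,"y": 0,"z": 0,"roll": 0,"fingers": 0},
  {"x": 0,"y": 0,"z": 0,"roll": 0,"fingers": 0},
])

```text
clock: 26.87
eef_pos: [0.5253, -0.142, 0.0306]
tool_rot: [-0.055, 0.712, 0.049, 0.699]
ft_force: [-0.8, -0.2, -1.5]
grip_width: 0.0294
```

>>> arm_command([
  {"x": 0.0012,"y": 0,"z": -0.0003,"roll": 0,"fingers": 0},
  {"x": 0,"y": 0,"z": 0,"roll": 0,"fingers": 0},
  {"x": 0,"y": 0,"z": 0,"roll": 0,"fingers": 0},
])

```text
clock: 27.12
eef_pos: [0.5256, -0.142, 0.0306]
tool_rot: [-0.055, 0.711, 0.049, 0.699]
ft_force: [-0.3, -0.2, -1.9]
grip_width: 0.029
```

>>> arm_command([
  {"x": 0.002,"y": 0,"z": -0.0007,"roll": 0,"fingers": 0},
  {"x": 0,"y": 0,"z": 0,"roll": 0,"fingers": 0},
  {"x": 0,"y": 0,"z": 0,"roll": 0,"fingers": 0},
])

```text
clock: 27.37
eef_pos: [0.5262, -0.1421, 0.0308]
tool_rot: [-0.055, 0.71, 0.049, 0.7]
ft_force: [-0.3, -0.4, -2.2]
grip_width: 0.0285
```

```bash
python3 -c "
from m import *
go(.5245,-.1414,.031,98.6)
s=cam('scene');cv2.imwrite('pics/c6.png',cv2.resize(s['frame'][250:330,340:440,::-1],None,fx=7,fy=7,interpolation=2))
"
```

```text
t 27.37 tcp [ 526.2 -142.1   30.8] jaw 98.5 xax [-0.013 -0.011 -1.   ] F [-0.3 -0.4 -2.2] w 28.5
roll rad -0.003 alt 3.139 j6 -0.40 shift after roll mm [-0.2  1.  -1.6]
shift now mm [-0.2  1.  -1.6]
```

View pics/c6.png

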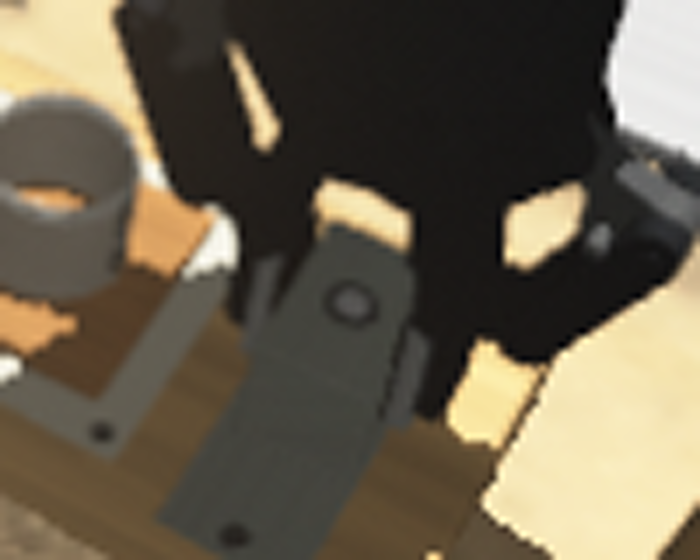

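>>> arm_command([
  {"x": -0.003,"y": 0.0007,"z": -0.001,"roll": 0,"fingers": 0},
  {"x": 0,"y": 0,"z": -0.001,"roll": 0,"fingers": 0},
  {"x": 0.002,"y": 0,"z": 0,"roll": 0,"fingers": 0},
  {"x": 0,"y": 0,"z": 0,"roll": 0,"fingers": 0},
  {"x": 0,"y": 0,"z": 0,"roll": 0,"fingers": 0},
])

```text
clock: 27.83
eef_pos: [0.5236, -0.1417, 0.0305]
tool_rot: [-0.055, 0.71, 0.049, 0.7]
ft_force: [-0.2, 0.8, 1.0]
grip_width: 0.0289
```

```bash
python3 -c "
from m import *
go(.5245,-.1414,.0305,98.6)
"
```

```text
t 27.83 tcp [ 523.6 -141.7   30.5] jaw 98.4 xax [-0.014 -0.01  -1.   ] F [-0.2  0.8  1. ] w 28.9
roll rad -0.003 alt 3.139 j6 -0.40 shift after roll mm [-0.   0.2  0.9]
shift now mm [-0.   0.2  0.9]
```

Release and rise.

>>> arm_command([
  {"x": 0,"y": 0,"z": 0,"roll": 0,"fingers": 0.4},
  {"x": 0,"y": 0,"z": 0,"roll": 0,"fingers": 0.45},
  {"x": 0,"y": 0,"z": 0,"roll": 0,"fingers": 0.5},
  {"x": 0,"y": 0,"z": 0,"roll": 0,"fingers": 0.5},
  {"x": -0.006,"y": 0,"z": 0,"roll": 0,"fingers": 0.5},
  {"x": -0.015,"y": 0,"z": 0,"roll": 0,"fingers": 0.5},
  {"x": -0.025,"y": 0,"z": 0,"roll": 0,"fingers": 0.5},
  {"x": -0.03,"y": 0,"z": 0,"roll": 0,"fingers": 0.5},
  {"x": -0.03,"y": 0,"z": 0,"roll": 0,"fingers": 0.5},
  {"x": -0.02,"y": 0,"z": 0,"roll": 0,"fingers": 0.5},
  {"x": -0.01,"y": 0,"z": 0,"roll": 0,"fingers": 0.5},
  {"x": 0,"y": 0,"z": 0,"roll": 0,"fingers": 0.5},
  {"x": 0,"y": 0,"z": 0,"roll": 0,"fingers": 0.5},
])

```text
clock: 28.92
eef_pos: [0.5249, -0.1401, 0.1752]
tool_rot: [-0.055, 0.711, 0.049, 0.7]
ft_force: [0.3, -0.0, -0.4]
grip_width: 0.0427
```

```bash
python3 -c "
from m import *
go(.4185,.1752,.15,91)
s=cam('scene');cv2.imwrite('pics/c7.png',cv2.resize(s['frame'][220:350,290:450,::-1],None,fx=4.4,fy=4.4,interpolation=2))
"
```

```text
t 28.92 tcp [ 524.9 -140.1  175.2] jaw 98.4 xax [-0.015 -0.01  -1.   ] F [ 0.3 -0.  -0.4] w 42.7
roll rad 0.130 alt -3.012 j6 -0.40 shift after roll mm [  23.4  317.3 -100.5]
shift now mm [ 23.4 327.7 -58.6]
```

View pics/c7.png

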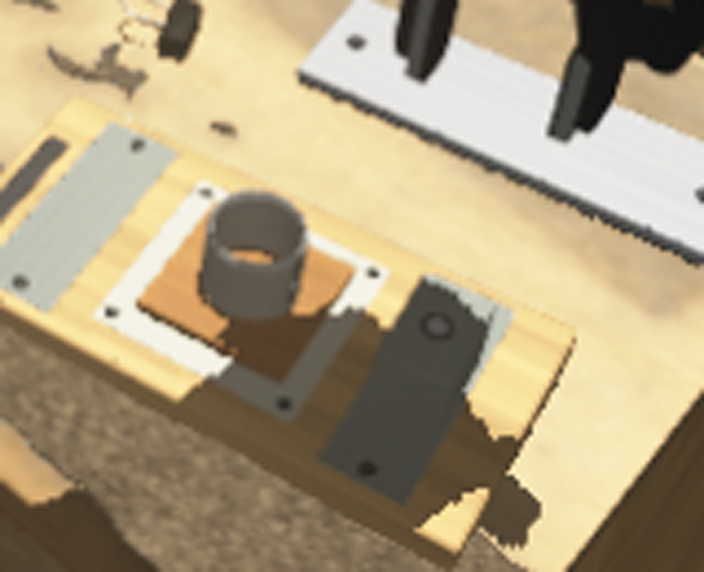

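>>> arm_command([
  {"x": 0,"y": 0.01,"z": -0.003,"roll": 0.065,"fingers": 0.6},
  {"x": 0,"y": 0.02,"z": -0.006,"roll": 0.06,"fingers": 0.6},
  {"x": 0,"y": 0.025,"z": -0.008,"roll": 0,"fingers": 0.6},
  {"x": 0,"y": 0.025,"z": -0.008,"roll": 0,"fingers": 0.6},
  {"x": 0,"y": 0.025,"z": -0.008,"roll": 0,"fingers": 0.6},
  {"x": 0,"y": 0.025,"z": -0.008,"roll": 0,"fingers": 0.6},
  {"x": 0,"y": 0.025,"z": -0.008,"roll": 0,"fingers": 0.6},
  {"x": 0,"y": 0.025,"z": -0.008,"roll": 0,"fingers": 0.6},
  {"x": 0,"y": 0.025,"z": -0.008,"roll": 0,"fingers": 0.6},
  {"x": 0,"y": 0.025,"z": -0.008,"roll": 0,"fingers": 0.6},
  {"x": 0,"y": 0.025,"z": -0.008,"roll": 0,"fingers": 0.6},
  {"x": 0,"y": 0.022,"z": -0.007,"roll": 0,"fingers": 0.6},
  {"x": 0,"y": 0.018,"z": -0.006,"roll": 0,"fingers": 0.6},
  {"x": 0,"y": 0.012,"z": -0.004,"roll": 0,"fingers": 0.6},
  {"x": 0,"y": 0.006,"z": -0.002,"roll": 0,"fingers": 0.6},
  {"x": 0,"y": 0,"z": 0,"roll": 0,"fingers": 0.6},
  {"x": 0,"y": 0,"z": 0,"roll": 0,"fingers": 0.6},
  {"x": 0,"y": 0,"z": 0,"roll": 0,"fingers": 0.6},
])

```text
clock: 30.47
eef_pos: [0.3981, 0.1796, 0.151]
tool_rot: [-0.011, 0.727, -0.002, 0.687]
ft_force: [0.3, -0.8, 0.0]
grip_width: 0.0511
```

```bash
python3 -c "
from m import *
go(.4185,.1752,.09,91)
s=cam('top');cv2.imwrite('pics/d1.png',cv2.resize(s['frame'][180:270,320:470,::-1],None,fx=5,fy=5,interpolation=2))
s=cam('scene');cv2.imwrite('pics/d2.png',cv2.resize(s['frame'][130:330,160:440,::-1],None,fx=2.8,fy=2.8,interpolation=2))
"
```

```text
t 30.47 tcp [398.1 179.6 151. ] jaw 90.7 xax [-0.056 -0.019 -0.998] F [ 0.3 -0.8  0. ] w 51.1
roll rad -0.005 alt 3.136 j6 0.41 shift after roll mm [59.8 -3.6 23.7]
shift now mm [59.8 -3.5 23.7]
```

View pics/d1.png

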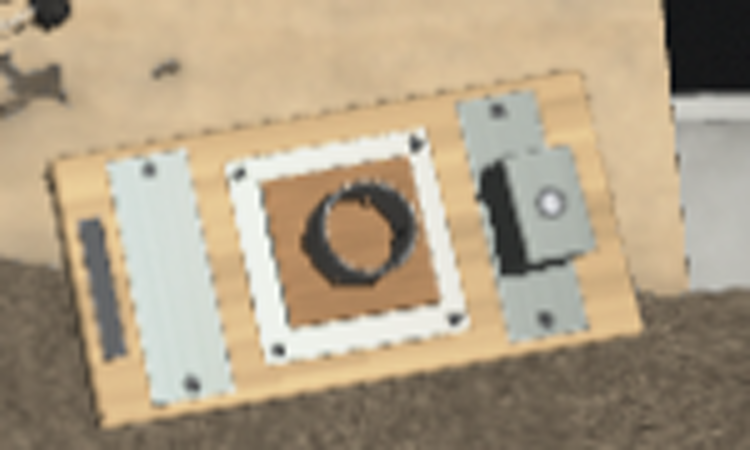

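View pics/d2.png

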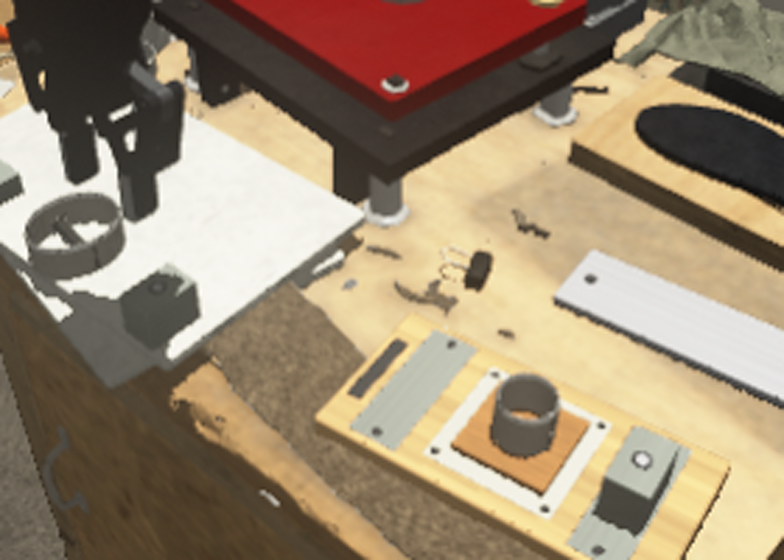

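>>> arm_command([
  {"x": 0.006,"y": -0.001,"z": 0.007,"roll": -0.004,"fingers": 0.6},
  {"x": 0.012,"y": -0.001,"z": 0.009,"roll": 0,"fingers": 0.6},
  {"x": 0.014,"y": 0,"z": 0.006,"roll": 0,"fingers": 0.6},
  {"x": 0.012,"y": 0,"z": 0.002,"roll": 0,"fingers": 0.6},
  {"x": 0.006,"y": 0,"z": 0,"roll": 0,"fingers": 0.6},
  {"x": 0,"y": 0,"z": 0,"roll": 0,"fingers": 0.6},
  {"x": 0,"y": 0,"z": 0,"roll": 0,"fingers": 0.6},
  {"x": 0,"y": 0,"z": 0,"roll": 0,"fingers": 0.6},
])

```text
clock: 31.23
eef_pos: [0.4257, 0.1723, 0.0974]
tool_rot: [-0.009, 0.725, -0.004, 0.689]
ft_force: [-0.5, 0.6, -0.1]
grip_width: 0.0513
```

```bash
python3 -c "
from m import *
go(.4185,.1752,.09,91)
t=cam('top')
p=fr(t,[(501,160),(572,146),(597,245),(527,266)],.056,5,(320,180));print('stop',p.mean(0),rectw(p))
p=fr(t,[(457,103),(533,91),(588,328),(511,343)],.02,5,(320,180));print('strip',p.mean(0),rectw(p))
"
```

```text
t 31.23 tcp [425.7 172.3  97.4] jaw 90.4 xax [-0.051 -0.018 -0.999] F [-0.5  0.6 -0.1] w 51.3
roll rad -0.010 alt 3.132 j6 0.38 shift after roll mm [ 7.7  3.2 -6.8]
shift now mm [ 7.7  3.1 -6.8]
stop [ 0.52444188 -0.14162525  0.056     ] ((523.7, -141.7), (45.7, 30.9), 9.5)
strip [ 0.52481358 -0.14170461  0.02      ] ((524.7, -141.7), (106.9, 34.3), 8.5)
```

>>> arm_command([
  {"x": 0.006,"y": 0.0015,"z": -0.004,"roll": -0.008,"fingers": 0.6},
  {"x": 0.012,"y": 0.0015,"z": -0.004,"roll": 0,"fingers": 0.6},
  {"x": 0.014,"y": 0,"z": 0,"roll": 0,"fingers": 0.6},
  {"x": 0.01,"y": 0,"z": 0,"roll": 0,"fingers": 0.6},
  {"x": 0.004,"y": 0,"z": 0,"roll": 0,"fingers": 0.6},
  {"x": 0,"y": 0,"z": 0,"roll": 0,"fingers": 0.6},
  {"x": 0,"y": 0,"z": 0,"roll": 0,"fingers": 0.6},
])

```text
clock: 31.87
eef_pos: [0.4163, 0.1767, 0.0533]
tool_rot: [-0.012, 0.722, 0.002, 0.692]
ft_force: [0.1, -0.8, 0.3]
grip_width: 0.0513
```

```bash
python3 -c "
from m import *
go(.4188,.1752,.038,91)
s=cam('scene');cv2.imwrite('pics/d3.png',cv2.resize(s['frame'][150:290,140:320,::-1],None,fx=4,fy=4,interpolation=2))
"
```

```text
t 31.87 tcp [416.3 176.7  53.3] jaw 91.1 xax [-0.043 -0.014 -0.999] F [ 0.1 -0.8  0.3] w 51.3
roll rad 0.002 alt -3.140 j6 0.38 shift after roll mm [15.2 -1.3  3.1]
shift now mm [15.2 -1.3  3.1]
```

View pics/d3.png

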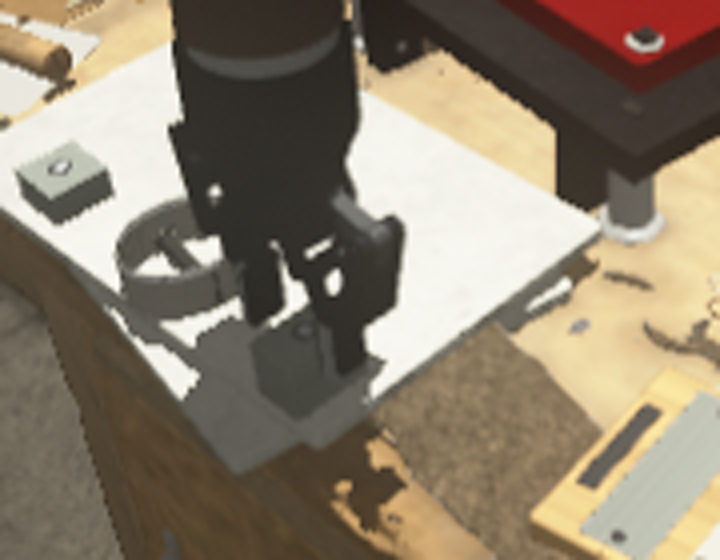

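>>> arm_command([
  {"x": 0.006,"y": -0.0007,"z": 0.0015,"roll": 0,"fingers": 0.6},
  {"x": 0.006,"y": -0.0006,"z": 0.001,"roll": 0,"fingers": 0.6},
  {"x": 0.003,"y": 0,"z": 0,"roll": 0,"fingers": 0.6},
  {"x": 0,"y": 0,"z": 0,"roll": 0,"fingers": 0.5},
  {"x": 0,"y": 0,"z": 0,"roll": 0,"fingers": 0.3},
  {"x": 0,"y": 0,"z": 0,"roll": 0,"fingers": 0},
  {"x": 0,"y": 0,"z": 0,"roll": 0,"fingers": 0},
  {"x": 0,"y": 0,"z": 0,"roll": 0,"fingers": 0},
  {"x": 0,"y": 0,"z": 0,"roll": 0,"fingers": 0},
])

```text
clock: 32.67
eef_pos: [0.4206, 0.1761, 0.0389]
tool_rot: [-0.011, 0.721, 0.003, 0.693]
ft_force: [-0.3, 0.0, 0.0]
grip_width: 0.0291
```

```bash
python3 -c "
from m import *
go(.4188,.1752,.038,91)
"
```

```text
t 32.67 tcp [420.6 176.1  38.9] jaw 91.1 xax [-0.038 -0.011 -0.999] F [-0.3  0.   0. ] w 29.1
roll rad 0.002 alt -3.140 j6 0.37 shift after roll mm [ 1.  -0.9 -1.8]
shift now mm [ 1.  -0.9 -1.8]
```

>>> arm_command([
  {"x": -0.008,"y": 0,"z": 0,"roll": 0,"fingers": 0},
  {"x": -0.016,"y": 0,"z": 0,"roll": 0,"fingers": 0},
  {"x": -0.022,"y": 0,"z": 0,"roll": 0,"fingers": 0},
  {"x": -0.022,"y": 0,"z": 0,"roll": 0,"fingers": 0},
  {"x": -0.018,"y": 0,"z": 0,"roll": -0.02,"fingers": 0},
  {"x": -0.01,"y": -0.01,"z": 0.006,"roll": -0.04,"fingers": 0},
  {"x": 0,"y": -0.018,"z": 0.008,"roll": -0.04,"fingers": 0},
  {"x": 0,"y": -0.02,"z": 0.008,"roll": -0.03,"fingers": 0},
  {"x": 0,"y": -0.02,"z": 0.008,"roll": 0,"fingers": 0},
  {"x": 0,"y": -0.02,"z": 0.008,"roll": 0,"fingers": 0},
  {"x": 0,"y": -0.02,"z": 0.008,"roll": 0,"fingers": 0},
  {"x": 0,"y": -0.016,"z": 0.006,"roll": 0,"fingers": 0},
  {"x": 0,"y": -0.01,"z": 0.004,"roll": 0,"fingers": 0},
  {"x": 0,"y": -0.005,"z": 0.002,"roll": 0,"fingers": 0},
  {"x": 0,"y": 0,"z": 0,"roll": 0,"fingers": 0},
  {"x": 0,"y": 0,"z": 0,"roll": 0,"fingers": 0},
])

```text
clock: 34.0
eef_pos: [0.498, 0.04, 0.14]
tool_rot: [-0.061, 0.722, 0.052, 0.687]
ft_force: [-0.2, 0.7, -2.0]
grip_width: 0.0288
```

```bash
python3 -c "
from m import *
go(.503,.0126,.09,98.6)
"
```

```text
t 34.00 tcp [498.  40. 140.] jaw 99.2 xax [-0.049 -0.016 -0.999] F [-0.2  0.7 -2. ] w 28.8
roll rad 0.010 alt -3.132 j6 -0.07 shift after roll mm [ 50.1 -27.4   3.3]
shift now mm [ 50.1 -27.4   3.1]
```

>>> arm_command([
  {"x": 0.004,"y": -0.008,"z": 0.001,"roll": 0.008,"fingers": 0},
  {"x": 0.008,"y": -0.01,"z": 0.001,"roll": 0,"fingers": 0},
  {"x": 0.01,"y": -0.006,"z": 0,"roll": 0,"fingers": 0},
  {"x": 0.01,"y": -0.002,"z": 0,"roll": 0,"fingers": 0},
  {"x": 0.008,"y": 0,"z": 0,"roll": 0,"fingers": 0},
  {"x": 0.004,"y": 0,"z": 0,"roll": 0,"fingers": 0},
  {"x": 0,"y": 0,"z": 0,"roll": 0,"fingers": 0},
  {"x": 0,"y": 0,"z": 0,"roll": 0,"fingers": 0},
  {"x": 0,"y": 0,"z": 0,"roll": 0,"fingers": 0},
])

```text
clock: 34.75
eef_pos: [0.4987, 0.0136, 0.0898]
tool_rot: [-0.059, 0.724, 0.051, 0.685]
ft_force: [-0.5, 1.1, -2.4]
grip_width: 0.0291
```

```bash
python3 -c "
from m import *
go(.503,.0126,.05,98.6)
"
```

```text
t 34.75 tcp [498.7  13.6  89.8] jaw 98.9 xax [-0.054 -0.016 -0.998] F [-0.5  1.1 -2.4] w 29.1
roll rad 0.006 alt -3.136 j6 -0.12 shift after roll mm [39.5 -1.3  6.4]
shift now mm [39.5 -1.4  6.3]
```

>>> arm_command([
  {"x": 0.006,"y": -0.0005,"z": 0.002,"roll": 0.005,"fingers": 0},
  {"x": 0.01,"y": -0.0005,"z": 0.002,"roll": 0,"fingers": 0},
  {"x": 0.01,"y": 0,"z": 0.001,"roll": 0,"fingers": 0},
  {"x": 0.006,"y": 0,"z": 0,"roll": 0,"fingers": 0},
  {"x": 0.003,"y": 0,"z": 0,"roll": 0,"fingers": 0},
  {"x": 0,"y": 0,"z": 0,"roll": 0,"fingers": 0},
  {"x": 0,"y": 0,"z": 0,"roll": 0,"fingers": 0},
])

```text
clock: 35.33
eef_pos: [0.5033, 0.0134, 0.0514]
tool_rot: [-0.058, 0.724, 0.049, 0.686]
ft_force: [-0.4, 0.2, -2.1]
grip_width: 0.029
```

```bash
python3 -c "
from m import *
go(.503,.0126,.033,98.6)
s=cam('scene');cv2.imwrite('pics/d4.png',cv2.resize(s['frame'][210:330,250:410,::-1],None,fx=4.4,fy=4.4,interpolation=2))
"
```

```text
t 35.33 tcp [503.3  13.4  51.4] jaw 98.7 xax [-0.052 -0.016 -0.999] F [-0.4  0.2 -2.1] w 29.0
roll rad 0.001 alt -3.140 j6 -0.12 shift after roll mm [18.4 -0.6  0.6]
shift now mm [18.4 -0.6  0.6]
```

View pics/d4.png

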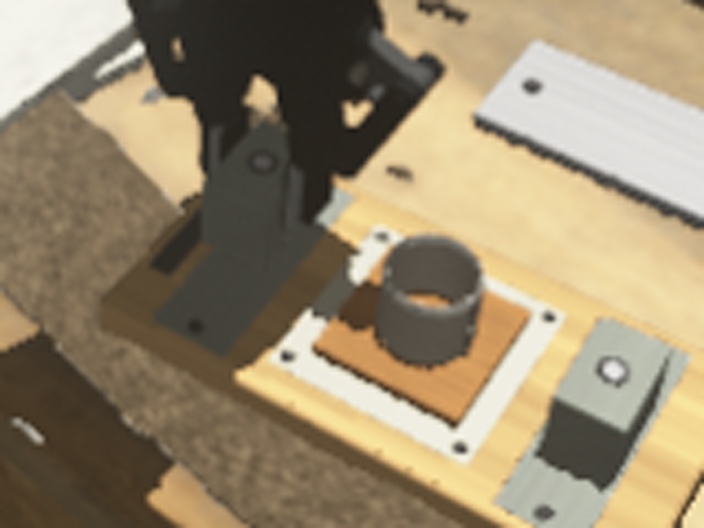

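>>> arm_command([
  {"x": 0.006,"y": -0.0006,"z": 0.0003,"roll": 0,"fingers": 0},
  {"x": 0.007,"y": 0,"z": 0,"roll": 0,"fingers": 0},
  {"x": 0.003,"y": 0,"z": 0,"roll": 0,"fingers": 0},
  {"x": 0,"y": 0,"z": 0,"roll": 0,"fingers": 0},
  {"x": 0,"y": 0,"z": 0,"roll": 0,"fingers": 0},
  {"x": 0,"y": 0,"z": 0,"roll": 0,"fingers": 0},
])

```text
clock: 35.88
eef_pos: [0.5034, 0.0124, 0.0345]
tool_rot: [-0.058, 0.723, 0.049, 0.687]
ft_force: [0.2, 0.3, -2.7]
grip_width: 0.0293
```

```bash
python3 -c "
from m import *
go(.503,.0126,.031,98.6)
"
```

```text
t 35.88 tcp [503.4  12.4  34.5] jaw 98.7 xax [-0.05  -0.016 -0.999] F [ 0.2  0.3 -2.7] w 29.3
roll rad 0.001 alt -3.140 j6 -0.12 shift after roll mm [ 3.5  0.3 -0.2]
shift now mm [ 3.5  0.3 -0.2]
```

>>> arm_command([
  {"x": 0.002,"y": 0,"z": 0,"roll": 0,"fingers": 0},
  {"x": 0.0015,"y": 0,"z": 0,"roll": 0,"fingers": 0},
  {"x": 0,"y": 0,"z": 0,"roll": 0,"fingers": 0},
  {"x": 0,"y": 0,"z": 0,"roll": 0,"fingers": 0},
])

```text
clock: 36.22
eef_pos: [0.5038, 0.0124, 0.0312]
tool_rot: [-0.058, 0.723, 0.049, 0.687]
ft_force: [-0.0, 0.2, -3.1]
grip_width: 0.029
```

>>> arm_command([
  {"x": 0.001,"y": 0,"z": 0,"roll": 0,"fingers": 0},
  {"x": 0,"y": 0,"z": 0,"roll": 0,"fingers": 0},
  {"x": 0,"y": 0,"z": 0,"roll": 0,"fingers": 0},
])

```text
clock: 36.47
eef_pos: [0.5042, 0.0124, 0.0316]
tool_rot: [-0.058, 0.722, 0.049, 0.688]
ft_force: [-0.5, -0.1, -3.4]
grip_width: 0.0292
```

>>> arm_command([
  {"x": -0.001,"y": 0,"z": -0.001,"roll": 0,"fingers": 0},
  {"x": 0.001,"y": 0,"z": 0,"roll": 0,"fingers": 0},
  {"x": 0,"y": 0,"z": 0,"roll": 0,"fingers": 0},
  {"x": 0,"y": 0,"z": 0,"roll": 0,"fingers": 0.4},
  {"x": 0,"y": 0,"z": 0,"roll": 0,"fingers": 0.45},
  {"x": 0,"y": 0,"z": 0,"roll": 0,"fingers": 0.5},
  {"x": 0,"y": 0,"z": 0,"roll": 0,"fingers": 0.5},
  {"x": -0.006,"y": 0,"z": 0,"roll": 0,"fingers": 0.5},
  {"x": -0.015,"y": 0,"z": 0,"roll": 0,"fingers": 0.5},
  {"x": -0.025,"y": 0,"z": 0,"roll": 0,"fingers": 0.5},
  {"x": -0.03,"y": 0,"z": 0,"roll": 0,"fingers": 0.5},
  {"x": -0.025,"y": 0,"z": 0,"roll": 0,"fingers": 0.5},
  {"x": -0.015,"y": 0,"z": 0,"roll": 0,"fingers": 0.5},
  {"x": 0,"y": 0,"z": 0,"roll": 0,"fingers": 0.5},
  {"x": 0,"y": 0,"z": 0,"roll": 0,"fingers": 0.5},
])

```text
clock: 37.72
eef_pos: [0.5094, 0.0142, 0.1557]
tool_rot: [-0.058, 0.721, 0.049, 0.689]
ft_force: [0.3, -0.4, 0.2]
grip_width: 0.0427
```

```bash
python3 -c "
from m import *
go(.690,-.091,.16,7.5)
print(get_obs()['joint_pos'].round(2))
s=cam('scene');cv2.imwrite('pics/e1.png',cv2.resize(s['frame'][210:330,250:440,::-1],None,fx=4,fy=4,interpolation=2))
"
```

```text
t 37.72 tcp [509.4  14.2 155.7] jaw 98.7 xax [-0.045 -0.016 -0.999] F [ 0.3 -0.4  0.2] w 42.7
roll rad -1.550 alt 1.591 j6 -0.11 shift after roll mm [ -10.7 -165.  -127.9]
shift now mm [ -10.7 -131.3  162.4]
[ 0.04  0.34 -0.06  1.22 -0.01 -0.11]
```

View pics/e1.png

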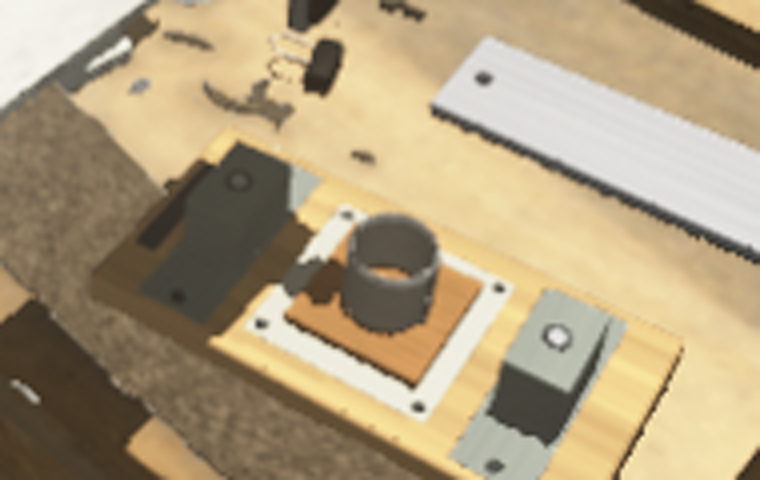

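>>> arm_command([
  {"x": -0.01,"y": 0,"z": 0,"roll": -0.08,"fingers": 0.6},
  {"x": -0.02,"y": 0,"z": 0,"roll": -0.12,"fingers": 0.7},
  {"x": -0.02,"y": 0,"z": 0,"roll": -0.12,"fingers": 0.8},
  {"x": -0.02,"y": 0,"z": 0,"roll": -0.12,"fingers": 0.9},
  {"x": -0.02,"y": 0,"z": 0,"roll": -0.12,"fingers": 0.93},
  {"x": -0.01,"y": 0,"z": 0,"roll": -0.12,"fingers": 0.93},
  {"x": 0,"y": 0,"z": 0,"roll": -0.12,"fingers": 0.93},
  {"x": 0,"y": 0,"z": 0,"roll": -0.12,"fingers": 0.93},
  {"x": 0,"y": 0,"z": 0,"roll": -0.12,"fingers": 0.93},
  {"x": 0,"y": 0,"z": 0,"roll": -0.12,"fingers": 0.93},
  {"x": 0,"y": 0,"z": 0,"roll": -0.12,"fingers": 0.93},
  {"x": 0,"y": 0,"z": 0,"roll": -0.12,"fingers": 0.93},
  {"x": 0,"y": 0,"z": 0,"roll": -0.1,"fingers": 0.93},
  {"x": 0,"y": 0,"z": 0,"roll": -0.05,"fingers": 0.93},
  {"x": 0,"y": 0,"z": 0,"roll": 0,"fingers": 0.93},
  {"x": 0,"y": 0,"z": 0,"roll": 0,"fingers": 0.93},
])

```text
clock: 39.1
eef_pos: [0.5017, 0.0151, 0.233]
tool_rot: [-0.525, 0.474, 0.568, 0.422]
ft_force: [-0.2, -0.5, 0.2]
grip_width: 0.0795
```

```bash
python3 -c "
from m import *
go(.690,-.091,.20,7.5)
print(get_obs()['joint_pos'].round(2))
"
```

```text
t 39.10 tcp [501.7  15.1 233. ] jaw -168.7 xax [-0.093 -0.018 -0.995] F [-0.2 -0.5  0.2] w 79.5
roll rad 0.066 alt -3.076 j6 -1.73 shift after roll mm [  17.1 -175.2 -129.6]
shift now mm [  17.1 -166.3 -140.9]
[ 0.04  0.32  0.11  1.46 -0.01 -1.73]
```

>>> arm_command([
  {"x": 0,"y": 0,"z": 0,"roll": 0,"fingers": 0.93},
  {"x": 0,"y": 0,"z": 0,"roll": 0,"fingers": 0.93},
  {"x": 0,"y": 0,"z": 0,"roll": 0,"fingers": 0.93},
  {"x": 0,"y": 0,"z": 0,"roll": 0,"fingers": 0.93},
  {"x": 0,"y": 0,"z": 0,"roll": 0,"fingers": 0.93},
  {"x": 0,"y": 0,"z": 0,"roll": 0,"fingers": 0.93},
])

```text
clock: 39.6
eef_pos: [0.5007, 0.015, 0.2306]
tool_rot: [-0.523, 0.476, 0.568, 0.422]
ft_force: [0.6, -0.5, -1.2]
grip_width: 0.0795
```

```bash
python3 -c "
from m import *
go(.690,-.091,.20,7.5)
o=get_obs();print(o['joint_pos'].round(3),o['tau'].round(1))
"
```

```text
t 39.60 tcp [500.7  15.  230.6] jaw -168.9 xax [-0.098 -0.018 -0.995] F [ 0.6 -0.5 -1.2] w 79.5
roll rad 0.062 alt -3.079 j6 -1.72 shift after roll mm [  13.8 -176.1 -129.7]
shift now mm [  13.8 -167.7 -140.4]
[ 0.039  0.323  0.109  1.456 -0.014 -1.725] [ -0.  -40.5  24.6   0.7  -0.   -0. ]
```

>>> arm_command([
  {"x": 0,"y": -0.008,"z": -0.006,"roll": 0.03,"fingers": 0.93},
  {"x": 0,"y": -0.015,"z": -0.011,"roll": 0.03,"fingers": 0.93},
  {"x": 0,"y": -0.018,"z": -0.0135,"roll": 0,"fingers": 0.93},
  {"x": 0,"y": -0.018,"z": -0.0135,"roll": 0,"fingers": 0.93},
  {"x": 0,"y": -0.018,"z": -0.0135,"roll": 0,"fingers": 0.93},
  {"x": 0,"y": -0.018,"z": -0.0135,"roll": 0,"fingers": 0.93},
  {"x": 0,"y": -0.018,"z": -0.0135,"roll": 0,"fingers": 0.93},
  {"x": 0,"y": -0.018,"z": -0.0135,"roll": 0,"fingers": 0.93},
  {"x": 0,"y": -0.016,"z": -0.012,"roll": 0,"fingers": 0.93},
  {"x": 0,"y": -0.012,"z": -0.009,"roll": 0,"fingers": 0.93},
  {"x": 0,"y": -0.008,"z": -0.006,"roll": 0,"fingers": 0.93},
  {"x": 0,"y": -0.004,"z": -0.002,"roll": 0,"fingers": 0.93},
  {"x": 0,"y": 0,"z": 0,"roll": 0,"fingers": 0.93},
  {"x": 0,"y": 0,"z": 0,"roll": 0,"fingers": 0.93},
])

```text
clock: 40.77
eef_pos: [0.7014, -0.1, 0.2101]
tool_rot: [-0.507, 0.498, 0.545, 0.445]
ft_force: [-0.6, 0.1, -0.4]
grip_width: 0.0793
```

```bash
python3 -c "
from m import *
go(.690,-.091,.10,7.5)
o=get_obs();print(o['joint_pos'].round(3),o['tau'].round(1))
t=cam('top');cv2.imwrite('pics/e2.png',cv2.resize(t['frame'][120:270,310:470,::-1],None,fx=4,fy=4,interpolation=2))
"
```

```text
t 40.77 tcp [ 701.4 -100.   210.1] jaw -173.7 xax [-0.091 -0.02  -0.996] F [-0.6  0.1 -0.4] w 79.3
roll rad -0.022 alt 3.120 j6 -1.81 shift after roll mm [ 1.105e+02 -1.000e-01  1.120e+01]
shift now mm [1.105e+02 1.000e-01 1.120e+01]
[-0.128  0.799  0.852  1.711 -0.031 -1.807] [ -0.1 -60.9  25.3   0.6  -0.1  -0. ]
```

View pics/e2.png

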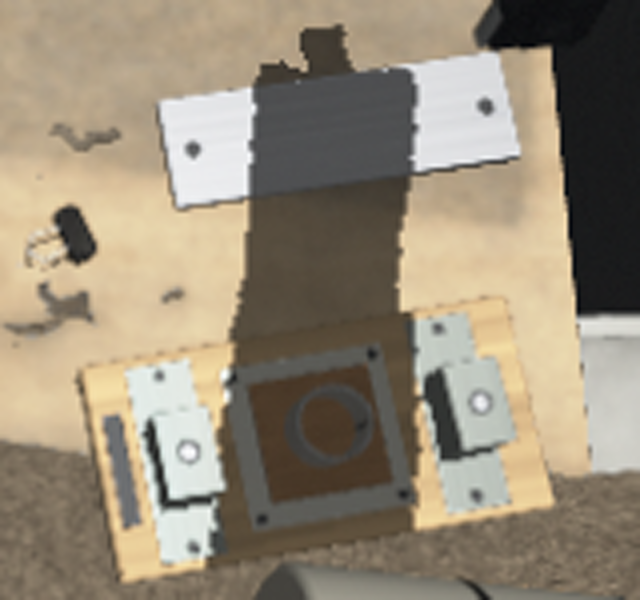

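>>> arm_command([
  {"x": 0.008,"y": 0,"z": 0.003,"roll": -0.01,"fingers": 0.93},
  {"x": 0.012,"y": 0,"z": 0.003,"roll": -0.01,"fingers": 0.93},
  {"x": 0.012,"y": 0,"z": 0,"roll": 0,"fingers": 0.93},
  {"x": 0.012,"y": 0,"z": 0,"roll": 0,"fingers": 0.93},
  {"x": 0.012,"y": 0,"z": 0,"roll": 0,"fingers": 0.93},
  {"x": 0.012,"y": 0,"z": 0,"roll": 0,"fingers": 0.93},
  {"x": 0.012,"y": 0,"z": 0,"roll": 0,"fingers": 0.93},
  {"x": 0.008,"y": 0,"z": 0,"roll": 0,"fingers": 0.93},
  {"x": 0.004,"y": 0,"z": 0,"roll": 0,"fingers": 0.93},
  {"x": 0,"y": 0,"z": 0,"roll": 0,"fingers": 0.93},
  {"x": 0,"y": 0,"z": 0,"roll": 0,"fingers": 0.93},
])

```text
clock: 41.73
eef_pos: [0.6901, -0.0929, 0.1204]
tool_rot: [-0.513, 0.491, 0.549, 0.441]
ft_force: [0.0, -0.1, 0.6]
grip_width: 0.0794
```

```bash
python3 -c "
from m import *
go(.690,-.091,.08,7.5)
o=get_obs();print(o['joint_pos'].round(3),o['tau'].round(1))
t=cam('top')
L=lambda l,z:fr(t,l,z,4,(310,120))
p=L([(152,414),(205,405),(224,490),(172,502)],.056);print('stopL',p.mean(0),rectw(p))
p=L([(125,371),(187,362),(219,550),(164,564)],.02);print('stripL',p.mean(0),rectw(p))
"
```

```text
t 41.73 tcp [690.1 -92.9 120.4] jaw -172.6 xax [-0.085 -0.021 -0.996] F [ 0.  -0.1  0.6] w 79.4
roll rad -0.001 alt 3.141 j6 -1.82 shift after roll mm [40.2 -3.7  2.3]
shift now mm [40.2 -3.7  2.3]
[-0.12   0.772  0.571  1.452 -0.031 -1.82 ] [ -0.  -59.2  24.4   0.6  -0.1  -0. ]
stopL [0.5016753  0.01178019 0.056     ] ((501.7, 11.7), (46.9, 28.2), 10.2)
stripL [0.50133477 0.01415805 0.02      ] ((501.2, 13.2), (106.6, 34.4), 9.0)
```

>>> arm_command([
  {"x": 0.008,"y": -0.002,"z": 0.001,"roll": 0,"fingers": 0.93},
  {"x": 0.012,"y": -0.002,"z": 0.001,"roll": 0,"fingers": 0.93},
  {"x": 0.012,"y": 0,"z": 0,"roll": 0,"fingers": 0.93},
  {"x": 0.012,"y": 0,"z": 0,"roll": 0,"fingers": 0.93},
  {"x": 0.012,"y": 0,"z": 0,"roll": 0,"fingers": 0.93},
  {"x": 0.012,"y": 0,"z": 0,"roll": 0,"fingers": 0.93},
  {"x": 0.008,"y": 0,"z": 0,"roll": 0,"fingers": 0.93},
  {"x": 0.004,"y": 0,"z": 0,"roll": 0,"fingers": 0.93},
  {"x": 0,"y": 0,"z": 0,"roll": 0,"fingers": 0.93},
])

```text
clock: 42.53
eef_pos: [0.6903, -0.0915, 0.0351]
tool_rot: [-0.515, 0.49, 0.547, 0.442]
ft_force: [-0.7, 0.3, 0.4]
grip_width: 0.0796
```

```bash
python3 -c "
from m import *
go(.690,-.091,.04,7.5)
"
```

```text
t 42.53 tcp [690.3 -91.5  35.1] jaw -172.5 xax [-0.078 -0.021 -0.997] F [-0.7  0.3  0.4] w 79.6
roll rad -0.001 alt 3.141 j6 -1.82 shift after roll mm [-4.9  0.7  0.4]
shift now mm [-4.9  0.7  0.4]
```

>>> arm_command([
  {"x": 0,"y": 0,"z": 0,"roll": 0,"fingers": 0.93},
  {"x": 0,"y": 0,"z": 0,"roll": 0,"fingers": 0.93},
  {"x": 0,"y": 0,"z": 0,"roll": 0,"fingers": 0.93},
  {"x": 0,"y": 0,"z": 0,"roll": 0,"fingers": 0.93},
  {"x": 0,"y": 0,"z": 0,"roll": 0,"fingers": 0.93},
  {"x": 0,"y": 0,"z": 0,"roll": 0,"fingers": 0.93},
])

```text
clock: 43.03
eef_pos: [0.6924, -0.0916, 0.0376]
tool_rot: [-0.517, 0.489, 0.546, 0.443]
ft_force: [0.9, -0.4, 0.0]
grip_width: 0.0794
```

```bash
python3 -c "
from m import *
go(.690,-.091,.04,7.5)
"
```

```text
t 43.03 tcp [692.4 -91.6  37.6] jaw -172.5 xax [-0.073 -0.022 -0.997] F [ 0.9 -0.4  0. ] w 79.4
roll rad -0.001 alt 3.141 j6 -1.82 shift after roll mm [-2.2  2.5  0.8]
shift now mm [-2.2  2.5  0.8]
```

>>> arm_command([
  {"x": 0.0005,"y": 0.0005,"z": 0,"roll": 0,"fingers": 0.93},
  {"x": 0.0005,"y": 0.0005,"z": 0,"roll": 0,"fingers": 0.93},
  {"x": 0.0005,"y": 0.0005,"z": 0,"roll": 0,"fingers": 0.93},
  {"x": 0.0005,"y": 0.0005,"z": 0,"roll": 0,"fingers": 0.93},
  {"x": 0.0005,"y": 0.0005,"z": 0,"roll": 0,"fingers": 0.93},
  {"x": 0.0005,"y": 0.0005,"z": 0,"roll": 0,"fingers": 0.93},
  {"x": 0.0005,"y": 0.0005,"z": 0,"roll": 0,"fingers": 0.93},
  {"x": 0.0005,"y": 0.0005,"z": 0,"roll": 0,"fingers": 0.93},
  {"x": 0.0005,"y": 0.0005,"z": 0,"roll": 0,"fingers": 0.93},
  {"x": 0.0005,"y": 0.0005,"z": 0,"roll": 0,"fingers": 0.93},
  {"x": 0.0005,"y": 0.0005,"z": 0,"roll": 0,"fingers": 0.93},
  {"x": 0.0005,"y": 0.0005,"z": 0,"roll": 0,"fingers": 0.93},
  {"x": 0.0005,"y": 0.0005,"z": 0,"roll": 0,"fingers": 0.93},
  {"x": 0.0005,"y": 0.0005,"z": 0,"roll": 0,"fingers": 0.93},
  {"x": 0.0005,"y": 0.0005,"z": 0,"roll": 0,"fingers": 0.93},
  {"x": 0.0005,"y": 0.0005,"z": 0,"roll": 0,"fingers": 0.93},
  {"x": 0.0005,"y": 0.0005,"z": 0,"roll": 0,"fingers": 0.93},
  {"x": 0.0005,"y": 0.0005,"z": 0,"roll": 0,"fingers": 0.93},
  {"x": 0.0005,"y": 0.0005,"z": 0,"roll": 0,"fingers": 0.93},
  {"x": 0.0005,"y": 0.0005,"z": 0,"roll": 0,"fingers": 0.93},
])

```text
clock: 44.7
eef_pos: [0.6812, -0.0933, 0.0284]
tool_rot: [-0.517, 0.488, 0.545, 0.443]
ft_force: [-0.2, 0.4, 0.6]
grip_width: 0.0797
```

```bash
python3 -c "
from m import *
go(.690,-.091,.035,7.5)
"
```

```text
t 44.70 tcp [681.2 -93.3  28.4] jaw -172.5 xax [-0.071 -0.022 -0.997] F [-0.2  0.4  0.6] w 79.7
roll rad -0.001 alt 3.141 j6 -1.82 shift after roll mm [-7.2 -8.5  1.1]
shift now mm [-7.2 -8.5  1.1]
```

>>> arm_command([
  {"x": -0.03,"y": -0.002,"z": 0,"roll": 0,"fingers": 0.93},
  {"x": -0.04,"y": -0.002,"z": 0,"roll": 0,"fingers": 0.93},
  {"x": -0.03,"y": -0.002,"z": 0,"roll": 0,"fingers": 0.93},
  {"x": 0.01,"y": -0.002,"z": 0,"roll": 0,"fingers": 0.93},
  {"x": 0.012,"y": -0.001,"z": 0,"roll": 0,"fingers": 0.93},
  {"x": 0.012,"y": 0,"z": 0,"roll": 0,"fingers": 0.93},
  {"x": 0.012,"y": 0,"z": 0,"roll": 0,"fingers": 0.93},
  {"x": 0.012,"y": 0,"z": 0,"roll": 0,"fingers": 0.93},
  {"x": 0.012,"y": 0,"z": 0,"roll": 0,"fingers": 0.93},
  {"x": 0.008,"y": 0,"z": 0,"roll": 0,"fingers": 0.93},
  {"x": 0.004,"y": 0,"z": 0,"roll": 0,"fingers": 0.93},
  {"x": 0,"y": 0,"z": 0,"roll": 0,"fingers": 0.93},
  {"x": 0,"y": 0,"z": 0,"roll": 0,"fingers": 0.93},
  {"x": 0,"y": 0,"z": 0,"roll": 0,"fingers": 0.93},
  {"x": 0,"y": 0,"z": 0,"roll": 0,"fingers": 0.93},
])

```text
clock: 45.95
eef_pos: [0.6863, -0.0914, 0.037]
tool_rot: [-0.514, 0.491, 0.548, 0.441]
ft_force: [-1.2, 0.1, 0.2]
grip_width: 0.0795
```

```bash
python3 -c "
from m import *
go(.690,-.091,.035,7.5)
"
```

```text
t 45.95 tcp [686.3 -91.4  37. ] jaw -172.6 xax [-0.082 -0.021 -0.996] F [-1.2  0.1  0.2] w 79.5
roll rad -0.001 alt 3.141 j6 -1.82 shift after roll mm [ 1.7 -3.9 -0. ]
shift now mm [ 1.7 -3.9 -0. ]
```

>>> arm_command([
  {"x": -0.006,"y": 0,"z": 0,"roll": 0,"fingers": 0.93},
  {"x": -0.01,"y": -0.001,"z": 0,"roll": 0,"fingers": 0.93},
  {"x": -0.01,"y": -0.001,"z": 0,"roll": 0,"fingers": 0.93},
  {"x": -0.01,"y": -0.001,"z": 0,"roll": 0,"fingers": 0.93},
  {"x": -0.01,"y": -0.001,"z": 0,"roll": 0,"fingers": 0.93},
  {"x": -0.01,"y": 0,"z": 0,"roll": 0,"fingers": 0.93},
  {"x": -0.01,"y": 0,"z": 0,"roll": 0,"fingers": 0.93},
  {"x": -0.01,"y": 0,"z": 0,"roll": 0,"fingers": 0.93},
  {"x": -0.006,"y": 0,"z": 0,"roll": 0,"fingers": 0.93},
])

```text
clock: 46.7
eef_pos: [0.7014, -0.0891, 0.134]
tool_rot: [-0.518, 0.488, 0.544, 0.444]
ft_force: [0.1, 0.4, 1.0]
grip_width: 0.0791
```

```bash
python3 -c "
from m import *
go(.690,-.091,.035,7.5)
"
```

```text
t 46.70 tcp [701.4 -89.1 134. ] jaw -172.6 xax [-0.069 -0.022 -0.997] F [0.1 0.4 1. ] w 79.1
roll rad -0.001 alt 3.141 j6 -1.81 shift after roll mm [99.6  4.5  0.9]
shift now mm [99.6  4.5  0.9]
```

>>> arm_command([
  {"x": 0.03,"y": 0,"z": 0,"roll": 0,"fingers": 0.93},
  {"x": 0.03,"y": 0,"z": 0,"roll": 0,"fingers": 0.93},
  {"x": 0,"y": 0,"z": 0,"roll": 0,"fingers": 0.93},
  {"x": 0,"y": 0,"z": 0,"roll": 0,"fingers": 0.93},
  {"x": 0,"y": 0,"z": 0,"roll": 0,"fingers": 0.93},
])

```text
clock: 47.12
eef_pos: [0.7038, -0.0908, 0.0854]
tool_rot: [-0.524, 0.484, 0.539, 0.448]
ft_force: [-0.4, -0.3, -0.1]
grip_width: 0.0793
```

```bash
python3 -c "
from m import *
go(.690,-.091,.035,7.5)
"
```

```text
t 47.12 tcp [703.8 -90.8  85.4] jaw -172.5 xax [-0.05  -0.024 -0.998] F [-0.4 -0.3 -0.1] w 79.3
roll rad -0.001 alt 3.141 j6 -1.82 shift after roll mm [51.1 11.   2.5]
shift now mm [51.1 11.   2.5]
```

>>> arm_command([
  {"x": 0.022,"y": 0.003,"z": 0.001,"roll": 0,"fingers": 0.93},
  {"x": 0.022,"y": 0.003,"z": 0.001,"roll": 0,"fingers": 0.93},
  {"x": 0,"y": 0.002,"z": 0,"roll": 0,"fingers": 0.93},
  {"x": 0,"y": 0,"z": 0,"roll": 0,"fingers": 0.93},
  {"x": 0,"y": 0,"z": 0,"roll": 0,"fingers": 0.93},
  {"x": -0.006,"y": 0,"z": 0,"roll": 0,"fingers": 0.93},
  {"x": -0.01,"y": 0,"z": 0,"roll": 0,"fingers": 0.93},
  {"x": -0.01,"y": 0,"z": 0,"roll": 0,"fingers": 0.93},
  {"x": -0.01,"y": 0,"z": 0,"roll": 0,"fingers": 0.93},
  {"x": -0.01,"y": 0,"z": 0,"roll": 0,"fingers": 0.93},
  {"x": -0.01,"y": 0,"z": 0,"roll": 0,"fingers": 0.93},
  {"x": -0.006,"y": 0,"z": 0,"roll": 0,"fingers": 0.93},
])

```text
clock: 48.12
eef_pos: [0.7057, -0.09, 0.1281]
tool_rot: [0.531, -0.479, -0.531, -0.453]
ft_force: [0.9, 0.2, 0.9]
grip_width: 0.0789
```

```bash
python3 -c "
from m import *
go(.690,-.091,.035,7.5)
"
```

```text
t 48.12 tcp [705.7 -90.  128.1] jaw -172.5 xax [-0.024 -0.027 -0.999] F [0.9 0.2 0.9] w 78.9
roll rad -0.001 alt 3.141 j6 -1.82 shift after roll mm [93.5 13.1  3.3]
shift now mm [93.5 13.1  3.3]
```

>>> arm_command([
  {"x": 0.028,"y": 0.004,"z": 0.001,"roll": 0,"fingers": 0.93},
  {"x": 0.028,"y": 0.004,"z": 0.001,"roll": 0,"fingers": 0.93},
  {"x": 0.008,"y": 0.004,"z": 0.001,"roll": 0,"fingers": 0.93},
  {"x": 0,"y": 0,"z": 0,"roll": 0,"fingers": 0.93},
  {"x": 0,"y": 0,"z": 0,"roll": 0,"fingers": 0.93},
  {"x": 0,"y": 0,"z": 0,"roll": 0,"fingers": 0.93},
])

```text
clock: 48.62
eef_pos: [0.6983, -0.0908, 0.0745]
tool_rot: [0.537, -0.475, -0.526, -0.457]
ft_force: [0.2, -0.3, -0.0]
grip_width: 0.0797
```

```bash
python3 -c "
from m import *
go(.690,-.091,.002,7.5)
s=cam('scene');cv2.imwrite('pics/e3.png',cv2.resize(s['frame'][180:330,330:510,::-1],None,fx=4,fy=4,interpolation=2))
"
```

```text
t 48.62 tcp [698.3 -90.8  74.5] jaw -172.5 xax [-0.006 -0.03  -1.   ] F [ 0.2 -0.3 -0. ] w 79.7
roll rad -0.000 alt 3.141 j6 -1.82 shift after roll mm [72.5  7.5  3. ]
shift now mm [72.5  7.5  3. ]
```

View pics/e3.png

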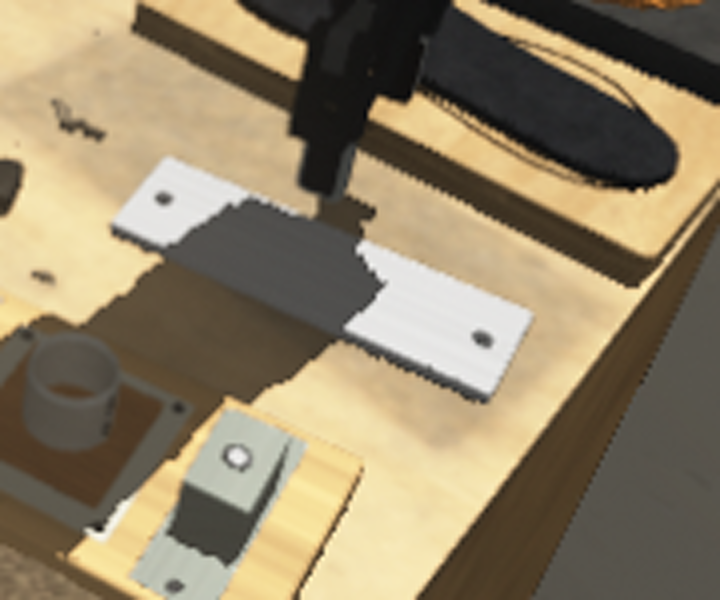

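>>> arm_command([
  {"x": 0.008,"y": 0.002,"z": 0.001,"roll": 0,"fingers": 0.93},
  {"x": 0.012,"y": 0.002,"z": 0.001,"roll": 0,"fingers": 0.93},
  {"x": 0.012,"y": 0.002,"z": 0.001,"roll": 0,"fingers": 0.93},
  {"x": 0.012,"y": 0.001,"z": 0,"roll": 0,"fingers": 0.93},
  {"x": 0.006,"y": 0,"z": 0,"roll": 0,"fingers": 0.93},
  {"x": 0,"y": 0,"z": 0,"roll": 0,"fingers": 0.93},
  {"x": 0,"y": 0,"z": 0,"roll": 0,"fingers": 0.93},
  {"x": 0,"y": 0,"z": 0,"roll": 0,"fingers": 0.93},
])

```text
clock: 49.33
eef_pos: [0.6964, -0.0906, 0.0283]
tool_rot: [0.541, -0.473, -0.522, -0.46]
ft_force: [-0.4, -0.2, -0.0]
grip_width: 0.0794
```

```bash
python3 -c "
from m import *
go(.690,-.091,-.0045,7.5)
"
```

```text
t 49.33 tcp [696.4 -90.6  28.3] jaw -172.5 xax [ 0.008 -0.031 -0.999] F [-0.4 -0.2 -0. ] w 79.4
roll rad 0.000 alt -3.142 j6 -1.82 shift after roll mm [32.7  6.5  1.5]
shift now mm [32.7  6.5  1.5]
```

>>> arm_command([
  {"x": 0.005,"y": 0.003,"z": 0.001,"roll": 0,"fingers": 0.93},
  {"x": 0.006,"y": 0.003,"z": 0.0005,"roll": 0,"fingers": 0.93},
  {"x": 0.004,"y": 0.001,"z": 0,"roll": 0,"fingers": 0.93},
  {"x": 0,"y": 0,"z": 0,"roll": 0,"fingers": 0.93},
  {"x": 0,"y": 0,"z": 0,"roll": 0,"fingers": 0.93},
  {"x": 0,"y": 0,"z": 0,"roll": 0,"fingers": 0.93},
])

```text
clock: 49.83
eef_pos: [0.6902, -0.0906, 0.0141]
tool_rot: [0.542, -0.472, -0.521, -0.461]
ft_force: [0.2, -0.4, 0.1]
grip_width: 0.0797
```

```bash
python3 -c "
from m import *
go(.690,-.091,-.0045,7.5)
s=cam('scene');cv2.imwrite('pics/e4.png',cv2.resize(s['frame'][180:300,350:500,::-1],None,fx=5,fy=5,interpolation=2))
t=cam('top');cv2.imwrite('pics/e5.png',cv2.resize(t['frame'][110:200,330:450,::-1],None,fx=6,fy=6,interpolation=2))
"
```

```text
t 49.83 tcp [690.2 -90.6  14.1] jaw -172.5 xax [ 0.011 -0.031 -0.999] F [ 0.2 -0.4  0.1] w 79.7
roll rad 0.000 alt -3.142 j6 -1.82 shift after roll mm [18.6  0.4  0.2]
shift now mm [18.6  0.4  0.2]
```

View pics/e4.png

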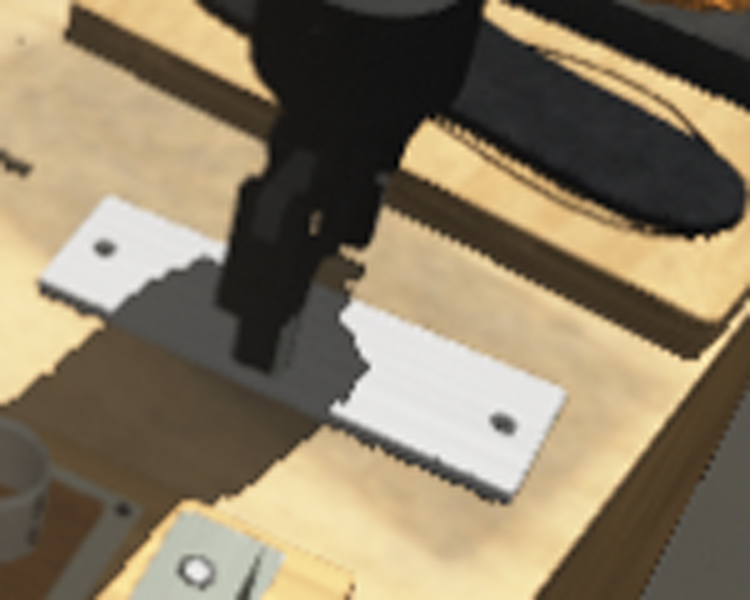

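View pics/e5.png

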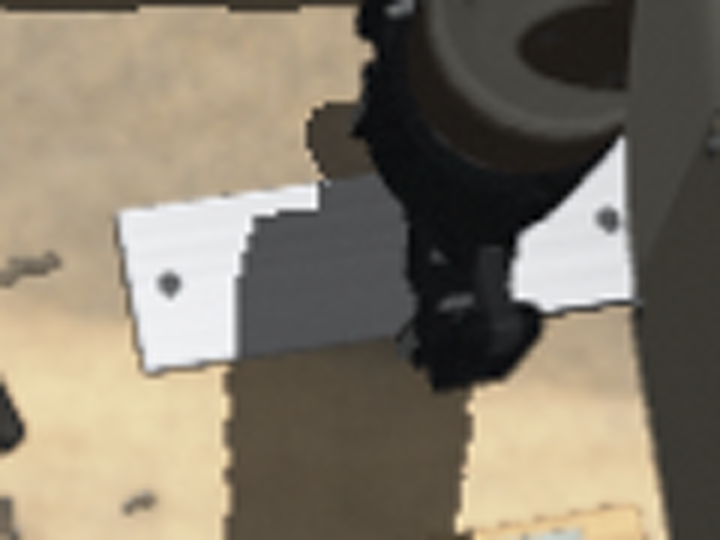

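```bash
python3 -c "
from m import *
s=cam('scene')
print(fr(s,[(235,362),(272,375)],.025,5,(350,180)))
t=cam('top')
p=fr(t,[(118,212),(148,373)],.008,6,(330,110));print(p,p.mean(0))
m=fr(t,[(169,284),(608,218)],.008,6,(330,110));print('marks',m,m.mean(0))
"
```

```text
[[ 0.64245342 -0.08763529  0.025     ]
 [ 0.64610084 -0.10168304  0.025     ]]
[[0.70922627 0.01112116 0.008     ]
 [0.64551644 0.00284626 0.008     ]] [0.67737135 0.00698371 0.008     ]
marks [[ 0.68020292 -0.00683491  0.008     ]
 [ 0.70286091 -0.17566561  0.008     ]] [ 0.69153192 -0.09125026  0.008     ]
```

>>> arm_command([
  {"x": 0.005,"y": -0.0005,"z": 0.0006,"roll": 0,"fingers": 0.93},
  {"x": 0.005,"y": 0,"z": 0,"roll": 0,"fingers": 0.93},
  {"x": 0.002,"y": 0,"z": 0,"roll": 0,"fingers": 0.93},
  {"x": 0,"y": 0,"z": 0,"roll": 0,"fingers": 0.93},
  {"x": 0,"y": 0,"z": 0,"roll": 0,"fingers": 0.93},
  {"x": 0,"y": 0,"z": 0,"roll": 0,"fingers": 0.93},
])

```text
clock: 50.53
eef_pos: [0.6914, -0.0902, 0.0009]
tool_rot: [0.542, -0.472, -0.521, -0.461]
ft_force: [0.2, 0.9, 0.4]
grip_width: 0.0795
```

```bash
python3 -c "
from m import *
go(.691,-.0915,-.0045,7.6)
"
```

```text
t 50.53 tcp [691.4 -90.2   0.9] jaw -172.5 xax [ 0.012 -0.032 -0.999] F [0.2 0.9 0.4] w 79.5
roll rad -0.002 alt 3.140 j6 -1.82 shift after roll mm [ 5.5  0.6 -1. ]
shift now mm [ 5.5  0.6 -1. ]
```

>>> arm_command([
  {"x": 0.003,"y": 0.0003,"z": -0.0007,"roll": 0,"fingers": 0.9},
  {"x": 0.0025,"y": 0.0003,"z": -0.0005,"roll": 0,"fingers": 0.9},
  {"x": 0,"y": 0,"z": 0,"roll": 0,"fingers": 0.9},
  {"x": 0,"y": 0,"z": 0,"roll": 0,"fingers": 0.9},
])

```text
clock: 50.87
eef_pos: [0.6911, -0.0919, -0.0049]
tool_rot: [0.542, -0.472, -0.521, -0.461]
ft_force: [-0.1, 0.1, -0.5]
grip_width: 0.0765
```

```bash
python3 -c "
from m import *
go(.691,-.0915,-.005,7.6)
s=cam('scene');cv2.imwrite('pics/e6.png',cv2.resize(s['frame'][180:300,350:500,::-1],None,fx=5,fy=5,interpolation=2))
"
```

```text
t 50.87 tcp [691.1 -91.9  -4.9] jaw -172.5 xax [ 0.013 -0.032 -0.999] F [-0.1  0.1 -0.5] w 76.5
roll rad -0.002 alt 3.140 j6 -1.82 shift after roll mm [0.  0.1 0.4]
shift now mm [0.  0.1 0.4]
```

View pics/e6.png

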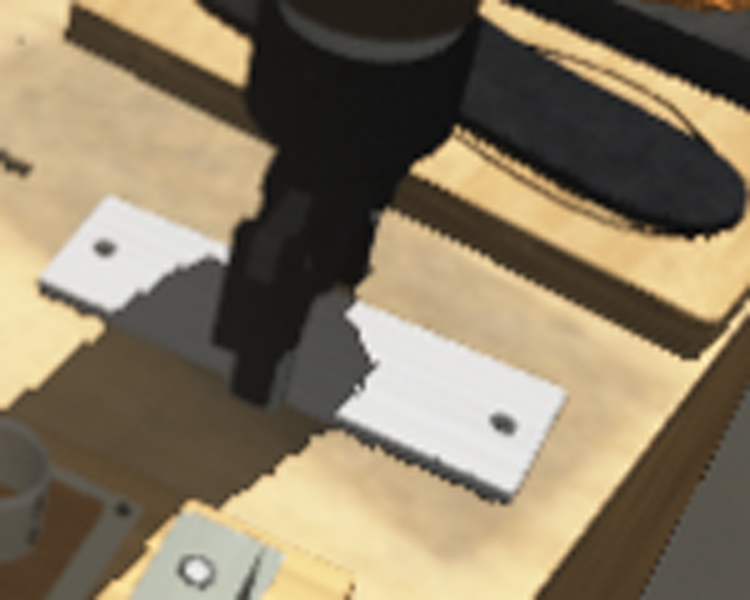

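>>> arm_command([
  {"x": 0,"y": 0,"z": 0,"roll": 0,"fingers": 0.85},
  {"x": 0,"y": 0,"z": 0,"roll": 0,"fingers": 0.75},
  {"x": 0,"y": 0,"z": 0,"roll": 0,"fingers": 0.5},
  {"x": 0,"y": 0,"z": 0,"roll": 0,"fingers": 0},
  {"x": 0,"y": 0,"z": 0,"roll": 0,"fingers": 0},
  {"x": 0,"y": 0,"z": 0,"roll": 0,"fingers": 0},
  {"x": 0,"y": 0,"z": 0,"roll": 0,"fingers": 0},
])

```text
clock: 51.5
eef_pos: [0.691, -0.0919, -0.0042]
tool_rot: [0.542, -0.472, -0.521, -0.461]
ft_force: [-0.7, 0.6, 1.2]
grip_width: 0.0622
```

```bash
python3 -c "
from m import *
go(.691,-.0915,-.005,7.6)
s=cam('scene');cv2.imwrite('pics/e7.png',cv2.resize(s['frame'][180:300,350:500,::-1],None,fx=5,fy=5,interpolation=2))
"
```

```text
t 51.50 tcp [691.  -91.9  -4.2] jaw -172.5 xax [ 0.013 -0.032 -0.999] F [-0.7  0.6  1.2] w 62.2
roll rad -0.002 alt 3.140 j6 -1.82 shift after roll mm [ 0.8 -0.1  0.5]
shift now mm [ 0.8 -0.1  0.5]
```

View pics/e7.png

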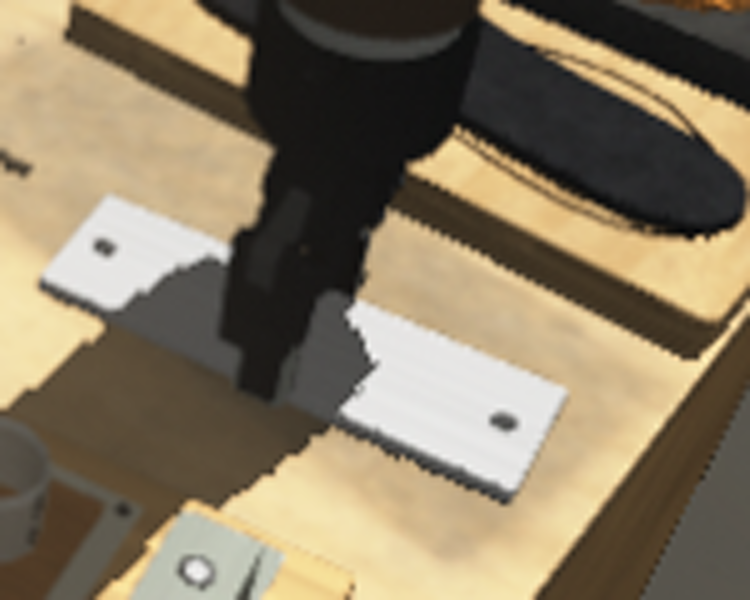

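>>> arm_command([
  {"x": -0.004,"y": 0,"z": 0,"roll": 0,"fingers": 0},
  {"x": -0.008,"y": 0,"z": 0,"roll": 0,"fingers": 0},
  {"x": -0.012,"y": 0,"z": 0,"roll": 0,"fingers": 0},
  {"x": -0.014,"y": 0,"z": 0,"roll": 0,"fingers": 0},
  {"x": -0.014,"y": 0,"z": 0,"roll": 0,"fingers": 0},
  {"x": -0.014,"y": 0,"z": 0,"roll": 0,"fingers": 0},
  {"x": -0.014,"y": 0,"z": 0,"roll": 0,"fingers": 0},
  {"x": -0.012,"y": 0,"z": 0,"roll": 0,"fingers": 0},
  {"x": -0.01,"y": 0,"z": 0,"roll": 0,"fingers": 0},
  {"x": -0.006,"y": 0,"z": 0,"roll": 0,"fingers": 0},
  {"x": 0,"y": 0,"z": 0,"roll": 0,"fingers": 0},
  {"x": 0,"y": 0,"z": 0,"roll": 0,"fingers": 0},
])

```text
clock: 52.55
eef_pos: [0.6881, -0.0877, 0.1138]
tool_rot: [0.542, -0.472, -0.522, -0.46]
ft_force: [0.1, 0.5, -3.0]
grip_width: 0.062
```

```bash
python3 -c "
from m import *
go(.513,-.0644,.11,8.6)
s=cam('scene');save(s,'e8.png')
"
```

```text
t 52.55 tcp [688.1 -87.7 113.8] jaw -172.5 xax [ 0.01  -0.031 -0.999] F [ 0.1  0.5 -3. ] w 62.0
roll rad -0.019 alt 3.123 j6 -1.82 shift after roll mm [  1.3 169.7  49.3]
shift now mm [  1.3 170.6  46.1]
```

View pics/e8.png

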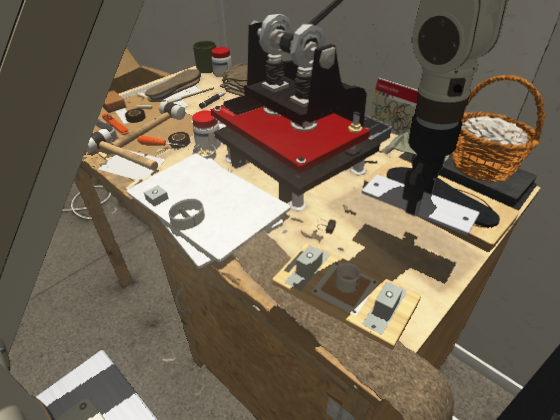

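>>> arm_command([
  {"x": -0.001,"y": 0.006,"z": 0.002,"roll": -0.01,"fingers": 0},
  {"x": -0.001,"y": 0.012,"z": 0.0035,"roll": -0.009,"fingers": 0},
  {"x": -0.001,"y": 0.015,"z": 0.0042,"roll": 0,"fingers": 0},
  {"x": -0.001,"y": 0.015,"z": 0.0042,"roll": 0,"fingers": 0},
  {"x": -0.001,"y": 0.015,"z": 0.0042,"roll": 0,"fingers": 0},
  {"x": -0.001,"y": 0.015,"z": 0.0042,"roll": 0,"fingers": 0},
  {"x": -0.001,"y": 0.015,"z": 0.0042,"roll": 0,"fingers": 0},
  {"x": -0.001,"y": 0.015,"z": 0.0042,"roll": 0,"fingers": 0},
  {"x": -0.001,"y": 0.013,"z": 0.004,"roll": 0,"fingers": 0},
  {"x": 0,"y": 0.01,"z": 0.003,"roll": 0,"fingers": 0},
  {"x": 0,"y": 0.006,"z": 0.002,"roll": 0,"fingers": 0},
  {"x": 0,"y": 0,"z": 0,"roll": 0,"fingers": 0},
])

```text
clock: 53.6
eef_pos: [0.5261, -0.0663, 0.1092]
tool_rot: [0.54, -0.47, -0.535, -0.448]
ft_force: [-0.0, -0.5, -2.8]
grip_width: 0.0617
```

```bash
python3 -c "
from m import *
go(.513,-.0644,.11,8.6)
"
```

```text
t 53.60 tcp [526.1 -66.3 109.2] jaw -171.1 xax [-0.015 -0.028 -0.999] F [-0.  -0.5 -2.8] w 61.7
roll rad 0.006 alt -3.136 j6 -1.84 shift after roll mm [-0.6 12.7  3.9]
shift now mm [-0.6 12.7  3.9]
```

>>> arm_command([
  {"x": 0.002,"y": 0.006,"z": 0.002,"roll": 0.005,"fingers": 0},
  {"x": 0.006,"y": 0.005,"z": 0.001,"roll": 0,"fingers": 0},
  {"x": 0.006,"y": 0,"z": 0,"roll": 0,"fingers": 0},
  {"x": 0.004,"y": 0,"z": 0,"roll": 0,"fingers": 0},
  {"x": 0,"y": 0,"z": 0,"roll": 0,"fingers": 0},
  {"x": 0,"y": 0,"z": 0,"roll": 0,"fingers": 0},
  {"x": 0,"y": 0,"z": 0,"roll": 0,"fingers": 0},
])

```text
clock: 54.18
eef_pos: [0.5143, -0.0656, 0.0878]
tool_rot: [0.538, -0.472, -0.534, -0.45]
ft_force: [-0.3, -0.7, -1.6]
grip_width: 0.0619
```

```bash
python3 -c "
from m import *
go(.5133,-.0647,.06,8.6)
s=cam('scene');cv2.imwrite('pics/e9.png',cv2.resize(s['frame'][190:340,250:440,::-1],None,fx=4,fy=4,interpolation=2))
t=cam('top');cv2.imwrite('pics/e10.png',cv2.resize(t['frame'][160:270,310:470,::-1],None,fx=4.8,fy=4.8,interpolation=2))
"
```

```text
t 54.18 tcp [514.3 -65.6  87.8] jaw -171.3 xax [-0.016 -0.028 -0.999] F [-0.3 -0.7 -1.6] w 61.9
roll rad 0.001 alt -3.141 j6 -1.83 shift after roll mm [27.8  0.3  1.8]
shift now mm [27.8  0.3  1.8]
```

View pics/e9.png

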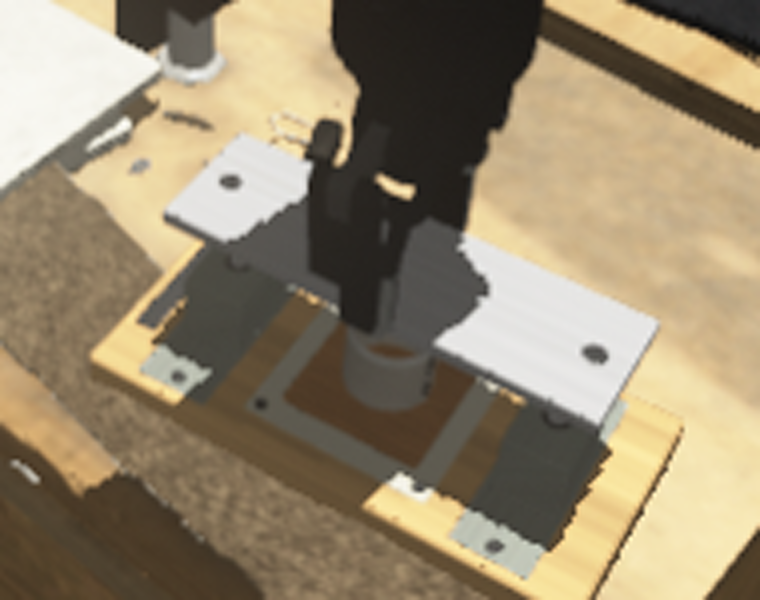

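View pics/e10.png

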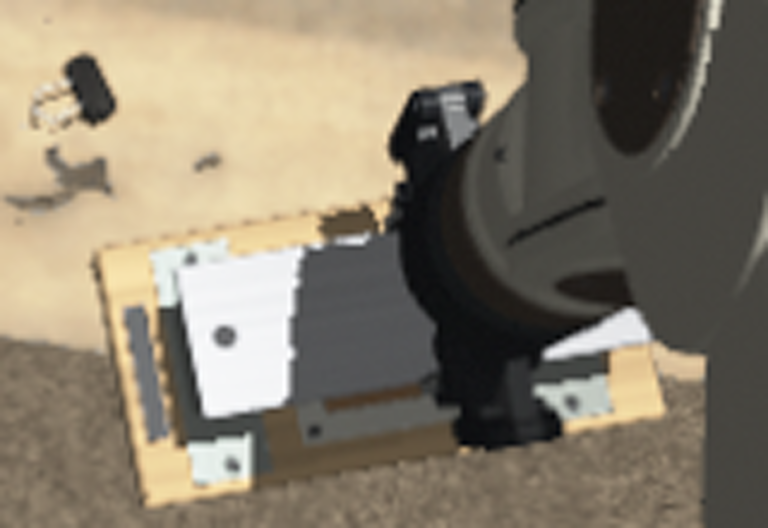

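```bash
python3 -c "
from m import *
s=cam('scene');t=cam('top')
p=fr(s,[(240,132),(660,322),(603,425),(165,215)],.100,4,(250,190));print(p.mean(0),rectw(p))
p=fr(s,[(231,182),(595,354)],.100,4,(250,190));print('marks',p,p.mean(0),np.linalg.norm(p[0]-p[1]))
print('top mark',fr(t,[(225,335)],.100,4.8,(310,160)))
p=fr(t,[(178,268),(207,417)],.100,4.8,(310,160));print('end',p,p.mean(0))
"
```

```text
[ 0.51278531 -0.06474619  0.1       ] ((513.3, -64.6), (62.9, 200.2), 8.8)
marks [[ 0.501795    0.02080976  0.1       ]
 [ 0.52539    -0.14781487  0.1       ]] [ 0.5135925  -0.06350255  0.1       ] 0.17026740051963082
top mark [[0.5034853  0.01886842 0.1       ]]
end [[0.53175567 0.03694625 0.1       ]
 [0.46996516 0.02779901 0.1       ]] [0.50086042 0.03237263 0.1       ]
```

>>> arm_command([
  {"x": 0.004,"y": 0.0002,"z": 0.0008,"roll": 0,"fingers": 0},
  {"x": 0.007,"y": 0.0002,"z": 0.0006,"roll": 0,"fingers": 0},
  {"x": 0.007,"y": 0,"z": 0,"roll": 0,"fingers": 0},
  {"x": 0.003,"y": 0,"z": 0,"roll": 0,"fingers": 0},
  {"x": 0,"y": 0,"z": 0,"roll": 0,"fingers": 0},
  {"x": 0,"y": 0,"z": 0,"roll": 0,"fingers": 0},
  {"x": 0,"y": 0,"z": 0,"roll": 0,"fingers": 0},
])

```text
clock: 54.97
eef_pos: [0.5135, -0.0648, 0.0649]
tool_rot: [0.539, -0.472, -0.534, -0.45]
ft_force: [0.0, 0.4, -2.9]
grip_width: 0.0622
```

```bash
python3 -c "
from m import *
go(.5132,-.0648,.0575,8.6)
s=cam('scene');cv2.imwrite('pics/f1.png',cv2.resize(s['frame'][190:340,250:440,::-1],None,fx=4,fy=4,interpolation=2))
"
```

```text
t 54.97 tcp [513.5 -64.8  64.9] jaw -171.3 xax [-0.015 -0.028 -0.999] F [ 0.   0.4 -2.9] w 62.2
roll rad 0.001 alt -3.141 j6 -1.83 shift after roll mm [7.4 0.2 0.2]
shift now mm [7.4 0.2 0.2]
```

View pics/f1.png

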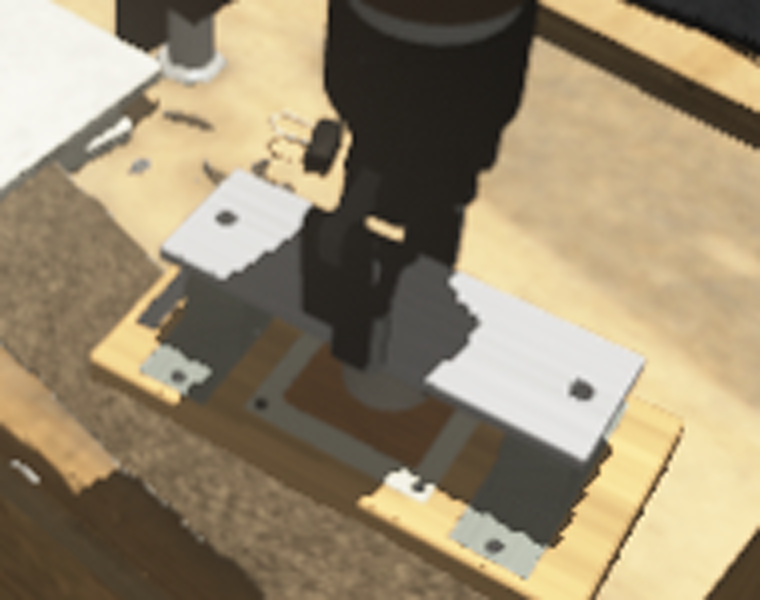

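>>> arm_command([
  {"x": 0.003,"y": 0.0001,"z": 0.0001,"roll": 0,"fingers": 0},
  {"x": 0.003,"y": 0,"z": 0,"roll": 0,"fingers": 0},
  {"x": 0,"y": 0,"z": 0,"roll": 0,"fingers": 0},
  {"x": 0,"y": 0,"z": 0,"roll": 0,"fingers": 0},
  {"x": 0,"y": 0,"z": 0,"roll": 0,"fingers": 0},
])

```text
clock: 55.43
eef_pos: [0.514, -0.065, 0.059]
tool_rot: [0.539, -0.471, -0.533, -0.45]
ft_force: [-0.3, 0.7, -2.3]
grip_width: 0.0621
```

>>> arm_command([
  {"x": 0.001,"y": 0,"z": 0,"roll": 0,"fingers": 0},
  {"x": 0,"y": 0,"z": 0,"roll": 0,"fingers": 0},
  {"x": 0,"y": 0,"z": 0,"roll": 0,"fingers": 0},
])

```text
clock: 55.68
eef_pos: [0.5142, -0.065, 0.0581]
tool_rot: [0.539, -0.471, -0.533, -0.45]
ft_force: [-0.2, 0.9, -2.4]
grip_width: 0.0619
```

>>> arm_command([
  {"x": 0.001,"y": 0.0007,"z": 0,"roll": 0,"fingers": 0},
  {"x": 0,"y": 0,"z": 0,"roll": 0,"fingers": 0},
  {"x": 0,"y": 0,"z": 0,"roll": 0,"fingers": 0},
])

```text
clock: 55.93
eef_pos: [0.5139, -0.0652, 0.0574]
tool_rot: [0.54, -0.471, -0.533, -0.45]
ft_force: [0.5, 0.6, -2.6]
grip_width: 0.0619
```

>>> arm_command([
  {"x": 0.0008,"y": 0,"z": 0,"roll": 0,"fingers": 0},
  {"x": 0,"y": 0,"z": 0,"roll": 0,"fingers": 0},
  {"x": 0,"y": 0,"z": 0,"roll": 0,"fingers": 0},
])

```text
clock: 56.18
eef_pos: [0.5145, -0.0653, 0.0573]
tool_rot: [0.54, -0.471, -0.533, -0.451]
ft_force: [0.3, 0.1, -2.1]
grip_width: 0.062
```

>>> arm_command([
  {"x": 0.001,"y": 0.001,"z": 0.0003,"roll": 0,"fingers": 0},
  {"x": 0,"y": 0,"z": 0,"roll": 0,"fingers": 0},
  {"x": 0,"y": 0,"z": 0,"roll": 0,"fingers": 0},
])

```text
clock: 56.43
eef_pos: [0.5147, -0.0653, 0.0571]
tool_rot: [0.541, -0.47, -0.532, -0.451]
ft_force: [0.7, 0.4, -1.5]
grip_width: 0.0617
```

```bash
python3 -c "
from m import *
go(.5132,-.0648,.0575,8.6)
s=cam('scene');cv2.imwrite('pics/f2.png',cv2.resize(s['frame'][220:330,280:420,::-1],None,fx=5.4,fy=5.4,interpolation=2))
"
```

```text
t 56.43 tcp [514.7 -65.3  57.1] jaw -171.3 xax [-0.007 -0.029 -1.   ] F [ 0.7  0.4 -1.5] w 61.7
roll rad 0.001 alt -3.141 j6 -1.83 shift after roll mm [-0.4  1.4  0.7]
shift now mm [-0.4  1.4  0.7]
```

View pics/f2.png

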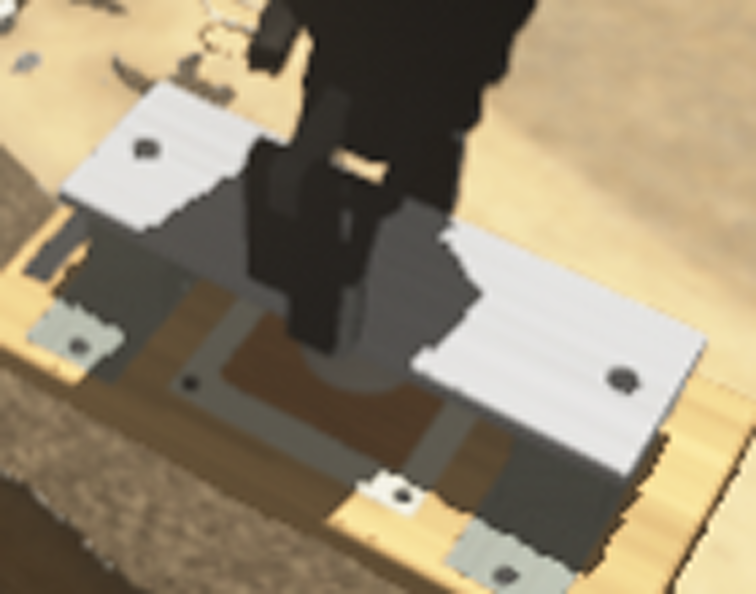

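>>> arm_command([
  {"x": -0.002,"y": 0.001,"z": 0.0005,"roll": 0,"fingers": 0},
  {"x": 0,"y": 0.0006,"z": 0.0002,"roll": 0,"fingers": 0},
  {"x": 0.0015,"y": 0,"z": 0,"roll": 0,"fingers": 0},
  {"x": 0,"y": 0,"z": 0,"roll": 0,"fingers": 0},
  {"x": 0,"y": 0,"z": 0,"roll": 0,"fingers": 0},
])

```text
clock: 56.9
eef_pos: [0.5119, -0.0647, 0.0572]
tool_rot: [0.54, -0.471, -0.532, -0.451]
ft_force: [-0.2, 0.0, -0.5]
grip_width: 0.062
```

```bash
python3 -c "
from m import *
go(.5132,-.0648,.0575,8.6)
"
```

```text
t 56.90 tcp [511.9 -64.7  57.2] jaw -171.3 xax [-0.009 -0.029 -1.   ] F [-0.2  0.  -0.5] w 62.0
roll rad 0.001 alt -3.141 j6 -1.83 shift after roll mm [-0.3 -1.3 -0.3]
shift now mm [-0.3 -1.2 -0.3]
```

>>> arm_command([
  {"x": 0,"y": 0,"z": 0,"roll": 0,"fingers": 0.76},
  {"x": 0,"y": 0,"z": 0,"roll": 0,"fingers": 0.8},
  {"x": 0,"y": 0,"z": 0,"roll": 0,"fingers": 0.85},
  {"x": 0,"y": 0,"z": 0,"roll": 0,"fingers": 0.9},
  {"x": 0,"y": 0,"z": 0,"roll": 0,"fingers": 0.93},
  {"x": 0,"y": 0,"z": 0,"roll": 0,"fingers": 0.93},
])

```text
clock: 57.4
eef_pos: [0.5124, -0.0648, 0.0577]
tool_rot: [0.541, -0.47, -0.532, -0.451]
ft_force: [0.4, -0.7, -0.3]
grip_width: 0.0793
```

```bash
python3 -c "
from m import *
go(.5132,-.0648,.0575,8.6)
s=cam('scene');cv2.imwrite('pics/f3.png',cv2.resize(s['frame'][220:330,280:420,::-1],None,fx=5.4,fy=5.4,interpolation=2))
"
```

```text
t 57.40 tcp [512.4 -64.8  57.7] jaw -171.3 xax [-0.008 -0.029 -1.   ] F [ 0.4 -0.7 -0.3] w 79.3
roll rad 0.001 alt -3.141 j6 -1.83 shift after roll mm [ 0.2 -0.8 -0.1]
shift now mm [ 0.2 -0.8 -0.1]
```

View pics/f3.png

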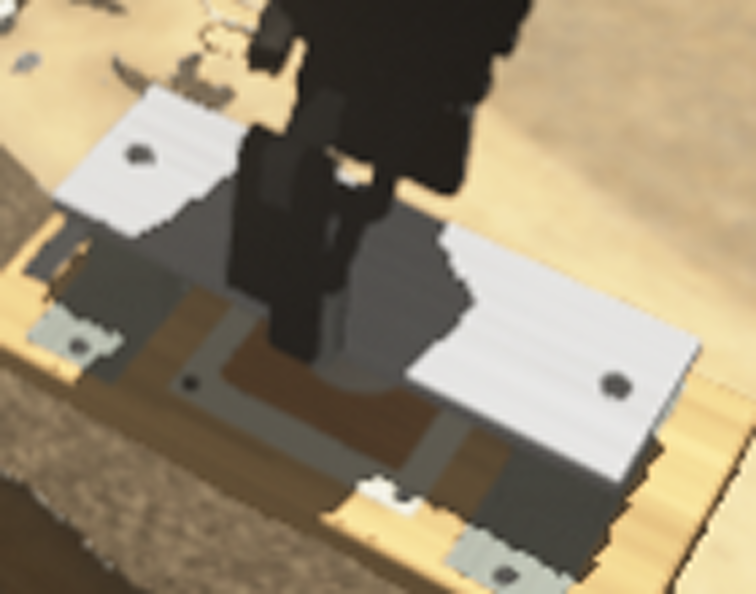

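The plate rests on the die. I'll raise straight up, then back off to view it.

>>> arm_command([
  {"x": -0.003,"y": -0.0008,"z": 0,"roll": 0,"fingers": 0.96},
  {"x": -0.006,"y": 0,"z": 0,"roll": 0,"fingers": 0.96},
  {"x": -0.012,"y": 0,"z": 0,"roll": 0,"fingers": 0.96},
  {"x": -0.02,"y": 0,"z": 0,"roll": 0,"fingers": 0.96},
  {"x": -0.03,"y": 0,"z": 0,"roll": 0,"fingers": 0.96},
  {"x": -0.03,"y": 0,"z": 0,"roll": 0,"fingers": 0.96},
  {"x": -0.03,"y": 0,"z": 0,"roll": 0,"fingers": 0.96},
  {"x": -0.02,"y": 0,"z": 0.02,"roll": 0,"fingers": 0.96},
  {"x": 0,"y": 0,"z": 0.03,"roll": 0,"fingers": 0.96},
  {"x": 0,"y": 0,"z": 0.03,"roll": 0,"fingers": 0.96},
  {"x": 0,"y": 0,"z": 0.03,"roll": 0,"fingers": 0.96},
  {"x": 0,"y": 0,"z": 0.03,"roll": 0,"fingers": 0.96},
  {"x": 0,"y": 0,"z": 0.03,"roll": 0,"fingers": 0.96},
  {"x": 0,"y": 0,"z": 0.03,"roll": 0,"fingers": 0.96},
  {"x": 0,"y": 0,"z": 0.03,"roll": 0,"fingers": 0.96},
  {"x": 0,"y": 0,"z": 0.02,"roll": 0,"fingers": 0.96},
  {"x": 0,"y": 0,"z": 0,"roll": 0,"fingers": 0.96},
])

```text
clock: 58.87
eef_pos: [0.478, 0.1969, 0.2201]
tool_rot: [0.541, -0.468, -0.528, -0.457]
ft_force: [0.5, 0.3, 0.2]
grip_width: 0.0815
```

```bash
python3 -c "
from m import *
go(.5132,-.0648,.0575,8.6)
s=cam('scene');cv2.imwrite('pics/g1.png',cv2.resize(s['frame'][210:340,255:435,::-1],None,fx=4.4,fy=4.4,interpolation=2))
t=cam('top');cv2.imwrite('pics/g2.png',cv2.resize(t['frame'][170:270,320:460,::-1],None,fx=5.4,fy=5.4,interpolation=2));save(s,'g3.png')
"
```

```text
t 58.87 tcp [478.  196.9 220.1] jaw -171.8 xax [ 0.004 -0.024 -1.   ] F [0.5 0.3 0.2] w 81.5
roll rad -0.006 alt 3.135 j6 -1.31 shift after roll mm [ 169.1    4.4 -259.9]
shift now mm [ 169.1    2.7 -260. ]
```

View pics/g1.png

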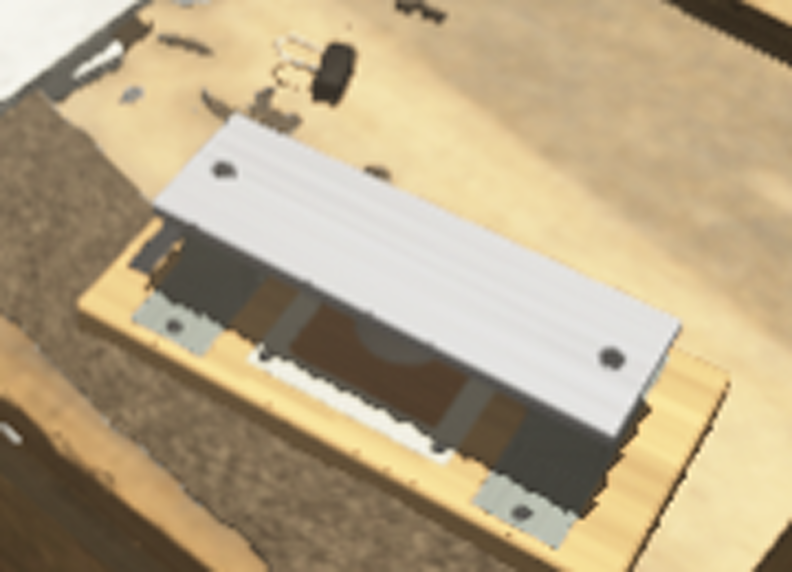

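View pics/g2.png

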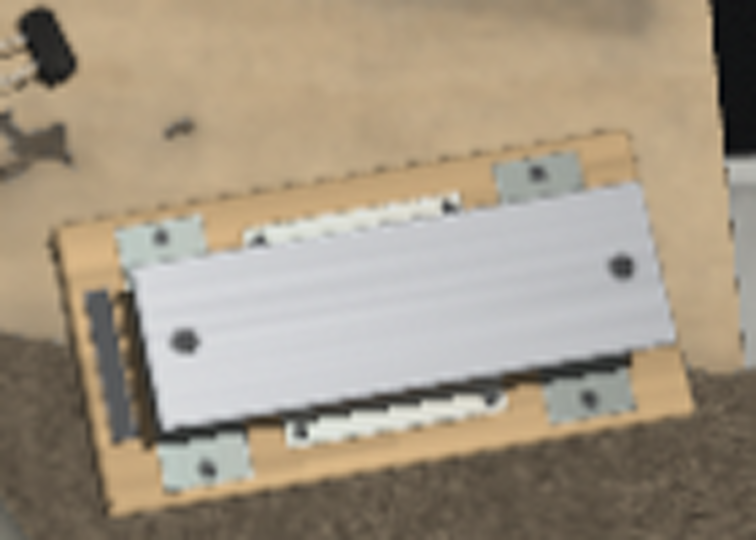

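View pics/g3.png

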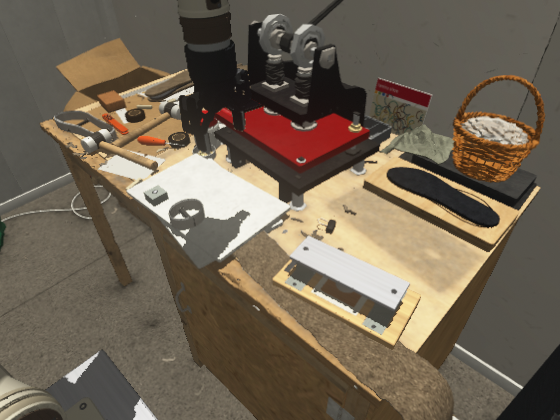

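```bash
python3 -c "
from m import *
s=cam('scene');t=cam('top')
p=fr(s,[(234,112),(683,325),(615,438),(154,208)],.069,4.4,(255,210));print('scene',p.mean(0),rectw(p))
m=[(223,170),(611,358)];p=fr(s,m,.069,4.4,(255,210));print('marks',p.mean(0),np.linalg.norm(p[0]-p[1]))
q=fr(t,[(132,269),(638,183),(677,341),(165,432)],.069,5.4,(320,170));print('top',q.mean(0),rectw(q))
n=[(185,341),(622,267)];q=fr(t,n,.069,5.4,(320,170));print('marks',q.mean(0),np.linalg.norm(q[0]-q[1]))
# triangulate marks for level
for a,b in zip(m,n):
  o1,d1=ray(s,255+(a[0]+.5)/4.4-.5,210+(a[1]+.5)/4.4-.5);o2,d2=ray(t,320+(b[0]+.5)/5.4-.5,170+(b[1]+.5)/5.4-.5)
  k=np.linalg.lstsq(np.array([d1,-d2]).T,o2-o1,rcond=None)[0];print('3d',((o1+d1*k[0]+o2+d2*k[1])/2).round(4))
"
```

```text
scene [ 0.50947635 -0.06406341  0.069     ] ((508.9, -63.3), (64.7, 200.5), 8.0)
marks [ 0.51043595 -0.06254242  0.069     ] 0.16996453382462437
top [ 0.51217104 -0.06426506  0.069     ] ((512.4, -64.3), (63.0, 198.3), 8.8)
marks [ 0.51282716 -0.06438793  0.069     ] 0.16987610183311
3d [0.4992 0.0206 0.0693]
3d [ 0.5243 -0.1474  0.0688]
```

```bash
python3 -c "
from workcell import job_done
print(job_done())"
```

```text
the job is handed in; nothing more can be done
None
```

The press board is made up as asked and handed in at about 59 s of the 138 s. I placed the blank, the round die, then a tall stop on each strip, and laid the pressure plate last. I did not move the heel die or the low stop block, and both still appear in place in the last picture.

| Check | Result |
|---|---|
| Blank on white plate | Centred within about 1–1.5 mm, square to the board within about 1° |
| Round die on blank | Centred within about 1–1.5 mm, measured before the plate went on |
| Stop on the −y strip | Within about 1 mm of the strip's middle and 1° of its direction |
| Stop on the +y strip | About 1.5–2.5 mm off the strip's middle and 1° off its direction |
| Plate height | 69.3 mm and 68.8 mm at the two end marks, against 69 mm expected, so level within about 0.5 mm |
| Plate centring | Within about 1–1.5 mm of the board's middle |

- **Disagreements:** The two cameras differ by about 2–3 mm in x. By both, the plate's middle is about 2–2.5 mm nearer the robot than the die's earlier measured centre. I left this because the plate balances there.
- **Not checked:** The die is hidden under the plate, so I did not re-measure it after the plate went on. I touched the plate down on the die, lifted it slightly and set it down again, so a shift of a millimetre or so in the die is possible.
- **Tool tilt:** Fast moves made the tool lean by up to about 5.5°. I straightened it before picking up the plate.

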